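Fetch the sliding-lid tool box and put the modelling tools away

ROBOT

A 7-joint arm with a two-finger parallel gripper is mounted at the origin on a cart in front of the work surface, level with it; the furniture and walls round the work are solid. World frame = base frame: x ahead of the robot, y to its left, z up, the work surface at z = 0. Lengths are in m, angles in rad, forces in N, time in s.
With the tool pointing down it reaches from about 0.425 to 1.025 m from the base axis. Payload 3.6 kg.
Tool frame: the origin (TCP) lies midway between the tips of the shut fingers; the grasp point (between the pads) lies 19 mm behind it; x points along the fingers, z is the direction in which the jaws open and shut, and the axes are right-handed (so a half turn about x gives the same grasp; the last joint's range is limited). The gripper opens to 85 mm and grips with 20 to 120 N. Pads are 22 mm wide; open, the fingers measure 114 mm over their backs; the gripper's body (76 mm by 85 mm) begins 54 mm behind the grasp point. The pads swing forward as they close: fully open they stand 13 mm farther back than shut.
Start: joints at [1.03, 0.591, 0.048, 1.609, -0.033, 0.943, -0.034], TCP at [0.313, -0.654, 0.231] pointing down, gripper open.
Joint ranges: [-2.69, 2.69], [-0.47, 2.24], [-1.27, 1.36], [0.19, 2.51], [-1.53, 4.68], [0.08, 2.07], [-3.09, 3.09]. Speed limits (rad/s): [2.57, 2.57, 3.14, 3.14, 3.14, 3.14, 3.14].

INTERFACE

Orientations are given as a unit quaternion [x, y, z, w].
In Python, from station import arm gives the robot as it stands. The module is installed in compiled form; this text tells all that it offers.
- The arm moves only by the tool step_arm, never from a script. Its argument "steps" is a list of rows, each an object of numbers: "tx", "ty", "tz": the shift along the tool's x, y, z in cm; "wx", "wy", "wz": the turn, a rotation vector about the tool's x, y, z in rad. In form: [{"tx": .., "ty": .., "tz": .., "wx": .., "wy": .., "wz": ..}, ...]. A call has 1 to 12 rows; each row is the pose to reach, as a shift and turn from the pose commanded when the call began, along the tool's axes at that moment; what a row does not reach only later rows make up. A row lasts 1/10 s, in which the tool goes at most 50 mm and 8.59 degrees, less where a joint would pass 70% of its speed; a pose out of reach is approached as far as the arm can. A call with a gripper value outside its range is refused whole. "gripper" is the closure in counts, from 0 (fully open) to 255 (shut), set as the call begins (left out, the last holds). The fingers move at their own pace and stop on an object; the grip force is fixed at half the most. Time passes only in rows, so rows that repeat a pose let the fingers close. It gives the time, the measured TCP pose, the force and the opening at its end, in the units of the state.
- arm.read_state(): the state, without advancing time (a new reading comes with each control period).
- arm.get_image(name): name is "side" or "top"; returns the picture (400x640x3 uint8, blue, green, red); there is no depth.
- arm.camera_model(name): a dict with "K" (3x3 intrinsics, pixels), "xyz" and "rotation" of the camera in the world. Camera axes: x right, y up, looking along -z (the intrinsics and any distortion apply to the point x, -y, -z); pixel columns grow to the right and rows downward; lengths in m; the calibration is good to about 2 mm. A picture is of the moment at which its call begins. camera_model takes no time and is no camera call.
- arm.job_done(): hands the job in, once; it reports no verdict.
The state is a dict: "time_s": time; "joint_positions": joint angles; "joint_vel": joint speeds; "effort": joint torques, N m; "tcp_pos": TCP position; "tcp_rot": TCP orientation; "contact_force": force on the tool from outside, world axes, zero at the start; "moment": the same for the moment, N m; "opening": finger opening in m.
Only numpy, scipy, OpenCV 4.12 (cv2) and the standard library are available. Lean on these libraries where they do the work, as an engineer would, in place of code of your own. Each camera call takes 0.05 s, during which the arm holds its last target.

TASK

Put the modelling tools away: reach over the wooden tool box, hook your fingers behind its far long side and drag it along the bench towards you, out of the gap between the two halves of the plaster mould, until it stands in front of both (do not lift it or pull it by its lid). Then lift the knob end of its lid over the low end lip, slide the lid out of its grooves and lay it aside, and put every tool that lies loose on the bench into the box: those with wooden handles on the left and the rubber kidney by the vice, whichever are there. Finally slide the lid back under its rails until it is fully home and has dropped down behind the lip again, and push the shut box back to where it stood, leaving the mould halves alone.

Things in the scene. Friction and masses are not known exactly. Their poses are not given: they have to be found in the camera images.
- tool_box: Wooden box with a sliding lid, outside 124 (x) x 232 (y) x 61 mm, 0.9 kg, on the bench at the back. Origin: centre of its underside; at yaw 0 x points away from the robot; y runs along its length. Floor 6 mm thick, inside 102 x 212 mm; the lid lies on ledges at z = 44 mm, between upper sides 6 mm thick and 112 mm apart that rise to z = 61 mm. The +y end is closed, 61 mm high.
- far_lip (a point): Middle of the upper outer edge of the box's far long side: 62 mm along +x and 61 mm above the box's origin. The bench behind it is free.
- low_lip (a point): Middle of the top of the low end lip, the box's -y end (to the robot's right): 10 mm thick, centred at y = -111 mm, top at z = 51 mm in the box's frame, so 7 mm above the ledges; the shut lid is caught behind it.
- rail_mouth (a point): Where the grooves begin: at x = 0, y = +46 mm, z = 44 mm in the box's frame. From here to the closed end (y = +106 mm) a rail on each side reaches 14 mm in from the box's outside above the edges of the lid, its underside at z = 55 mm (5 mm of play over the lid). The rest of the box is open from above.
- lid: Plywood lid, 108 x 208 x 6 mm, 120 g, loose. Origin: centre of its underside; axes like the box's. Shut: at x = 0, y = 0, z = 44 mm in the box's frame, 2 mm of play all round. Its -y end, raised 8 to 15 mm (the +y edge stays under the rails), clears the low lip; then it slides to -y, and after 60 mm it is out of the rails. To shut it: +y edge on the ledges before the rails, then slide to +y.
- lid_knob (a point): Top centre of the lid's knob, a dark wooden bar 14 mm wide (x), 46 mm long (y) and 18 mm high on top of the lid; centred at y = -45 mm, its top at z = 24 mm in the lid's frame. Gripped firmly across its 14 mm width it hardly turns in the fingers: tilt the hand with the lid, about 3.4 degrees.
- loop_tool_a: Wire loop tool with a wooden handle, 29 x 174 x 14 mm, the longer of the two. Origin: middle of its length, underside; it lies along its own y axis, loop on -y. Handle on +y: round wood, 16 mm wide, 1 to 14 mm above the bench, from y = -28 to +87 mm; it balances near y = +10 mm. 35 g; it may roll over. May be absent (None).
- loop_tool_b: Wire loop tool with a wooden handle, 29 x 159 x 14 mm, the shorter of the two. Origin: middle of its length, underside; it lies along its own y axis, loop on -y. Handle on +y: round wood, 16 mm wide, 1 to 14 mm above the bench, from y = -20 to +80 mm; it balances near y = +10 mm. 35 g; it may roll over. May be absent (None).
- spatula: Modelling spatula with a wooden handle and steel blade, 22 x 185 x 14 mm. Origin: middle of its length, underside; it lies along its own y axis, blade on -y. Handle on +y: round wood, 16 mm wide, 1 to 14 mm above the bench, from y = -8 to +92 mm; it balances near y = +15 mm. 35 g; it may roll over. May be absent (None).
- slip_brush: Flat brush with a wooden handle, 29 x 192 x 14 mm. Origin: middle of its length, underside; it lies along its own y axis, bristles on -y. Handle on +y: round wood, 16 mm wide, 1 to 14 mm above the bench, from y = -24 to +96 mm; it balances near y = +10 mm. 35 g; it may roll over. May be absent (None).
- rubber_kidney: Red kidney-shaped rubber scraper, flat on the bench to the right, beyond the vice: 52 (x) x 96 (y) x 9 mm, 40 g. Origin: centre of its underside; it lies along its own y axis. Take it across its 52 mm. May be absent (None).
- mould_left: One half of a plaster mould, a white block 64 (x) x 100 (y) x 48 mm, standing to the left of the box; origin: centre of its underside, its x axis pointing about away from the robot. Leave it where it stands.
- mould_right: The other half, 66 (x) x 105 (y) x 50 mm, turned a quarter: its own y axis points about towards the robot; standing to the right of the box; origin: centre of its underside. Leave it where it stands.
Not all that is in view belongs to the job. What is shaped like the mould_left but yellow is not meant.

How it is judged:
By the outcome, as a careful person would: the job done as asked, in the order asked, and still so for the second after the job is handed in, with the robot touching nothing.
Of loop_tool_a, loop_tool_b, spatula, slip_brush, rubber_kidney only 3 to 5 are there at a start; the rules pass over those that are not, and their reading is None.
At some moment in a run one of loop_tool_a, loop_tool_b, spatula, slip_brush may be knocked a few centimetres aside while the robot is not near it.
Once in a run the grip may slacken for a moment while it holds something.
It also fails if it takes over 200 s, if anything falls off the work surface, if the arm or the gripper's body presses on something with over 40 N, if the wrist force passes 120 N, or if a joint passes its speed limit or range.

## Working session

There is one attempt and no reset: what is moved stays moved. The work goes in short steps, Python scripts to look and compute and a tool call to move; the robot and the scene stay as the last step left them, time stands still between calls to the robot, and variables do not carry over. Pictures are saved under pics/ and viewed, and the job is handed in when it is done.

Besides the shell and the picture viewer there is one more tool, called after "Emit:" as name(argument=value, ...) on one line, values as JSON. step_arm: Moves the arm, as the interface text tells. Its arguments: {"type":"object","properties":{"steps":{"type":"array","items":{"type":"object","properties":{"tx":{"type":"number"},"ty":{"type":"number"},"tz":{"type":"number"},"wx":{"type":"number"},"wy":{"type":"number"},"wz":{"type":"number"}}}},"gripper":{"type":"number"}},"required":["steps"]}

```bash
mkdir -p pics; cat > h.py <<'E'
import numpy as np, cv2
from station import arm
from scipy.spatial.transform import Rotation as R
def snap(name,fn):
    im=arm.get_image(name); cv2.imwrite('pics/'+fn,im); return im
def cam(n):
    m=arm.camera_model(n); return m
def proj(n,P):
    m=cam(n);K=np.array(m['K']);Rm=np.array(m['rotation']);
    if Rm.shape!=(3,3): Rm=R.from_quat(Rm).as_matrix()
    p=(np.atleast_2d(P)-np.array(m['xyz']))@Rm
    q=np.c_[p[:,0],-p[:,1],-p[:,2]]@K.T
    return q[:,:2]/q[:,2:]
def ray(n,uv,z):
    m=cam(n);K=np.array(m['K']);Rm=np.array(m['rotation']);
    if Rm.shape!=(3,3): Rm=R.from_quat(Rm).as_matrix()
    uv=np.atleast_2d(uv).astype(float)
    d=np.c_[uv,np.ones(len(uv))]@np.linalg.inv(K).T
    d=np.c_[d[:,0],-d[:,1],-d[:,2]]@Rm.T
    c=np.array(m['xyz']); t=(z-c[2])/d[:,2]
    return c+t[:,None]*d
def st():
    s=arm.read_state()
    print('t',round(s['time_s'],2),'tcp',np.round(s['tcp_pos'],4),'F',np.round(s['contact_force'],1),'M',np.round(s['moment'],2),'op',round(s['opening'],4))
    print('axes (cols x,y,z)\n',np.round(R.from_quat(s['tcp_rot']).as_matrix(),3),'q',np.round(s['joint_positions'],2))
    return s
def crop(im,x0,y0,x1,y1,f,fn):
    cv2.imwrite('pics/'+fn,cv2.resize(im[y0:y1,x0:x1],None,fx=f,fy=f,interpolation=cv2.INTER_CUBIC))
E
python3 - <<'E'
from h import *
st()
for n in('side','top'):
    snap(n,n+'0.png'); print(cam(n))
E
```

```text
t 0.0 tcp [ 0.313  -0.6531  0.2302] F [ 0.2  0.4 -0.1] M [0.   0.01 0.06] op 0.0853
axes (cols x,y,z)
 [[-0.001  0.902  0.432]
 [ 0.002  0.432 -0.902]
 [-1.    -0.    -0.002]] q [ 1.03  0.59  0.05  1.61 -0.03  0.94 -0.03]
{'K': array([[372.82289677,   0.        , 316.98848441],
       [  0.        , 372.82289677, 195.87536754],
       [  0.        ,   0.        ,   1.        ]]), 'xyz': array([0.15092718, 0.97440632, 0.67506179]), 'rotation': array([-0.10640989,  0.44251726,  0.86329974, -0.21810312])}
{'K': array([[483.84133475,   0.        , 319.59330638],
       [  0.        , 483.84133475, 201.61181591],
       [  0.        ,   0.        ,   1.        ]]), 'xyz': array([0.2837354 , 0.27996551, 1.25388657]), 'rotation': array([-0.06001566,  0.0681952 ,  0.70747971, -0.70087088])}
```

View pics/side0.png

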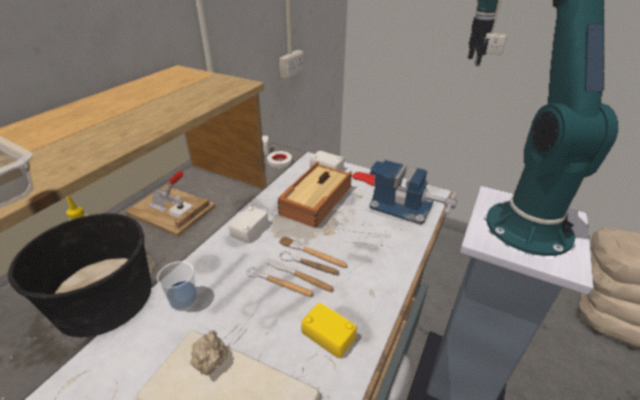

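View pics/top0.png

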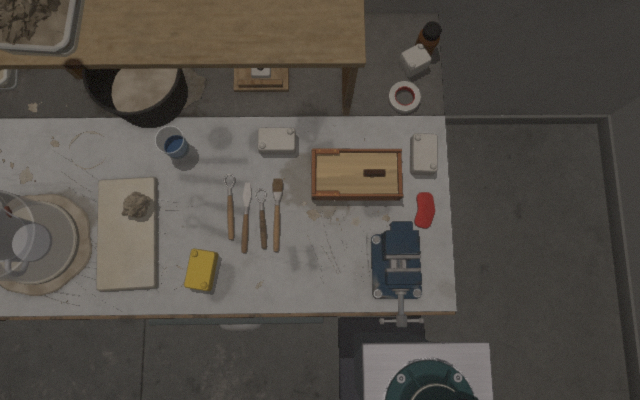

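```bash
python3 - <<'E'
from h import *
im=cv2.imread('pics/top0.png'); crop(im,200,110,460,310,3,'c1.png')
s=cv2.imread('pics/side0.png'); crop(s,220,140,460,320,3.3,'c2.png')
print(proj('top',[[0,0,0],[.425,0,0],[.6,0,0],[.6,.3,0]]))
E
```

```text
[[429.58737002 407.00492834]
 [421.21433581 234.28375221]
 [418.05524537 169.11719453]
 [305.83249802 169.95301271]]
```

View pics/c1.png

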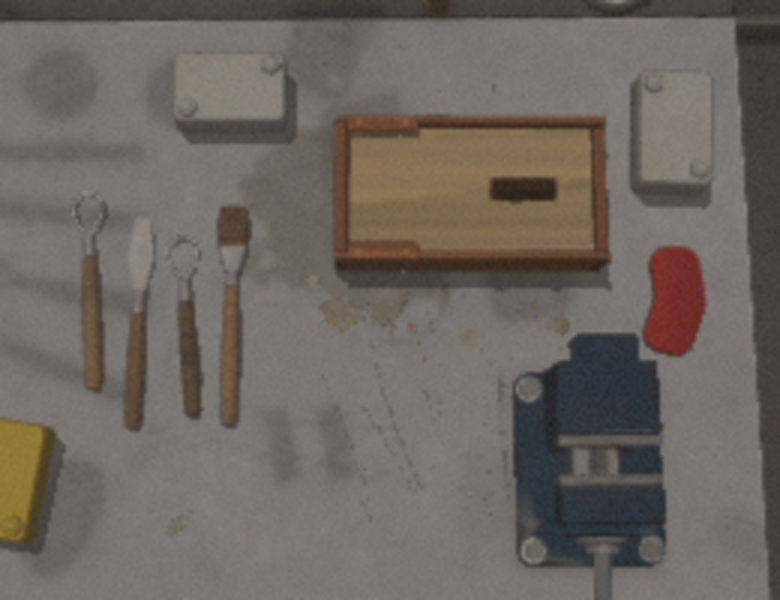

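View pics/c2.png

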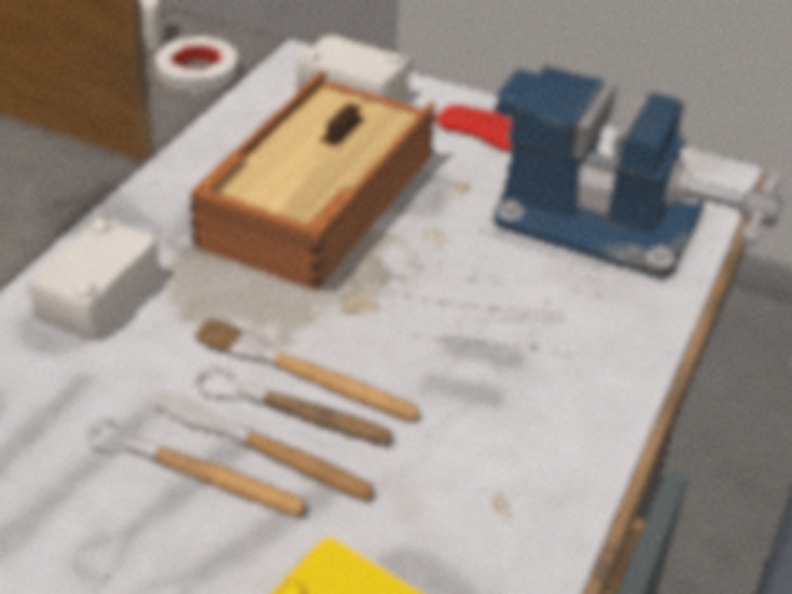

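```bash
cat >> h.py <<'E'
def c2p(pts,x0,y0,f): return np.array(pts,float)/f+[x0,y0]
E
python3 - <<'E'
from h import *
f=lambda p,z:np.round(ray('top',c2p(p,200,110,3),z),4)
print('box',f([(335,117),(606,117),(608,262),(335,265)],.061)); 
b=f([(335,117),(606,117),(608,262),(335,265)],.061);print(b.mean(0),b[0]-b[1],b[1]-b[2])
print('mL',f([(175,53),(287,53),(286,122),(176,121)],.048))
print('mR',f([(640,70),(713,70),(711,184),(636,184)],.05))
print('knob',f([(524,188),(491,188),(557,188)],.068))
print('kid',f([(678,247),(670,354),(648,300),(706,300)],.009))
for n,p in dict(leftloop=[(88,192),(94,388)],spat=[(143,218),(133,428)],midloop=[(183,236),(193,415)],brush=[(234,206),(229,425)]).items():
    q=f(p,.007);print(n,q,np.linalg.norm(q[0]-q[1]),q.mean(0), np.degrees(np.arctan2(*(q[0]-q[1])[[1,0]])))
print('vice', f([(514,375),(575,336),(640,336)],0.06), f([(515,375),(520,565),(665,565)],.0))
print('edges',f([(20,20),(737,20),(775,600)],0),ray('top',[[455,305],[200,315],[445,118]],0))
E
```

```text
box [[0.6396 0.2838 0.061 ]
 [0.638  0.0524 0.061 ]
 [0.5119 0.0559 0.061 ]
 [0.5112 0.2848 0.061 ]]
[0.575175 0.169225 0.061   ] [0.0016 0.2314 0.    ] [ 0.1261 -0.0035  0.    ]
mL [[0.7021 0.4223 0.048 ]
 [0.7015 0.3251 0.048 ]
 [0.6394 0.3261 0.048 ]
 [0.6409 0.4207 0.048 ]]
mR [[ 0.6833  0.019   0.05  ]
 [ 0.6829 -0.0446  0.05  ]
 [ 0.5812 -0.0373  0.05  ]
 [ 0.5817  0.027   0.05  ]]
knob [[0.5745 0.1253 0.068 ]
 [0.5747 0.1531 0.068 ]
 [0.5743 0.0975 0.068 ]]
kid [[ 0.5347 -0.016   0.009 ]
 [ 0.4403 -0.0043  0.009 ]
 [ 0.4878  0.0126  0.009 ]
 [ 0.4874 -0.0381  0.009 ]]
leftloop [[0.5888 0.502  0.007 ]
 [0.4156 0.4929 0.007 ]] 0.17343889413854088 [0.5022  0.49745 0.007  ] 3.007578639124832
spat [[0.5649 0.4533 0.007 ]
 [0.381  0.4588 0.007 ]] 0.1839822274025401 [0.47295 0.45605 0.007  ] -1.713066239240264
midloop [[0.5485 0.418  0.007 ]
 [0.3916 0.4077 0.007 ]] 0.15723771812132098 [0.47005 0.41285 0.007  ] 3.7559016286129876
brush [[0.5751 0.3735 0.007 ]
 [0.3828 0.3768 0.007 ]] 0.1923283130482873 [0.47895 0.37515 0.007  ] -0.9831384055510711
vice [[0.4176 0.1375 0.06  ]
 [0.4497 0.0858 0.06  ]
 [0.4492 0.0316 0.06  ]] [[0.4243 0.1295 0.    ]
 [0.2625 0.13   0.    ]
 [0.2612 0.0068 0.    ]]
edges [[ 0.751   0.5685  0.    ]
 [ 0.7468 -0.0825  0.    ]
 [ 0.2312 -0.0851  0.    ]] [[ 0.24369059 -0.07737297  0.        ]
 [ 0.2259266   0.5685663   0.        ]
 [ 0.7430075  -0.08048634  0.        ]]
```

```bash
python3 - <<'E'
from h import *
im=cv2.imread('pics/top0.png'); a=cv2.resize(im[210:310,360:440],None,fx=5,fy=5,interpolation=cv2.INTER_CUBIC)
s=cv2.imread('pics/side0.png'); b=cv2.resize(s[155:225,365:445],None,fx=5,fy=5,interpolation=cv2.INTER_CUBIC)
b=np.vstack([b,np.zeros((150,400,3),np.uint8)])
cv2.imwrite('pics/c3.png',np.hstack([a,b]))
# refine box: reproject corners in both
def box(cx,cy,z): return [[cx+sx*.062,cy+sy*.116,z] for sx in(1,-1) for sy in(1,-1)]
c=[.575,.1695]
print(proj('side',box(*c,.061)).round(1)); print(proj('side',box(*c,0)).round(1));print(proj('top',box(*c,.061)).round(1))
E
```

```text
[[277.4 198.3]
 [316.7 161.1]
 [316.7 211.6]
 [351.9 171. ]]
[[278.5 215.4]
 [316.5 177. ]
 [316.5 229. ]
 [350.7 187.2]]
[[311.  150. ]
 [401.6 149.4]
 [311.4 197.6]
 [403.6 196.9]]
```

View pics/c3.png

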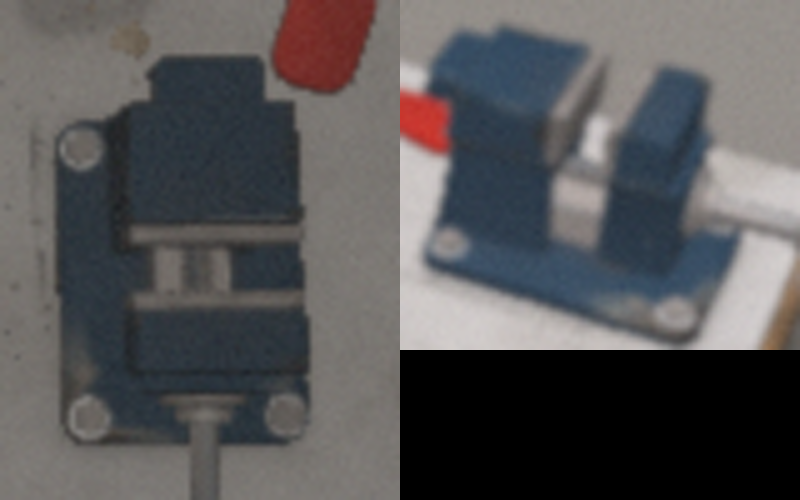

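```bash
python3 - <<'E'
from h import *
for z in np.arange(.05,.14,.01):
    a=ray('top',[[391,222],[386,231]],z); p=proj('side',a); print(round(z,3),a[:,:2].round(4).tolist(),p.round(1).tolist())
E
```

```text
0.05 [[0.4511, 0.0858], [0.4284, 0.0992]] [[366.3, 184.5], [371.7, 188.8]]
0.06 [[0.4497, 0.0874], [0.4272, 0.1007]] [[366.8, 182.1], [372.3, 186.3]]
0.07 [[0.4483, 0.089], [0.426, 0.1022]] [[367.3, 179.6], [372.8, 183.9]]
0.08 [[0.4469, 0.0906], [0.4248, 0.1037]] [[367.9, 177.2], [373.3, 181.4]]
0.09 [[0.4455, 0.0923], [0.4236, 0.1052]] [[368.4, 174.7], [373.9, 178.8]]
0.1 [[0.4441, 0.0939], [0.4224, 0.1067]] [[369.0, 172.2], [374.4, 176.2]]
0.11 [[0.4427, 0.0955], [0.4212, 0.1082]] [[369.5, 169.6], [375.0, 173.6]]
0.12 [[0.4413, 0.0971], [0.42, 0.1097]] [[370.1, 167.0], [375.6, 171.0]]
0.13 [[0.4399, 0.0987], [0.4188, 0.1112]] [[370.7, 164.4], [376.1, 168.3]]
```

Emit:
step_arm(steps=[{"ty": 66.9,"tz": -59.2,"wx": -2.695},{"ty": 66.9,"tz": -59.2,"wx": -2.695},{"ty": 66.9,"tz": -59.2,"wx": -2.695},{"ty": 66.9,"tz": -59.2,"wx": -2.695},{"ty": 66.9,"tz": -59.2,"wx": -2.695},{"ty": 66.9,"tz": -59.2,"wx": -2.695},{"ty": 66.9,"tz": -59.2,"wx": -2.695},{"ty": 66.9,"tz": -59.2,"wx": -2.695},{"ty": 66.9,"tz": -59.2,"wx": -2.695},{"ty": 66.9,"tz": -59.2,"wx": -2.695},{"ty": 66.9,"tz": -59.2,"wx": -2.695},{"ty": 66.9,"tz": -59.2,"wx": -2.695}], gripper=0)

```text
invalid input at $.steps[0]: expected keys tx, ty, tz, wx, wy, wz
```

```bash
cat >> h.py <<'E'
FA=np.array([[0,0,1],[0,1,0],[-1,0,0]],float) # jaws along +x (tool z=+x)
FB=np.array([[0,-1,0],[0,0,1],[-1,0,0]],float) # jaws along +y
def Rz(a): return R.from_euler('z',a).as_matrix()
def go(p,M=None):
    s=arm.read_state(); R0=R.from_quat(s['tcp_rot']).as_matrix()
    d=R0.T@(np.array(p)-s['tcp_pos']); w=np.zeros(3) if M is None else R.from_matrix(R0.T@M).as_rotvec()
    print('t[cm]',np.round(d*100,2),'w',np.round(w,4),'rows>=',round(max(np.linalg.norm(d)/.05,np.degrees(np.linalg.norm(w))/8.59),1))
E
python3 - <<'E'
from h import *
st(); go([.660,.169,.2],FB)
E
```

```text
t 0.1 tcp [ 0.3129 -0.6532  0.2302] F [-0.6  0.5 -0.1] M [0.05 0.02 0.  ] op 0.0854
axes (cols x,y,z)
 [[-0.001  0.902  0.432]
 [ 0.002  0.432 -0.902]
 [-1.    -0.    -0.002]] q [ 1.03  0.59  0.05  1.61 -0.03  0.94 -0.03]
t[cm] [  3.14  66.83 -59.14] w [-2.6947e+00 -8.0000e-04 -2.7000e-03] rows>= 18.0
```

All keys are required.

Emit:
step_arm(steps=[{"tx": 0,"ty": 66.8,"tz": -59.1,"wx": -2.695,"wy": 0,"wz": 0},{"tx": 0,"ty": 66.8,"tz": -59.1,"wx": -2.695,"wy": 0,"wz": 0},{"tx": 0,"ty": 66.8,"tz": -59.1,"wx": -2.695,"wy": 0,"wz": 0},{"tx": 0,"ty": 66.8,"tz": -59.1,"wx": -2.695,"wy": 0,"wz": 0},{"tx": 0,"ty": 66.8,"tz": -59.1,"wx": -2.695,"wy": 0,"wz": 0},{"tx": 0,"ty": 66.8,"tz": -59.1,"wx": -2.695,"wy": 0,"wz": 0},{"tx": 0,"ty": 66.8,"tz": -59.1,"wx": -2.695,"wy": 0,"wz": 0},{"tx": 0,"ty": 66.8,"tz": -59.1,"wx": -2.695,"wy": 0,"wz": 0},{"tx": 0,"ty": 66.8,"tz": -59.1,"wx": -2.695,"wy": 0,"wz": 0},{"tx": 0,"ty": 66.8,"tz": -59.1,"wx": -2.695,"wy": 0,"wz": 0},{"tx": 0,"ty": 66.8,"tz": -59.1,"wx": -2.695,"wy": 0,"wz": 0},{"tx": 0,"ty": 66.8,"tz": -59.1,"wx": -2.695,"wy": 0,"wz": 0}], gripper=0)

```text
time_s: 1.3
tcp_pos: [0.5469, -0.0994, 0.2312]
tcp_rot: [-0.237, 0.667, 0.236, 0.666]
contact_force: [0.2, -1.0, -0.3]
opening: 0.0854
```

```bash
python3 - <<'E'
from h import *
st(); go([.660,.169,.2],FB)
E
```

```text
t 1.3 tcp [ 0.5469 -0.0994  0.2312] F [ 0.2 -1.  -0.3] M [ 0.01 -0.03 -0.04] op 0.0854
axes (cols x,y,z)
 [[-0.    -0.63   0.776]
 [-0.     0.776  0.63 ]
 [-1.    -0.    -0.   ]] q [ 0.48  0.42 -0.5   1.98  0.27  0.81  0.5 ]
t[cm] [ 3.11 13.71 25.7 ] w [-8.889e-01 -4.000e-04 -1.000e-04] rows>= 5.9
```

Emit:
step_arm(steps=[{"tx": 0,"ty": 13.7,"tz": 25.7,"wx": -0.889,"wy": 0,"wz": 0},{"tx": 0,"ty": 13.7,"tz": 25.7,"wx": -0.889,"wy": 0,"wz": 0},{"tx": 0,"ty": 13.7,"tz": 25.7,"wx": -0.889,"wy": 0,"wz": 0},{"tx": 0,"ty": 13.7,"tz": 25.7,"wx": -0.889,"wy": 0,"wz": 0},{"tx": 0,"ty": 13.7,"tz": 25.7,"wx": -0.889,"wy": 0,"wz": 0},{"tx": 0,"ty": 13.7,"tz": 25.7,"wx": -0.889,"wy": 0,"wz": 0},{"tx": 3.1,"ty": 13.7,"tz": 25.7,"wx": -0.889,"wy": 0,"wz": 0},{"tx": 6,"ty": 13.7,"tz": 25.7,"wx": -0.889,"wy": 0,"wz": 0},{"tx": 9,"ty": 13.7,"tz": 25.7,"wx": -0.889,"wy": 0,"wz": 0},{"tx": 9,"ty": 13.7,"tz": 25.7,"wx": -0.889,"wy": 0,"wz": 0}])

```text
time_s: 2.3
tcp_pos: [0.6581, 0.1644, 0.1362]
tcp_rot: [-0.497, 0.505, 0.5, 0.498]
contact_force: [-1.0, -0.8, -0.2]
opening: 0.0856
```

```bash
python3 - <<'E'
from h import *
st(); go([.660,.169,.012],FB); a=snap('top','t1.png'); b=snap('side','s1.png'); cv2.imwrite('pics/m1.png',np.hstack([cv2.resize(a[100:300,220:460],None,fx=1.66,fy=1.66),cv2.resize(b[60:260,220:460],None,fx=1.66,fy=1.66)]))
E
```

```text
t 2.3 tcp [0.6581 0.1644 0.1362] F [-1.  -0.8 -0.2] M [-0.01 -0.01  0.  ] op 0.0856
axes (cols x,y,z)
 [[-0.009 -1.     0.006]
 [-0.004  0.006  1.   ]
 [-1.     0.009 -0.004]] q [ 0.1   0.72 -0.64  1.76  0.55  0.86  0.77]
t[cm] [12.42 -0.3   0.51] w [-0.0056 -0.0039 -0.0093] rows>= 2.5
```

View pics/m1.png

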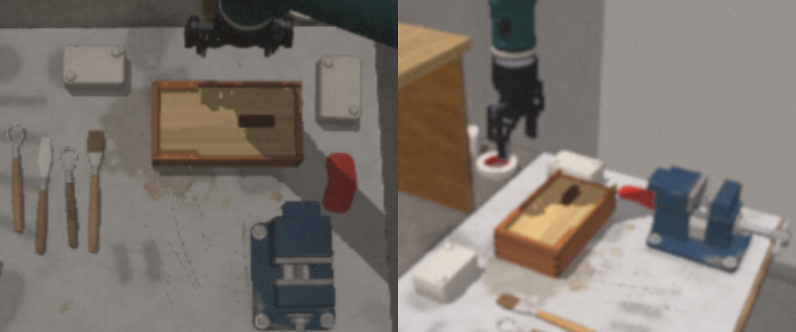

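Emit:
step_arm(steps=[{"tx": 3,"ty": -0.4,"tz": 0.5,"wx": 0,"wy": 0,"wz": 0},{"tx": 6,"ty": -0.4,"tz": 0.5,"wx": 0,"wy": 0,"wz": 0},{"tx": 8,"ty": -0.4,"tz": 0.5,"wx": 0,"wy": 0,"wz": 0},{"tx": 10,"ty": -0.4,"tz": 0.5,"wx": 0,"wy": 0,"wz": 0},{"tx": 11.5,"ty": -0.4,"tz": 0.5,"wx": 0,"wy": 0,"wz": 0},{"tx": 12.4,"ty": -0.4,"tz": 0.5,"wx": 0,"wy": 0,"wz": 0},{"tx": 12.4,"ty": -0.4,"tz": 0.5,"wx": 0,"wy": 0,"wz": 0}])

```text
time_s: 3.1
tcp_pos: [0.6649, 0.1713, 0.0162]
tcp_rot: [-0.498, 0.502, 0.499, 0.501]
contact_force: [-0.0, 0.0, 0.0]
opening: 0.0853
```

```bash
python3 - <<'E'
from h import *
st(); go([.648,.169,.012],FB)
E
```

```text
t 3.1 tcp [0.6649 0.1713 0.0162] F [-0.  0.  0.] M [-0.01 -0.04 -0.03] op 0.0853
axes (cols x,y,z)
 [[-0.002 -1.     0.006]
 [-0.001  0.006  1.   ]
 [-1.     0.002 -0.001]] q [ 0.03  0.87 -0.54  1.79  0.68  0.68  0.67]
t[cm] [ 0.42  1.69 -0.24] w [-0.0057 -0.0006 -0.0017] rows>= 0.4
```

Emit:
step_arm(steps=[{"tx": 0.3,"ty": 1,"tz": -0.2,"wx": 0,"wy": 0,"wz": 0},{"tx": 0.3,"ty": 1.5,"tz": -0.2,"wx": 0,"wy": 0,"wz": 0},{"tx": 0.3,"ty": 2.0,"tz": -0.2,"wx": 0,"wy": 0,"wz": 0},{"tx": 0.3,"ty": 2.7,"tz": -0.2,"wx": 0,"wy": 0,"wz": 0},{"tx": 0.3,"ty": 3.4,"tz": -0.2,"wx": 0,"wy": 0,"wz": 0},{"tx": 0.3,"ty": 4.1,"tz": -0.2,"wx": 0,"wy": 0,"wz": 0},{"tx": 0.3,"ty": 4.8,"tz": -0.2,"wx": 0,"wy": 0,"wz": 0},{"tx": 0.3,"ty": 5.5,"tz": -0.2,"wx": 0,"wy": 0,"wz": 0},{"tx": 0.3,"ty": 6.2,"tz": -0.2,"wx": 0,"wy": 0,"wz": 0},{"tx": 0.3,"ty": 6.6,"tz": -0.2,"wx": 0,"wy": 0,"wz": 0},{"tx": 0.3,"ty": 7.0,"tz": -0.2,"wx": 0,"wy": 0,"wz": 0},{"tx": 0.3,"ty": 7.0,"tz": -0.2,"wx": 0,"wy": 0,"wz": 0}])

```text
time_s: 4.3
tcp_pos: [0.5952, 0.1703, 0.0148]
tcp_rot: [-0.499, 0.501, 0.499, 0.501]
contact_force: [4.3, -0.0, 2.1]
opening: 0.0856
```

```bash
python3 - <<'E'
from h import *
st(); go([.585,.169,.012],FB); a=snap('top','t2.png');crop(a,280,110,460,260,4.4,'c4.png')
E
```

```text
t 4.3 tcp [0.5952 0.1703 0.0148] F [ 4.3 -0.   2.1] M [ 0.02 -0.56  0.04] op 0.0856
axes (cols x,y,z)
 [[ 0.    -1.     0.005]
 [ 0.     0.005  1.   ]
 [-1.    -0.     0.   ]] q [-0.01  0.81 -0.51  1.95  0.71  0.57  0.56]
t[cm] [ 0.28  1.02 -0.14] w [-0.0053  0.0001  0.0003] rows>= 0.2
```

View pics/c4.png

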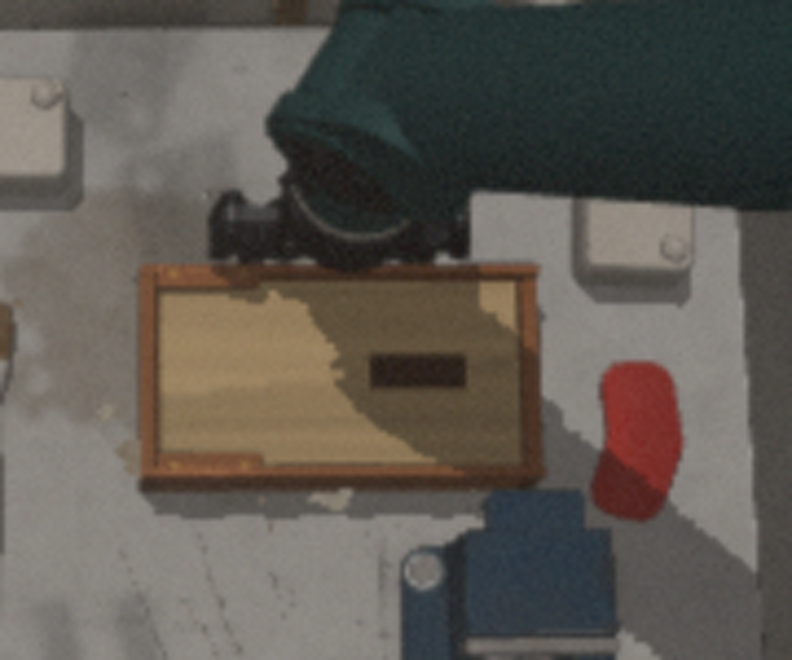

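```bash
python3 - <<'E'
from h import *
f=lambda p,z:np.round(ray('top',c2p(p,280,110,4.4),z),4)
print(f([(141,265),(538,265),(541,474),(141,478)],.061)); print(f([(582,268),(690,268)],.05)); print(f([(488,490)],.115))
E
```

```text
[[0.5838 0.2833 0.061 ]
 [0.582  0.054  0.061 ]
 [0.46   0.0573 0.061 ]
 [0.4597 0.2842 0.061 ]]
[[ 0.5828  0.0263  0.05  ]
 [ 0.5823 -0.0369  0.05  ]]
[[0.4436 0.0965 0.115 ]]
```

Emit:
step_arm(steps=[{"tx": 0,"ty": 0.4,"tz": 0,"wx": 0,"wy": 0,"wz": 0},{"tx": 0,"ty": 0.8,"tz": 0,"wx": 0,"wy": 0,"wz": 0},{"tx": 0,"ty": 1.0,"tz": 0,"wx": 0,"wy": 0,"wz": 0},{"tx": 0,"ty": 1.0,"tz": 0,"wx": 0,"wy": 0,"wz": 0},{"tx": 0,"ty": 1.0,"tz": 0,"wx": 0,"wy": 0,"wz": 0},{"tx": 0,"ty": -0.8,"tz": 0,"wx": 0,"wy": 0,"wz": 0},{"tx": -3,"ty": -1.3,"tz": 0,"wx": 0,"wy": 0,"wz": 0},{"tx": -7,"ty": -1.3,"tz": 0,"wx": 0,"wy": 0,"wz": 0},{"tx": -12,"ty": -1.3,"tz": 0,"wx": 0,"wy": 0,"wz": 0},{"tx": -14,"ty": -1.3,"tz": 0,"wx": 0,"wy": 0,"wz": 0},{"tx": -14,"ty": -1.3,"tz": 0,"wx": 0,"wy": 0,"wz": 0}])

```text
time_s: 5.45
tcp_pos: [0.6078, 0.1711, 0.157]
tcp_rot: [-0.499, 0.501, 0.499, 0.502]
contact_force: [-0.1, -0.6, -0.6]
opening: 0.0849
```

```bash
python3 - <<'E'
from h import *
st(); a=snap('top','t3.png');crop(a,280,110,460,260,4.4,'c5.png');b=snap('side','s3.png'); crop(b,240,140,440,260,4,'c6.png')
E
```

```text
t 5.45 tcp [0.6078 0.1711 0.157 ] F [-0.1 -0.6 -0.6] M [-0.04  0.02 -0.02] op 0.0849
axes (cols x,y,z)
 [[ 0.002 -1.     0.005]
 [ 0.001  0.005  1.   ]
 [-1.    -0.002  0.001]] q [ 0.11  0.65 -0.67  1.86  0.54  0.82  0.72]
```

View pics/c5.png

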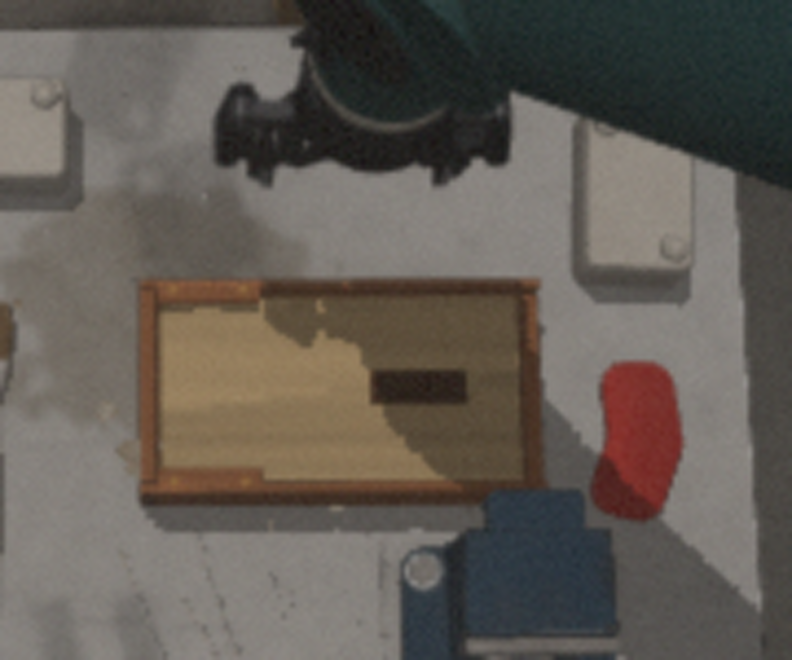

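View pics/c6.png

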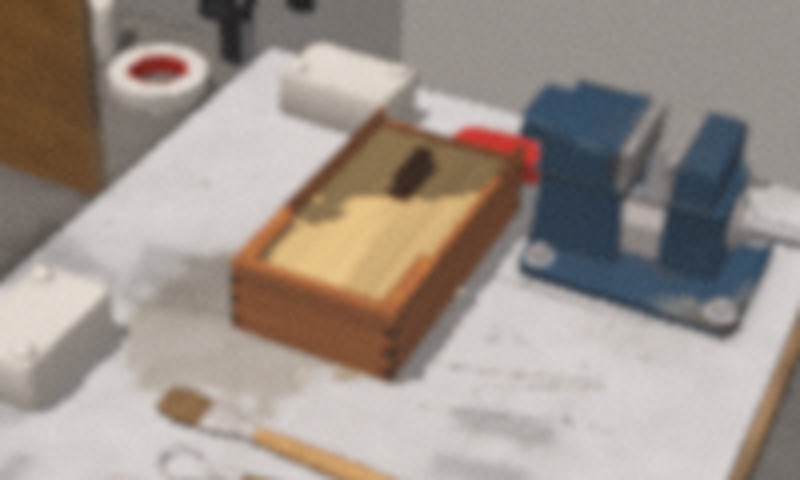

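```bash
python3 - <<'E'
from h import *
f=lambda p,z:np.round(ray('top',c2p(p,280,110,4.4),z),4)
b=f([(140,281),(539,281),(541,489),(140,493)],.061);print(b,b.mean(0)); k=f([(372,387),(467,387)],.068);print(k,k.mean(0));
go([k.mean(0)[0],k.mean(0)[1],.12],FA)
E
```

```text
[[0.5743 0.2839 0.061 ]
 [0.5725 0.0538 0.061 ]
 [0.4514 0.0577 0.061 ]
 [0.4512 0.2848 0.061 ]] [0.51235 0.17005 0.061  ]
[[0.5097 0.1527 0.068 ]
 [0.5093 0.0986 0.068 ]] [0.5095  0.12565 0.068  ]
t[cm] [ 3.37  9.63 -4.41] w [ 1.5655 -0.0041 -0.0017] rows>= 10.4
```

Emit:
step_arm(steps=[{"tx": 2,"ty": 9.5,"tz": -4.5,"wx": 1.5655,"wy": 0,"wz": 0},{"tx": 2,"ty": 9.5,"tz": -4.5,"wx": 1.5655,"wy": 0,"wz": 0},{"tx": 2,"ty": 9.5,"tz": -4.5,"wx": 1.5655,"wy": 0,"wz": 0},{"tx": 2,"ty": 9.5,"tz": -4.5,"wx": 1.5655,"wy": 0,"wz": 0},{"tx": 2,"ty": 9.5,"tz": -4.5,"wx": 1.5655,"wy": 0,"wz": 0},{"tx": 2,"ty": 9.5,"tz": -4.5,"wx": 1.5655,"wy": 0,"wz": 0},{"tx": 2,"ty": 9.5,"tz": -4.5,"wx": 1.5655,"wy": 0,"wz": 0},{"tx": 2,"ty": 9.5,"tz": -4.5,"wx": 1.5655,"wy": 0,"wz": 0},{"tx": 2,"ty": 9.5,"tz": -4.5,"wx": 1.5655,"wy": 0,"wz": 0},{"tx": 2,"ty": 9.5,"tz": -4.5,"wx": 1.5655,"wy": 0,"wz": 0},{"tx": 2,"ty": 9.5,"tz": -4.5,"wx": 1.5655,"wy": 0,"wz": 0},{"tx": 2,"ty": 9.5,"tz": -4.5,"wx": 1.5655,"wy": 0,"wz": 0}], gripper=135)

```text
time_s: 6.75
tcp_pos: [0.5107, 0.1247, 0.1323]
tcp_rot: [-0.001, 0.709, -0.001, 0.705]
contact_force: [0.5, -0.3, 0.2]
opening: 0.0407
```

```bash
python3 - <<'E'
from h import *
st(); go([.511,.1255,.0535],FA)
E
```

```text
t 6.75 tcp [0.5107 0.1247 0.1323] F [ 0.5 -0.3  0.2] M [-0.01  0.05  0.02] op 0.0407
axes (cols x,y,z)
 [[-0.006  0.     1.   ]
 [-0.002  1.    -0.   ]
 [-1.    -0.002 -0.006]] q [-0.15  0.5  -0.23  2.12  0.21  0.55 -0.54]
t[cm] [7.88 0.1  0.08] w [-0.0002 -0.0055  0.0023] rows>= 1.6
```

Emit:
step_arm(steps=[{"tx": 3,"ty": 0.1,"tz": 0,"wx": 0,"wy": 0,"wz": 0},{"tx": 5,"ty": 0.1,"tz": 0,"wx": 0,"wy": 0,"wz": 0},{"tx": 6.5,"ty": 0.1,"tz": 0,"wx": 0,"wy": 0,"wz": 0},{"tx": 7.5,"ty": 0.1,"tz": 0,"wx": 0,"wy": 0,"wz": 0},{"tx": 7.8,"ty": 0.1,"tz": 0,"wx": 0,"wy": 0,"wz": 0},{"tx": 7.8,"ty": 0.1,"tz": 0,"wx": 0,"wy": 0,"wz": 0},{"tx": 7.8,"ty": 0.1,"tz": 0,"wx": 0,"wy": 0,"wz": 0}])

```text
time_s: 7.45
tcp_pos: [0.5134, 0.1265, 0.0566]
tcp_rot: [0.0, 0.707, -0.0, 0.707]
contact_force: [-0.9, 0.3, 0.3]
opening: 0.0401
```

```bash
python3 - <<'E'
from h import *
st(); b=snap('side','s4.png'); crop(b,240,100,440,220,4,'c7.png')
E
```

```text
t 7.45 tcp [0.5134 0.1265 0.0566] F [-0.9  0.3  0.3] M [-0.04 -0.05  0.02] op 0.0401
axes (cols x,y,z)
 [[ 0.  0.  1.]
 [ 0.  1. -0.]
 [-1.  0.  0.]] q [-0.2   0.63 -0.17  2.16  0.27  0.38 -0.59]
```

View pics/c7.png

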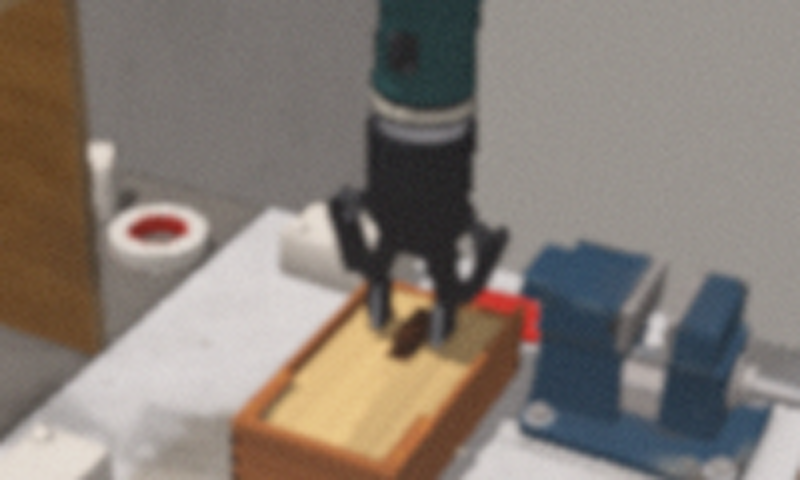

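Emit:
step_arm(steps=[{"tx": 0.3,"ty": -0.1,"tz": -0.2,"wx": 0,"wy": 0,"wz": 0},{"tx": 0.3,"ty": -0.1,"tz": -0.2,"wx": 0,"wy": 0,"wz": 0}])

```text
time_s: 7.7
tcp_pos: [0.5109, 0.1251, 0.0535]
tcp_rot: [0.0, 0.707, -0.0, 0.707]
contact_force: [-0.6, 0.1, -0.4]
opening: 0.0398
```

Emit:
step_arm(steps=[{"tx": 0,"ty": 0,"tz": 0,"wx": 0,"wy": 0,"wz": 0},{"tx": 0,"ty": 0,"tz": 0,"wx": 0,"wy": 0,"wz": 0},{"tx": 0,"ty": 0,"tz": 0,"wx": 0,"wy": 0,"wz": 0},{"tx": 0,"ty": 0,"tz": 0,"wx": 0,"wy": 0,"wz": 0},{"tx": 0,"ty": 0,"tz": 0,"wx": 0,"wy": 0,"wz": 0},{"tx": 0,"ty": 0,"tz": 0,"wx": 0,"wy": 0,"wz": 0}], gripper=255)

```text
time_s: 8.3
tcp_pos: [0.5116, 0.1255, 0.0537]
tcp_rot: [0.0, 0.707, -0.0, 0.707]
contact_force: [-0.5, -0.6, 4.9]
opening: 0.0123
```

```bash
python3 - <<'E'
from h import *
st()
E
```

```text
t 8.3 tcp [0.5116 0.1255 0.0537] F [-0.5 -0.6  4.9] M [-0.08  0.12 -0.06] op 0.0123
axes (cols x,y,z)
 [[ 0.001  0.001  1.   ]
 [ 0.     1.    -0.001]
 [-1.     0.     0.001]] q [-0.21  0.63 -0.16  2.16  0.27  0.37 -0.59]
```

Emit:
step_arm(steps=[{"tx": -0.23,"ty": 0,"tz": 0,"wx": 0,"wy": 0,"wz": -0.015},{"tx": -0.46,"ty": 0,"tz": 0,"wx": 0,"wy": 0,"wz": -0.031},{"tx": -0.7,"ty": 0,"tz": 0,"wx": 0,"wy": 0,"wz": -0.046},{"tx": -0.94,"ty": 0,"tz": 0,"wx": 0,"wy": 0,"wz": -0.062},{"tx": -0.94,"ty": 0,"tz": 0,"wx": 0,"wy": 0,"wz": -0.062},{"tx": -0.94,"ty": 0,"tz": 0,"wx": 0,"wy": 0,"wz": -0.062}])

```text
time_s: 8.9
tcp_pos: [0.5111, 0.126, 0.0627]
tcp_rot: [-0.022, 0.707, -0.022, 0.707]
contact_force: [-0.3, 1.0, -0.2]
opening: 0.0124
```

```bash
python3 - <<'E'
from h import *
st(); b=snap('side','s5.png'); crop(b,240,100,440,220,4,'c8.png')
E
```

```text
t 8.9 tcp [0.5111 0.126  0.0627] F [-0.3  1.  -0.2] M [ 0.15 -0.05 -0.02] op 0.0124
axes (cols x,y,z)
 [[ 0.    -0.001  1.   ]
 [-0.062  0.998  0.001]
 [-0.998 -0.062 -0.   ]] q [-0.28  0.62 -0.11  2.15  0.3   0.42 -0.64]
```

View pics/c8.png

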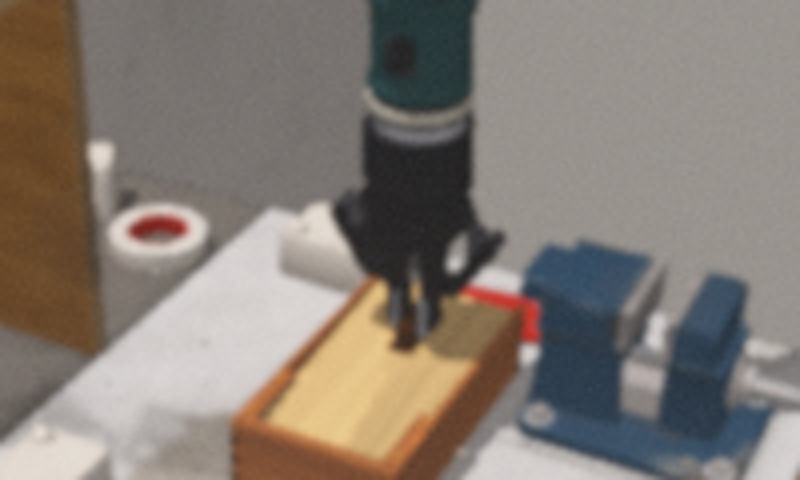

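Emit:
step_arm(steps=[{"tx": 0.05,"ty": -1,"tz": 0,"wx": 0,"wy": 0,"wz": 0},{"tx": 0.11,"ty": -2,"tz": 0,"wx": 0,"wy": 0,"wz": 0},{"tx": 0.17,"ty": -3,"tz": 0,"wx": 0,"wy": 0,"wz": 0},{"tx": 0.23,"ty": -4,"tz": 0,"wx": 0,"wy": 0,"wz": 0},{"tx": 0.29,"ty": -5,"tz": 0,"wx": 0,"wy": 0,"wz": 0},{"tx": 0.35,"ty": -6,"tz": 0,"wx": 0,"wy": 0,"wz": 0},{"tx": 0.41,"ty": -7,"tz": 0,"wx": 0,"wy": 0,"wz": 0},{"tx": 0.44,"ty": -7.5,"tz": 0,"wx": 0,"wy": 0,"wz": 0},{"tx": 0.44,"ty": -7.5,"tz": 0,"wx": 0,"wy": 0,"wz": 0}])

```text
time_s: 9.85
tcp_pos: [0.5111, 0.049, 0.0629]
tcp_rot: [-0.021, 0.707, -0.023, 0.707]
contact_force: [0.1, 0.6, -1.2]
opening: 0.0124
```

```bash
python3 - <<'E'
from h import *
st(); b=snap('side','s6.png');a=snap('top','t6.png'); cv2.imwrite('pics/c9.png',np.hstack([cv2.resize(a[100:260,280:460],None,fx=2.2,fy=2.2),cv2.resize(b[100:260,240:420],None,fx=2.2,fy=2.2)]))
E
```

```text
t 9.85 tcp [0.5111 0.049  0.0629] F [ 0.1  0.6 -1.2] M [ 0.03  0.05 -0.05] op 0.0124
axes (cols x,y,z)
 [[-0.     0.002  1.   ]
 [-0.063  0.998 -0.002]
 [-0.998 -0.063 -0.   ]] q [-0.14  0.61 -0.11  2.18  0.33  0.39 -0.54]
```

View pics/c9.png

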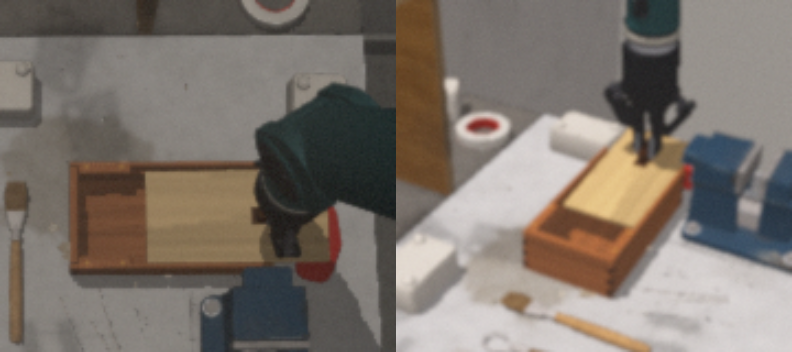

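Emit:
step_arm(steps=[{"tx": -2,"ty": -0.12,"tz": 0,"wx": 0,"wy": 0,"wz": 0},{"tx": -4.5,"ty": -0.3,"tz": 0,"wx": 0,"wy": 0,"wz": 0},{"tx": -7.5,"ty": -0.45,"tz": 0,"wx": 0,"wy": 0,"wz": 0},{"tx": -10,"ty": -0.6,"tz": 0,"wx": 0,"wy": 0,"wz": 0.063},{"tx": -10,"ty": 2.4,"tz": 5,"wx": 0,"wy": 0,"wz": 0.063},{"tx": -10,"ty": 4.9,"tz": 9,"wx": 0,"wy": 0,"wz": 0.063},{"tx": -10,"ty": 6.4,"tz": 13,"wx": 0,"wy": 0,"wz": 0.063},{"tx": -10,"ty": 7,"tz": 15.3,"wx": 0,"wy": 0,"wz": 0.063},{"tx": -10,"ty": 7,"tz": 15.3,"wx": 0,"wy": 0,"wz": 0.063},{"tx": -10,"ty": 7,"tz": 15.3,"wx": 0,"wy": 0,"wz": 0.063}])

```text
time_s: 10.95
tcp_pos: [0.6633, 0.1268, 0.1576]
tcp_rot: [0.0, 0.708, 0.0, 0.706]
contact_force: [-0.4, -0.5, -1.1]
opening: 0.0123
```

```bash
python3 - <<'E'
from h import *
st(); b=snap('side','s7.png');a=snap('top','t7.png'); cv2.imwrite('pics/c10.png',np.hstack([cv2.resize(a[100:260,280:460],None,fx=2.2,fy=2.2),cv2.resize(b[70:230,240:420],None,fx=2.2,fy=2.2)]))
go([.664,.125,.012],FA)
E
```

```text
t 10.95 tcp [0.6633 0.1268 0.1576] F [-0.4 -0.5 -1.1] M [-0.08  0.02  0.04] op 0.0123
axes (cols x,y,z)
 [[-0.002 -0.001  1.   ]
 [ 0.001  1.     0.001]
 [-1.     0.001 -0.002]] q [-0.1   0.62 -0.23  1.77  0.19  0.77 -0.43]
t[cm] [14.58 -0.1   0.21] w [ 0.0001 -0.0027 -0.0001] rows>= 2.9
```

View pics/c10.png

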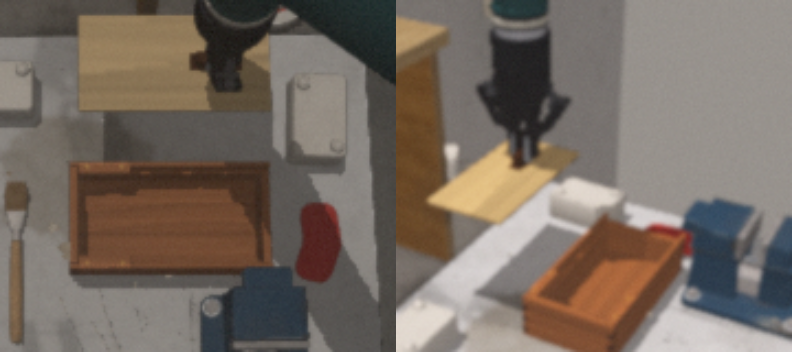

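Emit:
step_arm(steps=[{"tx": 3,"ty": 0,"tz": 0,"wx": 0,"wy": 0,"wz": 0},{"tx": 6,"ty": 0,"tz": 0,"wx": 0,"wy": 0,"wz": 0},{"tx": 9,"ty": 0,"tz": 0,"wx": 0,"wy": 0,"wz": 0},{"tx": 11.5,"ty": 0,"tz": 0,"wx": 0,"wy": 0,"wz": 0},{"tx": 13,"ty": 0,"tz": 0,"wx": 0,"wy": 0,"wz": 0},{"tx": 14,"ty": 0,"tz": 0,"wx": 0,"wy": 0,"wz": 0},{"tx": 14.5,"ty": 0,"tz": 0,"wx": 0,"wy": 0,"wz": 0},{"tx": 14.5,"ty": 0,"tz": 0,"wx": 0,"wy": 0,"wz": 0},{"tx": 14.5,"ty": 0,"tz": 0,"wx": 0,"wy": 0,"wz": 0}])

```text
time_s: 11.95
tcp_pos: [0.665, 0.1266, 0.0145]
tcp_rot: [0.001, 0.706, 0.0, 0.708]
contact_force: [1.0, 0.1, -0.9]
opening: 0.0127
```

```bash
python3 - <<'E'
from h import *
st()
E
```

```text
t 11.95 tcp [0.665  0.1266 0.0145] F [ 1.   0.1 -0.9] M [-0.1  -0.05 -0.  ] op 0.0127
axes (cols x,y,z)
 [[ 0.002  0.001  1.   ]
 [ 0.001  1.    -0.001]
 [-1.     0.001  0.002]] q [-0.14  0.81 -0.18  1.82  0.25  0.53 -0.48]
```

Emit:
step_arm(steps=[{"tx": 0.3,"ty": 0,"tz": 0,"wx": 0,"wy": 0,"wz": 0},{"tx": 0.3,"ty": 0,"tz": 0,"wx": 0,"wy": 0,"wz": 0}])

```text
time_s: 12.15
tcp_pos: [0.6645, 0.1265, 0.0108]
tcp_rot: [0.001, 0.707, 0.0, 0.707]
contact_force: [0.1, -0.0, -0.8]
opening: 0.0123
```

Emit:
step_arm(steps=[{"tx": 0,"ty": 0,"tz": 0,"wx": 0,"wy": 0,"wz": 0},{"tx": 0,"ty": 0,"tz": 0,"wx": 0,"wy": 0,"wz": 0},{"tx": 0,"ty": 0,"tz": 0,"wx": 0,"wy": 0,"wz": 0},{"tx": -0.5,"ty": 0,"tz": 0,"wx": 0,"wy": 0,"wz": 0},{"tx": -2.5,"ty": 0,"tz": 0,"wx": 0,"wy": 0,"wz": 0},{"tx": -6,"ty": 0,"tz": 0,"wx": 0,"wy": 0,"wz": 0},{"tx": -11,"ty": 0,"tz": 0,"wx": 0,"wy": 0,"wz": 0},{"tx": -14,"ty": 0,"tz": 0,"wx": 0,"wy": 0,"wz": 0},{"tx": -14,"ty": 4,"tz": -3,"wx": 0,"wy": 0,"wz": 0},{"tx": -14,"ty": 8,"tz": -6,"wx": 0,"wy": 0,"wz": 0},{"tx": -14,"ty": 12,"tz": -9,"wx": 0,"wy": 0,"wz": 0},{"tx": -14,"ty": 16,"tz": -12,"wx": 0,"wy": 0,"wz": 0}], gripper=135)

```text
time_s: 13.35
tcp_pos: [0.5433, 0.2876, 0.1514]
tcp_rot: [0.001, 0.707, 0.0, 0.707]
contact_force: [0.6, 0.6, -0.1]
opening: 0.0405
```

```bash
python3 - <<'E'
from h import *
st(); a=snap('top','t8.png');crop(a,210,100,460,270,3.2,'c11.png')
E
```

```text
t 13.35 tcp [0.5433 0.2876 0.1514] F [ 0.6  0.6 -0.1] M [ 0.1   0.03 -0.02] op 0.0405
axes (cols x,y,z)
 [[ 0.001  0.001  1.   ]
 [ 0.002  1.    -0.001]
 [-1.     0.002  0.001]] q [-0.4   0.56 -0.23  1.92  0.19  0.68 -0.74]
```

View pics/c11.png

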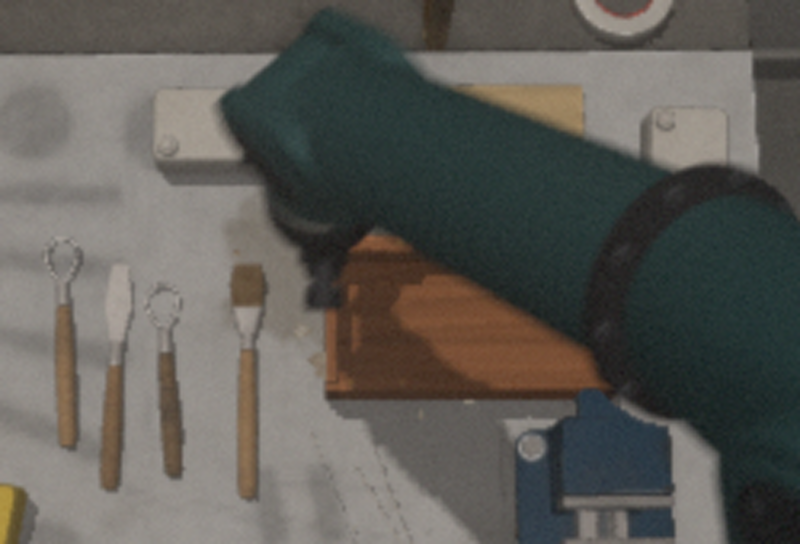

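```bash
python3 - <<'E'
from h import *
f=lambda p,z:np.round(ray('top',c2p(p,210,100,3.2),z),4)
for n,p in dict(leftloop=[(63,237),(67,447)],spat=[(121,263),(110,490)],midloop=[(163,284),(174,477)],brush=[(248,264),(247,498)]).items():
    q=f(p,.007);d=(q[1]-q[0]);L=np.linalg.norm(d);print(n,q,round(L,3),q.mean(0)[:2], 'yaw of -owny vs x',np.degrees(np.arctan2(d[1],d[0])), 'grasp',q.mean(0)[:2]+.010*d[:2]/L)
go([.462,.352,.10],FB)
E
```

```text
leftloop [[0.5886 0.5011 0.007 ]
 [0.4147 0.4939 0.007 ]] 0.174 [0.50165 0.4975 ] yaw of -owny vs x -177.6291309208191 grasp [0.49165856 0.49708632]
spat [[0.5662 0.4529 0.007 ]
 [0.3798 0.4587 0.007 ]] 0.186 [0.473  0.4558] yaw of -owny vs x 178.2177664465451 grasp [0.46300484 0.45611101]
midloop [[0.5483 0.4182 0.007 ]
 [0.3898 0.4075 0.007 ]] 0.159 [0.46905 0.41285] yaw of -owny vs x -176.13794278055028 grasp [0.45907271 0.41217645]
brush [[0.5645 0.3484 0.007 ]
 [0.3724 0.3489 0.007 ]] 0.192 [0.46845 0.34865] yaw of -owny vs x 179.85087024953722 grasp [0.45845003 0.34867603]
t[cm] [ 5.24  5.37 -7.24] w [-1.5579  0.0036 -0.0103] rows>= 10.4
```

Emit:
step_arm(steps=[{"tx": 0,"ty": 3,"tz": -4,"wx": -0.15,"wy": 0,"wz": 0},{"tx": 0,"ty": 6.1,"tz": -8.5,"wx": -0.3,"wy": 0,"wz": 0},{"tx": 2,"ty": 6.1,"tz": -8.5,"wx": -0.45,"wy": 0,"wz": 0},{"tx": 4,"ty": 6.1,"tz": -8.5,"wx": -0.6,"wy": 0,"wz": 0},{"tx": 4,"ty": 6.1,"tz": -8.5,"wx": -0.75,"wy": 0,"wz": 0},{"tx": 4,"ty": 6.1,"tz": -8.5,"wx": -0.9,"wy": 0,"wz": 0},{"tx": 4,"ty": 6.1,"tz": -8.5,"wx": -1.05,"wy": 0,"wz": 0},{"tx": 4,"ty": 6.1,"tz": -8.5,"wx": -1.2,"wy": 0,"wz": 0},{"tx": 4,"ty": 6.1,"tz": -8.5,"wx": -1.35,"wy": 0,"wz": 0},{"tx": 4,"ty": 6.1,"tz": -8.5,"wx": -1.5,"wy": 0,"wz": 0},{"tx": 4,"ty": 6.1,"tz": -8.5,"wx": -1.57,"wy": 0,"wz": 0},{"tx": 4,"ty": 6.1,"tz": -8.5,"wx": -1.57,"wy": 0,"wz": 0}], gripper=135)

```text
time_s: 14.6
tcp_pos: [0.4598, 0.347, 0.1108]
tcp_rot: [-0.499, 0.5, 0.5, 0.501]
contact_force: [0.3, -0.2, -0.1]
opening: 0.04
```

```bash
python3 - <<'E'
from h import *
st(); go([.4585,.3487,.003],FB); a=snap('top','t9.png');crop(a,210,100,460,270,3.2,'c12.png')
E
```

```text
t 14.6 tcp [0.4598 0.347  0.1108] F [ 0.3 -0.2 -0.1] M [0.05 0.02 0.02] op 0.04
axes (cols x,y,z)
 [[ 0.    -1.     0.002]
 [ 0.001  0.002  1.   ]
 [-1.    -0.     0.001]] q [-0.28  0.65 -0.62  2.02  0.6   0.67  0.27]
t[cm] [10.78  0.13  0.15] w [-0.0022  0.0012  0.0001] rows>= 2.2
```

View pics/c12.png

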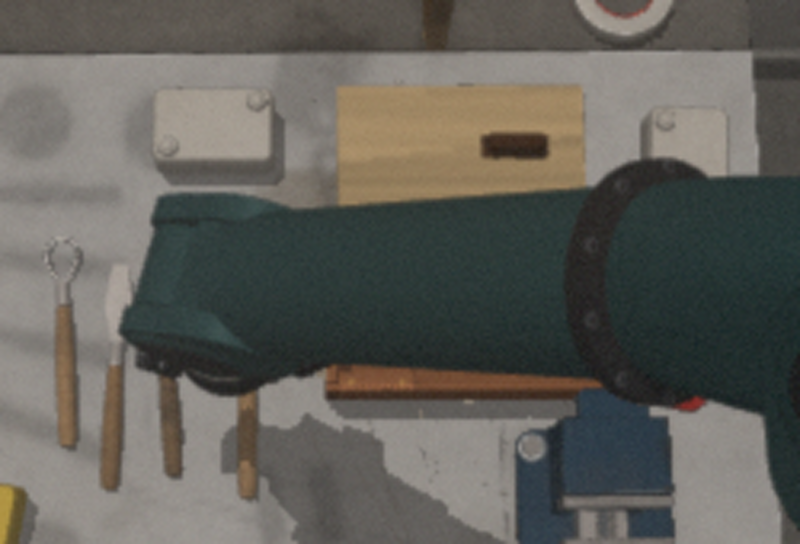

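Emit:
step_arm(steps=[{"tx": 3,"ty": 0.1,"tz": 0.15,"wx": 0,"wy": 0,"wz": 0},{"tx": 6,"ty": 0.1,"tz": 0.15,"wx": 0,"wy": 0,"wz": 0},{"tx": 8.5,"ty": 0.1,"tz": 0.15,"wx": 0,"wy": 0,"wz": 0},{"tx": 10,"ty": 0.1,"tz": 0.15,"wx": 0,"wy": 0,"wz": 0},{"tx": 10.8,"ty": 0.1,"tz": 0.15,"wx": 0,"wy": 0,"wz": 0},{"tx": 10.8,"ty": 0.1,"tz": 0.15,"wx": 0,"wy": 0,"wz": 0},{"tx": 10.8,"ty": 0.1,"tz": 0.15,"wx": 0,"wy": 0,"wz": 0}])

```text
time_s: 15.35
tcp_pos: [0.4587, 0.3496, 0.0034]
tcp_rot: [-0.499, 0.5, 0.5, 0.501]
contact_force: [-0.1, 1.3, 0.3]
opening: 0.0401
```

Emit:
step_arm(steps=[{"tx": 0,"ty": 0,"tz": 0,"wx": 0,"wy": 0,"wz": 0},{"tx": 0,"ty": 0,"tz": 0,"wx": 0,"wy": 0,"wz": 0},{"tx": 0,"ty": 0,"tz": 0,"wx": 0,"wy": 0,"wz": 0},{"tx": 0,"ty": 0,"tz": 0,"wx": 0,"wy": 0,"wz": 0},{"tx": 0,"ty": 0,"tz": 0,"wx": 0,"wy": 0,"wz": 0}], gripper=255)

```text
time_s: 15.85
tcp_pos: [0.4589, 0.3496, 0.0037]
tcp_rot: [-0.499, 0.5, 0.5, 0.501]
contact_force: [-0.3, -0.5, 6.5]
opening: 0.0116
```

```bash
python3 - <<'E'
from h import *
st(); b=snap('side','s9.png');crop(b,240,140,400,300,4,'c13.png')
E
```

```text
t 15.85 tcp [0.4589 0.3496 0.0037] F [-0.3 -0.5  6.5] M [-0.14  0.09 -0.05] op 0.0116
axes (cols x,y,z)
 [[ 0.001 -1.     0.002]
 [ 0.002  0.002  1.   ]
 [-1.    -0.001  0.002]] q [-0.4   0.79 -0.46  2.05  0.77  0.47  0.12]
```

View pics/c13.png

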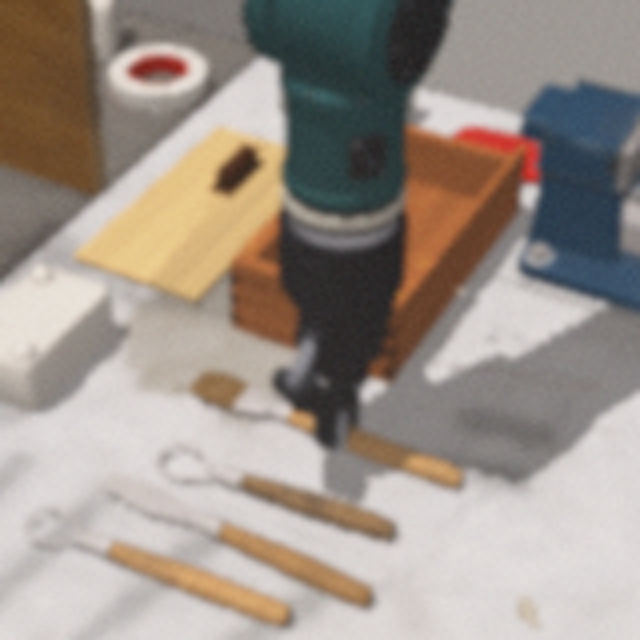

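Emit:
step_arm(steps=[{"tx": -3,"ty": 0,"tz": 0,"wx": 0,"wy": 0,"wz": 0},{"tx": -7,"ty": 0,"tz": 0,"wx": 0,"wy": 0,"wz": 0},{"tx": -11,"ty": 0,"tz": 0,"wx": 0.1,"wy": 0,"wz": 0},{"tx": -12,"ty": -2,"tz": -3,"wx": 0.25,"wy": 0,"wz": 0},{"tx": -12,"ty": -4,"tz": -6,"wx": 0.4,"wy": 0,"wz": 0},{"tx": -12,"ty": -6,"tz": -9,"wx": 0.55,"wy": 0,"wz": 0},{"tx": -12,"ty": -7.3,"tz": -12,"wx": 0.7,"wy": 0,"wz": 0},{"tx": -12,"ty": -7.3,"tz": -15,"wx": 0.85,"wy": 0,"wz": 0},{"tx": -12,"ty": -7.3,"tz": -17,"wx": 1.0,"wy": 0,"wz": 0},{"tx": -12,"ty": -7.3,"tz": -17,"wx": 1.15,"wy": 0,"wz": 0},{"tx": -12,"ty": -7.3,"tz": -17,"wx": 1.3,"wy": 0,"wz": 0},{"tx": -12,"ty": -7.3,"tz": -17,"wx": 1.45,"wy": 0,"wz": 0}])

```text
time_s: 17.1
tcp_pos: [0.5309, 0.1783, 0.1225]
tcp_rot: [-0.039, 0.706, 0.04, 0.706]
contact_force: [-0.0, -0.3, -0.1]
opening: 0.0116
```

```bash
python3 - <<'E'
from h import *
st(); go([.532,.180,.02],FA); a=snap('top','t10.png');crop(a,210,100,460,270,3.2,'c14.png');b=snap('side','s10.png');crop(b,240,100,400,260,4,'c15.png')
E
```

```text
t 17.1 tcp [0.5309 0.1783 0.1225] F [-0.  -0.3 -0.1] M [-0.    0.07 -0.  ] op 0.0116
axes (cols x,y,z)
 [[-0.    -0.112  0.994]
 [ 0.001  0.994  0.112]
 [-1.     0.001 -0.   ]] q [-0.21  0.55 -0.26  2.06  0.25  0.57 -0.54]
t[cm] [10.25  0.15  0.13] w [ 0.1127 -0.0002 -0.001 ] rows>= 2.1
```

View pics/c14.png

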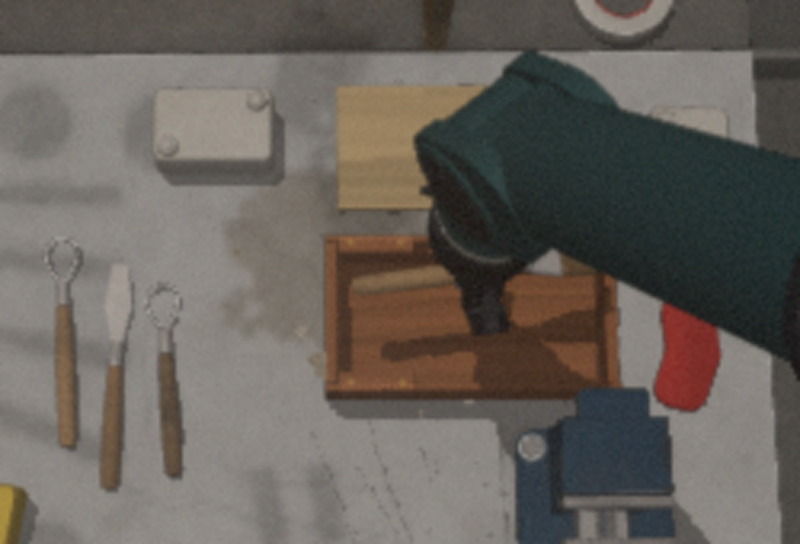

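View pics/c15.png

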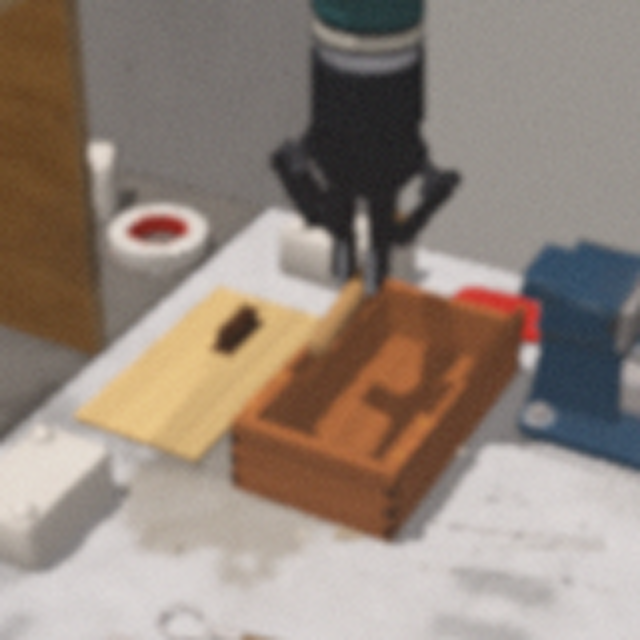

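Emit:
step_arm(steps=[{"tx": 0,"ty": 0.15,"tz": 0.05,"wx": 0.113,"wy": 0,"wz": 0},{"tx": 2,"ty": 0.15,"tz": 0.05,"wx": 0.113,"wy": 0,"wz": 0},{"tx": 4,"ty": 0.15,"tz": 0.05,"wx": 0.113,"wy": 0,"wz": 0},{"tx": 6,"ty": 0.15,"tz": 0.05,"wx": 0.113,"wy": 0,"wz": 0},{"tx": 8,"ty": 0.15,"tz": 0.05,"wx": 0.113,"wy": 0,"wz": 0},{"tx": 9.5,"ty": 0.15,"tz": 0.05,"wx": 0.113,"wy": 0,"wz": 0},{"tx": 10.5,"ty": 0.15,"tz": 0.05,"wx": 0.113,"wy": 0,"wz": 0},{"tx": 10.9,"ty": 0.15,"tz": 0.05,"wx": 0.113,"wy": 0,"wz": 0},{"tx": 10.9,"ty": 0.15,"tz": 0.05,"wx": 0.113,"wy": 0,"wz": 0}])

```text
time_s: 18.1
tcp_pos: [0.531, 0.1805, 0.0132]
tcp_rot: [-0.002, 0.707, 0.003, 0.707]
contact_force: [0.4, -0.6, -0.0]
opening: 0.0117
```

```bash
python3 - <<'E'
from h import *
st()
E
```

```text
t 18.1 tcp [0.531  0.1805 0.0132] F [ 0.4 -0.6 -0. ] M [ 0.    0.13 -0.02] op 0.0117
axes (cols x,y,z)
 [[-0.001 -0.007  1.   ]
 [ 0.001  1.     0.007]
 [-1.     0.001 -0.001]] q [-0.3   0.72 -0.15  2.09  0.29  0.34 -0.68]
```

Emit:
step_arm(steps=[{"tx": 0,"ty": 0,"tz": 0,"wx": 0,"wy": 0,"wz": 0},{"tx": 0,"ty": 0,"tz": 0,"wx": 0,"wy": 0,"wz": 0},{"tx": -2,"ty": 0,"tz": 0,"wx": 0,"wy": 0,"wz": 0},{"tx": -6,"ty": 0,"tz": 0,"wx": 0,"wy": 0,"wz": 0},{"tx": -10,"ty": 0,"tz": 0,"wx": -0.15,"wy": 0,"wz": 0},{"tx": -11,"ty": 4,"tz": -1,"wx": -0.3,"wy": 0,"wz": 0},{"tx": -11,"ty": 8,"tz": -2.2,"wx": -0.45,"wy": 0,"wz": 0},{"tx": -11,"ty": 12.5,"tz": -3.2,"wx": -0.6,"wy": 0,"wz": 0},{"tx": -11,"ty": 17,"tz": -5,"wx": -0.75,"wy": 0,"wz": 0},{"tx": -11,"ty": 21.2,"tz": -7,"wx": -0.9,"wy": 0,"wz": 0},{"tx": -11,"ty": 23.2,"tz": -7.2,"wx": -1.05,"wy": 0,"wz": 0},{"tx": -11,"ty": 23.2,"tz": -7.2,"wx": -1.2,"wy": 0,"wz": 0}], gripper=175)

```text
time_s: 19.3
tcp_pos: [0.4563, 0.4181, 0.1258]
tcp_rot: [-0.403, 0.578, 0.407, 0.582]
contact_force: [-0.3, -0.1, 0.3]
opening: 0.0269
```

```bash
python3 - <<'E'
from h import *
st(); go([.459,.412,.003],Rz(.067)@FB); a=snap('top','t11.png');crop(a,210,100,460,270,3.2,'c16.png')
E
```

```text
t 19.3 tcp [0.4563 0.4181 0.1258] F [-0.3 -0.1  0.3] M [ 0.01  0.02 -0.02] op 0.0269
axes (cols x,y,z)
 [[ 0.002 -0.939  0.344]
 [ 0.008  0.344  0.939]
 [-1.     0.001  0.008]] q [-0.43  0.65 -0.56  1.92  0.51  0.71 -0.07]
t[cm] [12.28 -0.47 -0.57] w [-0.4184  0.0079  0.0011] rows>= 2.8
```

View pics/c16.png

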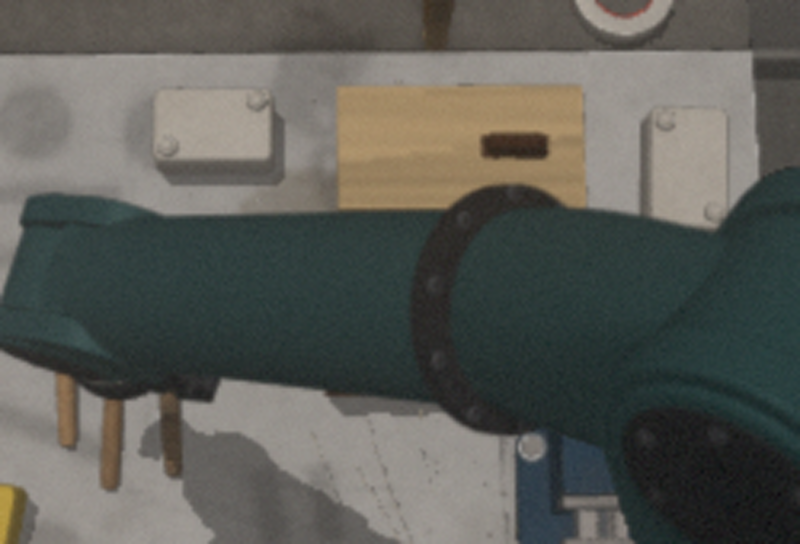

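Emit:
step_arm(steps=[{"tx": 1,"ty": -0.5,"tz": -0.55,"wx": -0.15,"wy": 0,"wz": 0},{"tx": 3,"ty": -0.5,"tz": -0.55,"wx": -0.3,"wy": 0,"wz": 0},{"tx": 5,"ty": -0.5,"tz": -0.55,"wx": -0.418,"wy": 0,"wz": 0},{"tx": 7,"ty": -0.5,"tz": -0.55,"wx": -0.418,"wy": 0,"wz": 0},{"tx": 9,"ty": -0.5,"tz": -0.55,"wx": -0.418,"wy": 0,"wz": 0},{"tx": 10,"ty": -0.5,"tz": -0.55,"wx": -0.418,"wy": 0,"wz": 0},{"tx": 10,"ty": -0.5,"tz": -0.55,"wx": -0.418,"wy": 0,"wz": 0}], gripper=163)

```text
time_s: 20.05
tcp_pos: [0.4607, 0.4038, 0.0229]
tcp_rot: [0.513, -0.487, -0.513, -0.486]
contact_force: [-0.7, 0.3, -0.0]
opening: 0.0308
```

```bash
python3 - <<'E'
from h import *
st(); go([.459,.412,.003],Rz(.067)@FB)
b=snap('side','s11.png');crop(b,220,180,380,320,4,'c17.png')
E
```

```text
t 20.05 tcp [0.4607 0.4038 0.0229] F [-0.7  0.3 -0. ] M [ 0.04 -0.05 -0.01] op 0.0308
axes (cols x,y,z)
 [[-0.001 -0.999 -0.052]
 [-0.001 -0.052  0.999]
 [-1.     0.001 -0.001]] q [-0.42  0.8  -0.54  1.96  0.73  0.58  0.16]
t[cm] [1.99 0.13 0.83] w [-0.0152 -0.001  -0.0007] rows>= 0.4
```

View pics/c17.png

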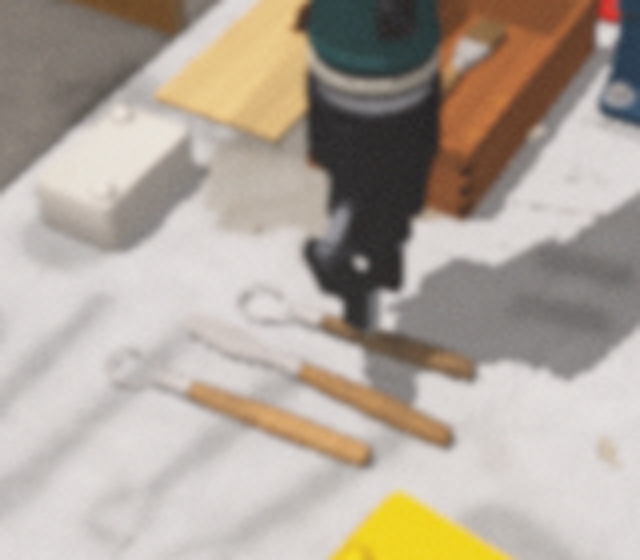

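Emit:
step_arm(steps=[{"tx": 0,"ty": 0.1,"tz": 0.8,"wx": -0.015,"wy": 0,"wz": 0},{"tx": 0,"ty": 0.1,"tz": 0.8,"wx": -0.015,"wy": 0,"wz": 0},{"tx": 1,"ty": 0.1,"tz": 0.8,"wx": -0.015,"wy": 0,"wz": 0},{"tx": 1.9,"ty": 0.1,"tz": 0.8,"wx": -0.015,"wy": 0,"wz": 0},{"tx": 1.9,"ty": 0.1,"tz": 0.8,"wx": -0.015,"wy": 0,"wz": 0}])

```text
time_s: 20.6
tcp_pos: [0.4586, 0.4118, 0.0031]
tcp_rot: [-0.517, 0.483, 0.517, 0.482]
contact_force: [0.6, -0.1, -0.7]
opening: 0.0305
```

Emit:
step_arm(steps=[{"tx": 0,"ty": 0,"tz": 0,"wx": 0,"wy": 0,"wz": 0},{"tx": 0,"ty": 0,"tz": 0,"wx": 0,"wy": 0,"wz": 0},{"tx": 0,"ty": 0,"tz": 0,"wx": 0,"wy": 0,"wz": 0},{"tx": 0,"ty": 0,"tz": 0,"wx": 0,"wy": 0,"wz": 0},{"tx": 0,"ty": 0,"tz": 0,"wx": 0,"wy": 0,"wz": 0}], gripper=255)

```text
time_s: 21.1
tcp_pos: [0.4593, 0.413, 0.0048]
tcp_rot: [-0.517, 0.482, 0.517, 0.483]
contact_force: [0.1, -0.1, -0.4]
opening: 0.012
```

```bash
python3 - <<'E'
from h import *
st(); go([.490,.160,.10],-Rz(0)@FA@np.diag([-1,1,1])@np.diag([1,1,1])) if 0 else None
FC=Rz(np.pi)@FA
go([.490,.160,.12],FC)
E
```

```text
t 21.1 tcp [0.4593 0.413  0.0048] F [ 0.1 -0.1 -0.4] M [-0.01 -0.02 -0.04] op 0.012
axes (cols x,y,z)
 [[ 0.    -0.998 -0.069]
 [ 0.001 -0.069  0.998]
 [-1.    -0.     0.001]] q [-0.45  0.83 -0.52  1.95  0.76  0.56  0.14]
t[cm] [-11.54  -1.33 -25.44] w [-1.5022e+00  8.0000e-04  1.1000e-03] rows>= 10.0
```

Emit:
step_arm(steps=[{"tx": -4,"ty": 0,"tz": 0,"wx": 0,"wy": 0,"wz": 0},{"tx": -8,"ty": 0,"tz": 0,"wx": 0,"wy": 0,"wz": 0},{"tx": -11.5,"ty": 0,"tz": -2,"wx": -0.15,"wy": 0,"wz": 0},{"tx": -11.5,"ty": -0.3,"tz": -6,"wx": -0.3,"wy": 0,"wz": 0},{"tx": -11.5,"ty": -0.6,"tz": -10,"wx": -0.45,"wy": 0,"wz": 0},{"tx": -11.5,"ty": -0.9,"tz": -14,"wx": -0.6,"wy": 0,"wz": 0},{"tx": -11.5,"ty": -1.2,"tz": -18,"wx": -0.75,"wy": 0,"wz": 0},{"tx": -11.5,"ty": -1.3,"tz": -22,"wx": -0.9,"wy": 0,"wz": 0},{"tx": -11.5,"ty": -1.3,"tz": -25.4,"wx": -1.05,"wy": 0,"wz": 0},{"tx": -11.5,"ty": -1.3,"tz": -25.4,"wx": -1.2,"wy": 0,"wz": 0},{"tx": -11.5,"ty": -1.3,"tz": -25.4,"wx": -1.35,"wy": 0,"wz": 0},{"tx": -11.5,"ty": -1.3,"tz": -25.4,"wx": -1.5,"wy": 0,"wz": 0}])

```text
time_s: 22.3
tcp_pos: [0.4898, 0.1595, 0.1196]
tcp_rot: [0.707, 0.001, -0.707, 0.001]
contact_force: [0.5, -0.0, -1.1]
opening: 0.0119
```

```bash
cat >>h.py <<'E'
FC=Rz(np.pi)@FA
E
python3 - <<'E'
from h import *
st(); go([.488,.160,.018],FC); a=snap('top','t12.png');crop(a,210,100,460,270,3.2,'c18.png');b=snap('side','s12.png');crop(b,240,100,400,260,4,'c19.png')
E
```

```text
t 22.3 tcp [0.4898 0.1595 0.1196] F [ 0.5 -0.  -1.1] M [ 0.01 -0.04 -0.01] op 0.0119
axes (cols x,y,z)
 [[ 0.     0.003 -1.   ]
 [ 0.001 -1.    -0.003]
 [-1.    -0.001 -0.   ]] q [ 0.33  0.74 -1.05  2.13  0.92  0.83  1.84]
t[cm] [10.16 -0.04  0.19] w [ 0.0026 -0.0003  0.0006] rows>= 2.0
```

View pics/c18.png

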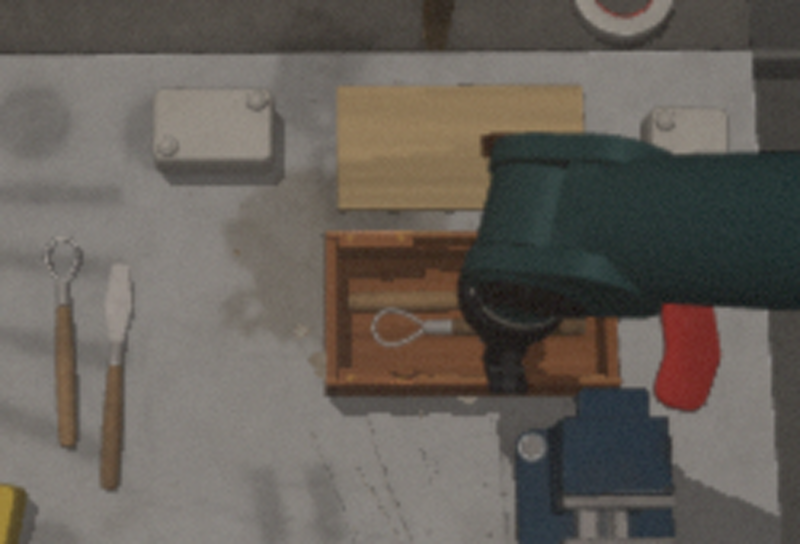

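View pics/c19.png

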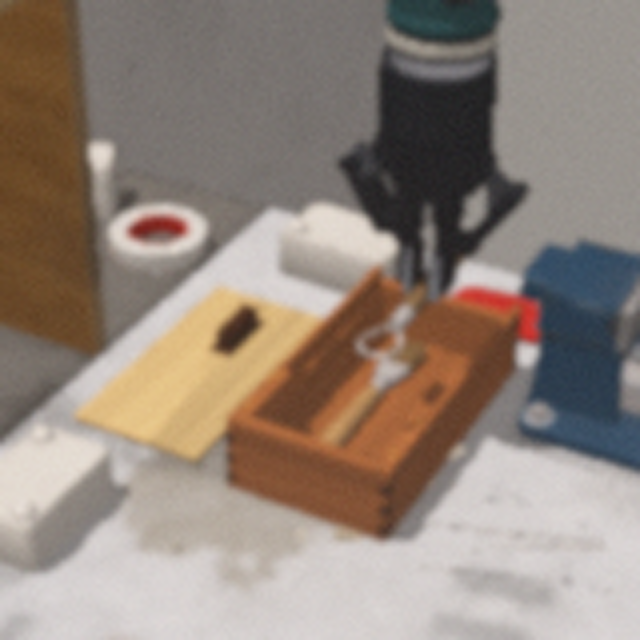

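```bash
python3 - <<'E'
from h import *
a=cv2.imread('pics/t12.png');crop(a,300,165,410,230,7.2,'c20.png')
E
```

```text
(no output)
```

View pics/c20.png

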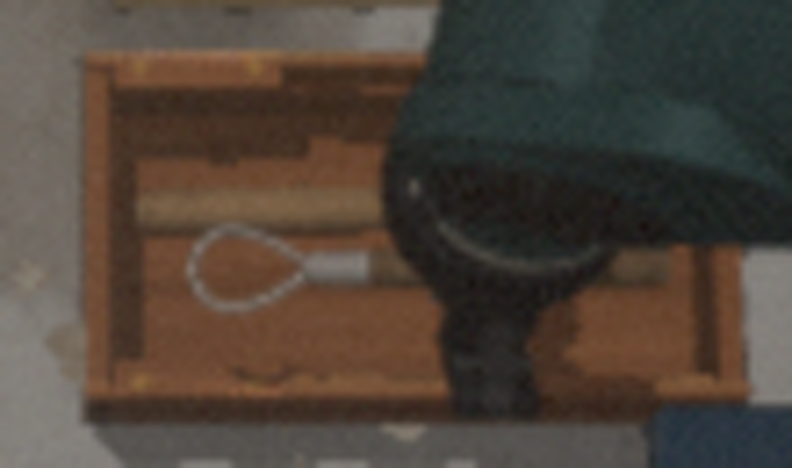

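```bash
python3 - <<'E'
from h import *
f=lambda p,z:np.round(ray('top',c2p(p,300,165,7.2),z),4)
print(f([(84,52),(84,398)],.061)); print('brush',f([(140,208),(380,208)],.013),'loop z.12',f([(190,268),(340,267),(665,265)],.12))
E
```

```text
[[0.5786 0.2843 0.061 ]
 [0.4556 0.2852 0.061 ]]
brush [[0.532  0.2645 0.013 ]
 [0.5313 0.1773 0.013 ]] loop z.12 [[0.4902 0.2495 0.12  ]
 [0.4902 0.1999 0.12  ]
 [0.4899 0.092  0.12  ]]
```

Emit:
step_arm(steps=[{"tx": 2,"ty": 0,"tz": -0.4,"wx": 0,"wy": 0,"wz": 0},{"tx": 4.5,"ty": 0,"tz": -0.4,"wx": 0,"wy": 0,"wz": 0},{"tx": 7,"ty": 0,"tz": -0.4,"wx": 0,"wy": 0,"wz": 0},{"tx": 9,"ty": 0,"tz": -0.4,"wx": 0,"wy": 0,"wz": 0},{"tx": 10,"ty": 0,"tz": -0.4,"wx": 0,"wy": 0,"wz": 0},{"tx": 10.5,"ty": 0,"tz": -0.4,"wx": 0,"wy": 0,"wz": 0},{"tx": 10.5,"ty": 0,"tz": -0.4,"wx": 0,"wy": 0,"wz": 0}])

```text
time_s: 23.1
tcp_pos: [0.4938, 0.1609, 0.0161]
tcp_rot: [0.708, -0.001, -0.707, -0.001]
contact_force: [-1.0, -2.3, 9.1]
opening: 0.0121
```

Emit:
step_arm(steps=[{"tx": 0,"ty": 0,"tz": 0,"wx": 0,"wy": 0,"wz": 0},{"tx": 0,"ty": 0,"tz": 0,"wx": 0,"wy": 0,"wz": 0},{"tx": 0,"ty": 0,"tz": 0,"wx": 0,"wy": 0,"wz": 0}], gripper=180)

```text
time_s: 23.4
tcp_pos: [0.4981, 0.1615, 0.0164]
tcp_rot: [0.71, -0.001, -0.704, -0.003]
contact_force: [5.2, -0.7, 4.2]
opening: 0.025
```

```bash
python3 - <<'E'
from h import *
st()
E
```

```text
t 23.4 tcp [0.4981 0.1615 0.0164] F [ 5.2 -0.7  4.2] M [-0.15 -0.76  0.05] op 0.025
axes (cols x,y,z)
 [[ 0.008 -0.005 -1.   ]
 [ 0.002 -1.     0.005]
 [-1.    -0.002 -0.008]] q [ 0.21  0.87 -0.88  2.16  1.17  0.7   1.64]
```

Emit:
step_arm(steps=[{"tx": -1,"ty": 0,"tz": 0,"wx": 0,"wy": 0,"wz": 0},{"tx": -3,"ty": 0,"tz": 0,"wx": 0,"wy": 0,"wz": 0},{"tx": -7,"ty": 0,"tz": 0,"wx": 0,"wy": 0,"wz": 0},{"tx": -11,"ty": 0,"tz": 0,"wx": 0.15,"wy": 0,"wz": 0},{"tx": -11,"ty": -4,"tz": 0.5,"wx": 0.3,"wy": 0,"wz": 0},{"tx": -11,"ty": -8,"tz": 1,"wx": 0.45,"wy": 0,"wz": 0},{"tx": -11,"ty": -12,"tz": 1.5,"wx": 0.6,"wy": 0,"wz": 0},{"tx": -11,"ty": -16.5,"tz": 2,"wx": 0.75,"wy": 0,"wz": 0},{"tx": -11,"ty": -21,"tz": 2.5,"wx": 0.9,"wy": 0,"wz": 0},{"tx": -11,"ty": -25.5,"tz": 3,"wx": 1.05,"wy": 0,"wz": 0},{"tx": -11,"ty": -29.5,"tz": 4,"wx": 1.2,"wy": 0,"wz": 0},{"tx": -11,"ty": -29.5,"tz": 4,"wx": 1.35,"wy": 0,"wz": 0}])

```text
time_s: 24.6
tcp_pos: [0.4493, 0.4649, 0.1273]
tcp_rot: [-0.549, 0.439, 0.555, 0.445]
contact_force: [-0.5, 1.1, -0.1]
opening: 0.0247
```

```bash
python3 - <<'E'
from h import *
st(); go([.458,.4563,.003],Rz(-.031)@FB); a=snap('top','t13.png');b=snap('side','s13.png');crop(b,240,120,400,260,4.5,'c21.png');crop(a,200,160,460,270,3,'c22.png')
E
```

```text
t 24.6 tcp [0.4493 0.4649 0.1273] F [-0.5  1.1 -0.1] M [-0.01  0.02 -0.03] op 0.0247
axes (cols x,y,z)
 [[-0.002 -0.976 -0.219]
 [ 0.011 -0.219  0.976]
 [-1.    -0.001  0.011]] q [-0.4   0.71 -0.7   1.85  0.62  0.8   0.37]
t[cm] [12.41 -0.65 -1.17] w [ 0.2518  0.0114 -0.0005] rows>= 2.5
```

View pics/c21.png

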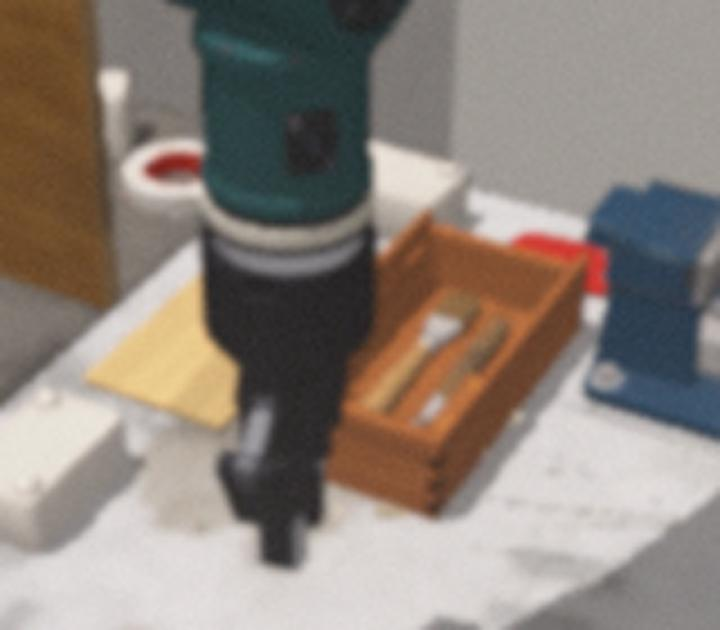

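View pics/c22.png

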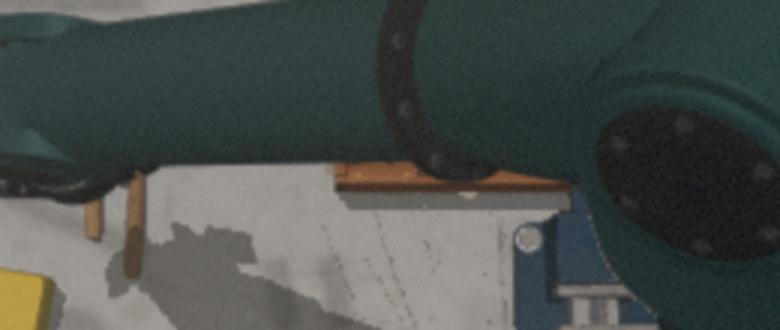

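Emit:
step_arm(steps=[{"tx": 3,"ty": -0.65,"tz": -1.1,"wx": 0.13,"wy": 0,"wz": 0},{"tx": 6,"ty": -0.65,"tz": -1.1,"wx": 0.25,"wy": 0,"wz": 0},{"tx": 8,"ty": -0.65,"tz": -1.1,"wx": 0.25,"wy": 0,"wz": 0},{"tx": 9,"ty": -0.65,"tz": -1.1,"wx": 0.25,"wy": 0,"wz": 0},{"tx": 9,"ty": -0.65,"tz": -1.1,"wx": 0.25,"wy": 0,"wz": 0},{"tx": 9,"ty": -0.65,"tz": -1.1,"wx": 0.25,"wy": 0,"wz": 0}])

```text
time_s: 25.3
tcp_pos: [0.4633, 0.4462, 0.0355]
tcp_rot: [-0.492, 0.507, 0.493, 0.508]
contact_force: [-0.2, -0.0, 0.0]
opening: 0.0251
```

```bash
python3 - <<'E'
from h import *
st(); go([.458,.4563,.003],Rz(-.031)@FB); b=snap('side','s14.png');crop(b,220,180,380,320,4,'c23.png')
E
```

```text
t 25.3 tcp [0.4633 0.4462 0.0355] F [-0.2 -0.   0. ] M [-0.   -0.02  0.02] op 0.0251
axes (cols x,y,z)
 [[ 0.    -1.     0.031]
 [ 0.002  0.031  1.   ]
 [-1.    -0.     0.002]] q [-0.47  0.81 -0.54  1.89  0.67  0.63  0.1 ]
t[cm] [3.25 0.57 0.99] w [0.     0.0018 0.0002] rows>= 0.7
```

View pics/c23.png

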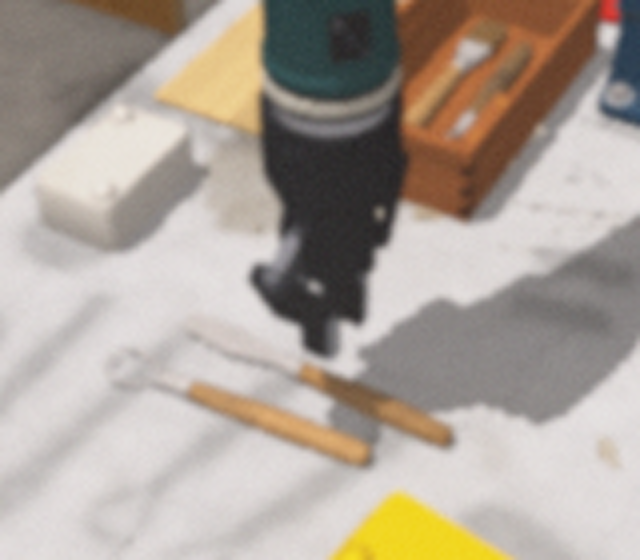

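Emit:
step_arm(steps=[{"tx": 0,"ty": 0.5,"tz": 1.0,"wx": 0,"wy": 0,"wz": 0},{"tx": 0.5,"ty": 0.5,"tz": 1.0,"wx": 0,"wy": 0,"wz": 0},{"tx": 2,"ty": 0.5,"tz": 1.0,"wx": 0,"wy": 0,"wz": 0},{"tx": 3.2,"ty": 0.5,"tz": 1.0,"wx": 0,"wy": 0,"wz": 0},{"tx": 3.2,"ty": 0.5,"tz": 1.0,"wx": 0,"wy": 0,"wz": 0},{"tx": 3.2,"ty": 0.5,"tz": 1.0,"wx": 0,"wy": 0,"wz": 0}])

```text
time_s: 25.95
tcp_pos: [0.4579, 0.4557, 0.0016]
tcp_rot: [-0.492, 0.508, 0.492, 0.507]
contact_force: [0.2, 0.1, 1.0]
opening: 0.0251
```

Emit:
step_arm(steps=[{"tx": 0,"ty": 0,"tz": 0,"wx": 0,"wy": 0,"wz": 0},{"tx": 0,"ty": 0,"tz": 0,"wx": 0,"wy": 0,"wz": 0},{"tx": 0,"ty": 0,"tz": 0,"wx": 0,"wy": 0,"wz": 0},{"tx": 0,"ty": 0,"tz": 0,"wx": 0,"wy": 0,"wz": 0},{"tx": -2,"ty": 0,"tz": 0,"wx": 0,"wy": 0,"wz": 0},{"tx": -6,"ty": 0,"tz": 0,"wx": 0,"wy": 0,"wz": 0},{"tx": -10,"ty": 0,"tz": 0,"wx": 0,"wy": 0,"wz": 0},{"tx": -12,"ty": 0,"tz": 0,"wx": 0,"wy": 0,"wz": 0}], gripper=255)

```text
time_s: 26.75
tcp_pos: [0.459, 0.4579, 0.1263]
tcp_rot: [-0.492, 0.506, 0.493, 0.51]
contact_force: [-0.2, 0.0, -0.7]
opening: 0.0112
```

```bash
python3 - <<'E'
from h import *
st();  a=snap('top','t14.png');b=snap('side','s14.png');crop(b,240,120,400,260,4.5,'c21.png');crop(a,270,160,460,270,4,'c22.png')
E
```

```text
t 26.75 tcp [0.459  0.4579 0.1263] F [-0.2  0.  -0.7] M [ 0.07 -0.01 -0.01] op 0.0112
axes (cols x,y,z)
 [[ 0.003 -1.     0.031]
 [ 0.005  0.031  1.   ]
 [-1.    -0.003  0.005]] q [-0.43  0.7  -0.63  1.85  0.57  0.78  0.17]
```

View pics/c21.png

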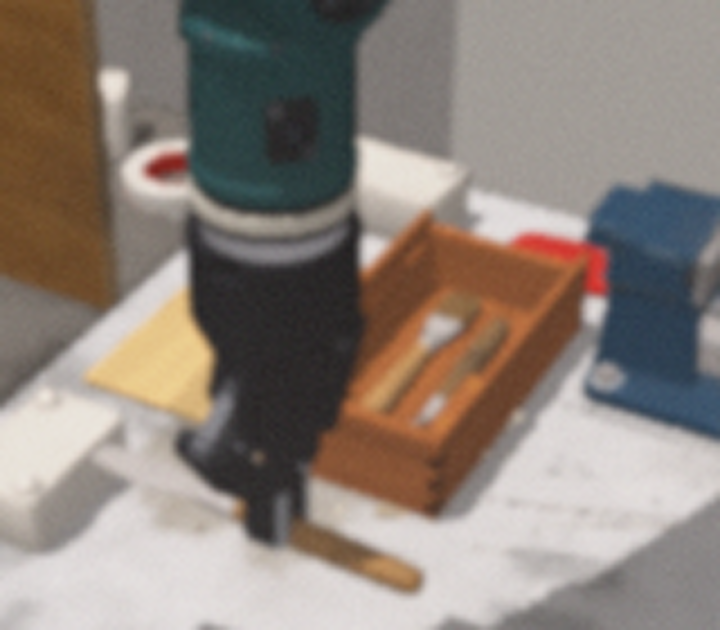

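View pics/c22.png

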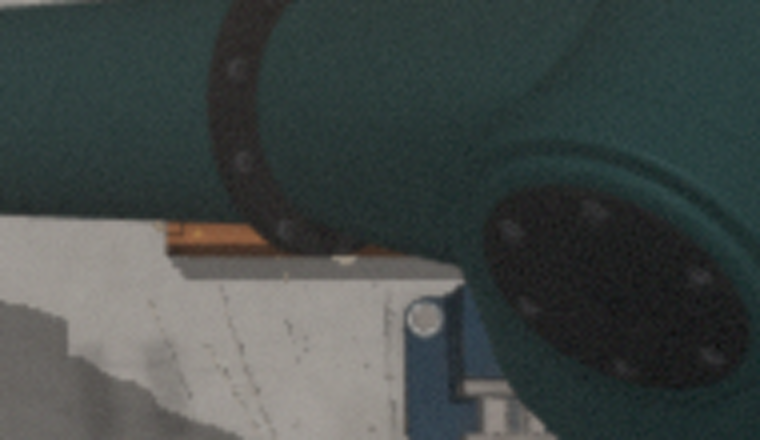

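```bash
python3 - <<'E'
from h import *
go([.541,.185,.12],FA)
E
```

```text
t[cm] [  0.51  -8.99 -27.08] w [ 1.5393  0.0085 -0.0016] rows>= 10.3
```

Emit:
step_arm(steps=[{"tx": 0,"ty": -1,"tz": -3,"wx": 0.1,"wy": 0,"wz": 0},{"tx": 0,"ty": -2,"tz": -6,"wx": 0.25,"wy": 0,"wz": 0},{"tx": 0,"ty": -3,"tz": -10,"wx": 0.4,"wy": 0,"wz": 0},{"tx": 0,"ty": -4,"tz": -14,"wx": 0.55,"wy": 0,"wz": 0},{"tx": 0,"ty": -5.5,"tz": -18,"wx": 0.7,"wy": 0,"wz": 0},{"tx": 0,"ty": -7,"tz": -22,"wx": 0.85,"wy": 0,"wz": 0},{"tx": 0,"ty": -8.5,"tz": -26,"wx": 1.0,"wy": 0,"wz": 0},{"tx": 0,"ty": -9,"tz": -27.1,"wx": 1.15,"wy": 0,"wz": 0},{"tx": 0,"ty": -9,"tz": -27.1,"wx": 1.3,"wy": 0,"wz": 0},{"tx": 0,"ty": -9,"tz": -27.1,"wx": 1.45,"wy": 0,"wz": 0},{"tx": 0,"ty": -9,"tz": -27.1,"wx": 1.54,"wy": 0,"wz": 0},{"tx": 0,"ty": -9,"tz": -27.1,"wx": 1.54,"wy": 0,"wz": 0}])

```text
time_s: 28.05
tcp_pos: [0.5389, 0.1821, 0.1214]
tcp_rot: [-0.0, 0.708, -0.0, 0.706]
contact_force: [0.4, 0.8, 0.2]
opening: 0.0115
```

```bash
python3 - <<'E'
from h import *
st(); go([.541,.185,.026],FA); a=snap('top','t15.png');crop(a,300,160,420,235,6.6,'c24.png');b=snap('side','s15.png');crop(b,270,120,400,220,6,'c25.png')
E
```

```text
t 28.05 tcp [0.5389 0.1821 0.1214] F [0.4 0.8 0.2] M [-0.04 -0.04  0.  ] op 0.0115
axes (cols x,y,z)
 [[-0.002  0.     1.   ]
 [-0.001  1.    -0.   ]
 [-1.    -0.001 -0.002]] q [-0.23  0.56 -0.24  2.04  0.23  0.57 -0.63]
t[cm] [9.54 0.29 0.22] w [-0.0002 -0.0017  0.0005] rows>= 1.9
```

View pics/c24.png

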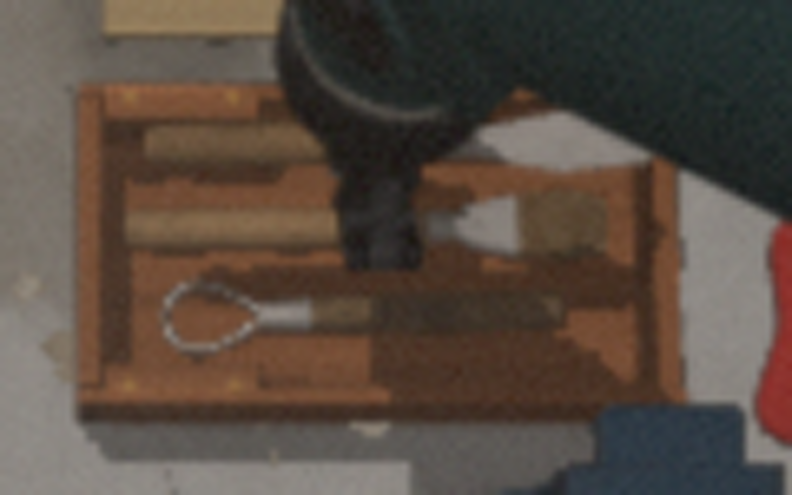

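View pics/c25.png

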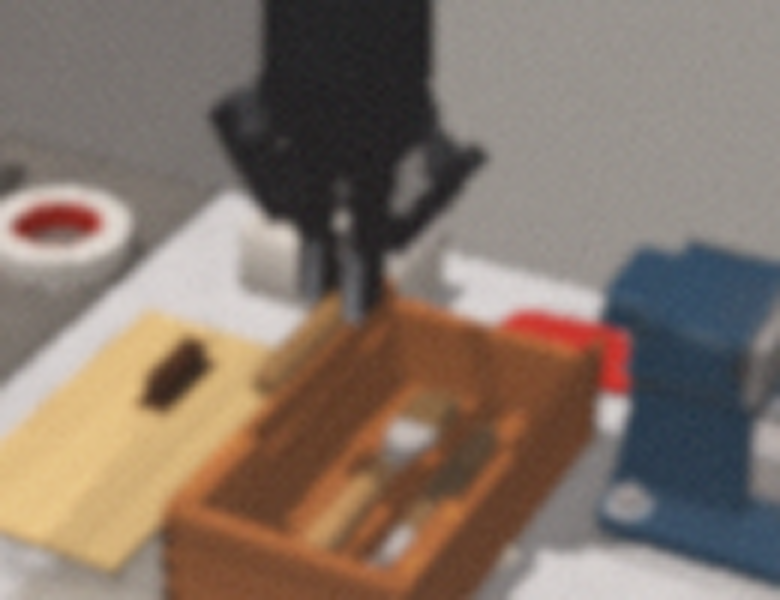

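```bash
python3 - <<'E'
from h import *
f=lambda p,z:np.round(ray('top',c2p(p,300,160,6.6),z),4)
print(f([(80,84),(79,402),(680,402)],.061)); print('brush',f([(130,228),(330,228),(605,222)],.013),'loop',f([(163,315),(340,313),(560,308)],.013));print('loop edges',f([(450,290),(450,332)],.02),'brush edges',f([(250,208),(250,248)],.02))
E
```

```text
[[0.5773 0.2831 0.061 ]
 [0.454  0.2844 0.061 ]
 [0.452  0.0574 0.061 ]]
brush [[0.5303 0.2639 0.013 ]
 [0.5296 0.1846 0.013 ]
 [0.5311 0.0753 0.013 ]] loop [[0.4952 0.2512 0.013 ]
 [0.4954 0.1814 0.013 ]
 [0.4967 0.0944 0.013 ]]
loop edges [[0.503  0.1385 0.02  ]
 [0.4863 0.139  0.02  ]] brush edges [[0.5365 0.2166 0.02  ]
 [0.5205 0.2168 0.02  ]]
```

Emit:
step_arm(steps=[{"tx": 2,"ty": 0.2,"tz": 0.25,"wx": 0,"wy": 0,"wz": 0},{"tx": 4.5,"ty": 0.2,"tz": 0.25,"wx": 0,"wy": 0,"wz": 0},{"tx": 7,"ty": 0.2,"tz": 0.25,"wx": 0,"wy": 0,"wz": 0},{"tx": 8.8,"ty": 0.2,"tz": 0.25,"wx": 0,"wy": 0,"wz": 0},{"tx": 9.4,"ty": 0.2,"tz": 0.25,"wx": 0,"wy": 0,"wz": 0},{"tx": 9.4,"ty": 0.2,"tz": 0.25,"wx": 0,"wy": 0,"wz": 0}])

```text
time_s: 28.75
tcp_pos: [0.5416, 0.1844, 0.0275]
tcp_rot: [-0.0, 0.708, 0.0, 0.706]
contact_force: [0.4, 0.2, 0.7]
opening: 0.0114
```

Emit:
step_arm(steps=[{"tx": 0,"ty": 0,"tz": 0,"wx": 0,"wy": 0,"wz": 0},{"tx": 0,"ty": 0,"tz": 0,"wx": 0,"wy": 0,"wz": 0},{"tx": -1,"ty": 0,"tz": 0,"wx": 0,"wy": 0,"wz": 0},{"tx": -3,"ty": 0,"tz": 0,"wx": 0,"wy": 0,"wz": 0},{"tx": -7,"ty": 0,"tz": 0,"wx": 0,"wy": 0,"wz": 0},{"tx": -10,"ty": 0,"tz": 0,"wx": -0.05,"wy": 0,"wz": 0},{"tx": -10,"ty": 3,"tz": 0,"wx": -0.2,"wy": 0,"wz": 0},{"tx": -10,"ty": 7,"tz": 0,"wx": -0.35,"wy": 0,"wz": 0},{"tx": -10,"ty": 11,"tz": 0,"wx": -0.5,"wy": 0,"wz": 0},{"tx": -10,"ty": 14,"tz": 0,"wx": -0.65,"wy": 0,"wz": 0}], gripper=190)

```text
time_s: 29.75
tcp_pos: [0.543, 0.328, 0.1311]
tcp_rot: [-0.227, 0.668, 0.229, 0.671]
contact_force: [0.4, 0.7, 0.6]
opening: 0.0219
```

```bash
python3 - <<'E'
from h import *
st();b=snap('side','s16.png');crop(b,240,130,400,250,5,'c26.png');a=snap('top','t16.png');crop(a,200,100,460,270,3,'c27.png')
E
```

```text
t 29.75 tcp [0.543  0.328  0.1311] F [0.4 0.7 0.6] M [ 0.05  0.01 -0.  ] op 0.0219
axes (cols x,y,z)
 [[ 0.004 -0.611  0.792]
 [ 0.004  0.792  0.611]
 [-1.     0.001  0.006]] q [-0.32  0.63 -0.42  1.88  0.38  0.7  -0.31]
```

View pics/c26.png

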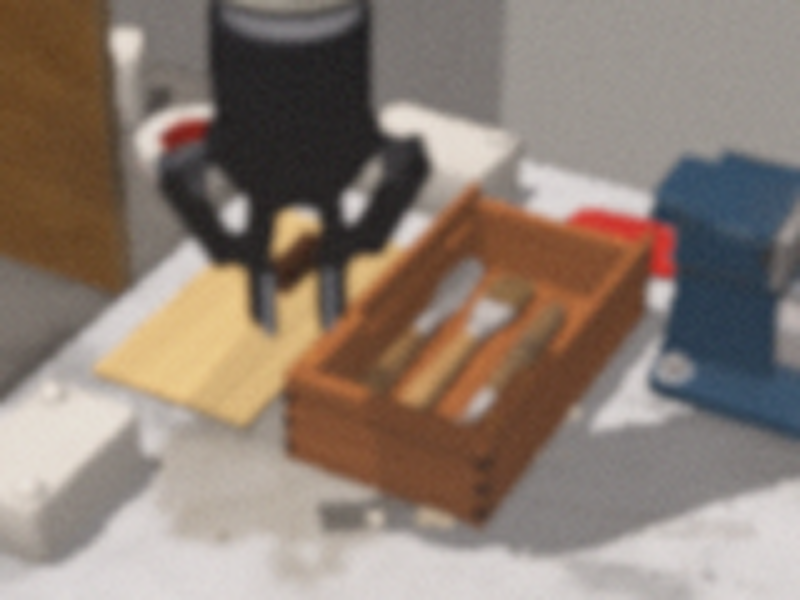

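View pics/c27.png

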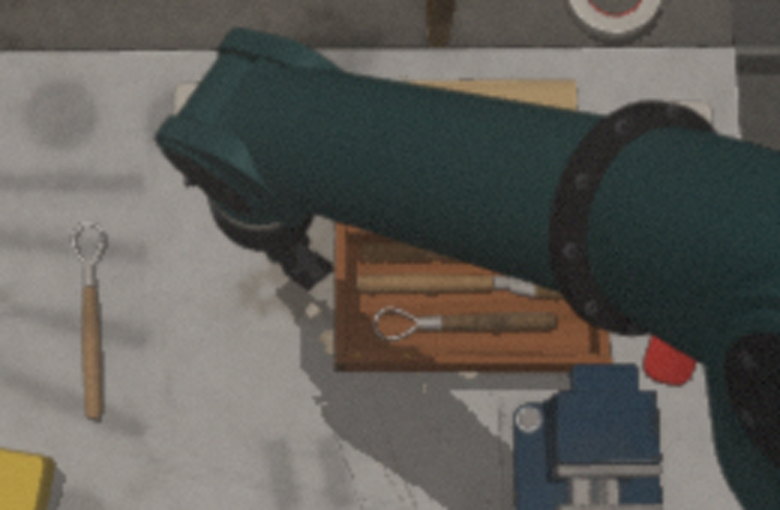

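```bash
python3 - <<'E'
from h import *
go([.4917,.4971,.03],Rz(.041)@FB)
E
```

```text
t[cm] [10.25 16.1   6.02] w [-9.538e-01  1.010e-02 -7.000e-04] rows>= 6.4
```

Emit:
step_arm(steps=[{"tx": 0,"ty": 4,"tz": 1.5,"wx": -0.15,"wy": 0,"wz": 0},{"tx": 0,"ty": 8,"tz": 3,"wx": -0.3,"wy": 0,"wz": 0},{"tx": 0,"ty": 12,"tz": 4.5,"wx": -0.45,"wy": 0,"wz": 0},{"tx": 0,"ty": 16.1,"tz": 6,"wx": -0.6,"wy": 0,"wz": 0},{"tx": 3,"ty": 16.1,"tz": 6,"wx": -0.75,"wy": 0,"wz": 0},{"tx": 6,"ty": 16.1,"tz": 6,"wx": -0.9,"wy": 0.01,"wz": 0},{"tx": 9,"ty": 16.1,"tz": 6,"wx": -0.954,"wy": 0.01,"wz": 0},{"tx": 10,"ty": 16.1,"tz": 6,"wx": -0.954,"wy": 0.01,"wz": 0},{"tx": 10,"ty": 16.1,"tz": 6,"wx": -0.954,"wy": 0.01,"wz": 0},{"tx": 10,"ty": 16.1,"tz": 6,"wx": -0.954,"wy": 0.01,"wz": 0}], gripper=145)

```text
time_s: 30.85
tcp_pos: [0.4936, 0.4897, 0.0304]
tcp_rot: [0.509, -0.494, -0.507, -0.49]
contact_force: [-0.3, -0.8, 0.4]
opening: 0.0368
```

```bash
python3 - <<'E'
from h import *
st(); go([.4917,.4971,.003],Rz(.041)@FB)
b=snap('side','s17.png');crop(b,220,180,380,320,4,'c28.png')
E
```

```text
t 30.85 tcp [0.4936 0.4897 0.0304] F [-0.3 -0.8  0.4] M [ 0.03 -0.05  0.04] op 0.0368
axes (cols x,y,z)
 [[-0.002 -1.    -0.031]
 [-0.006 -0.031  0.999]
 [-1.     0.003 -0.006]] q [-0.48  0.87 -0.57  1.76  0.67  0.73  0.18]
t[cm] [2.74 0.16 0.76] w [-0.0099 -0.0062 -0.0026] rows>= 0.6
```

View pics/c28.png

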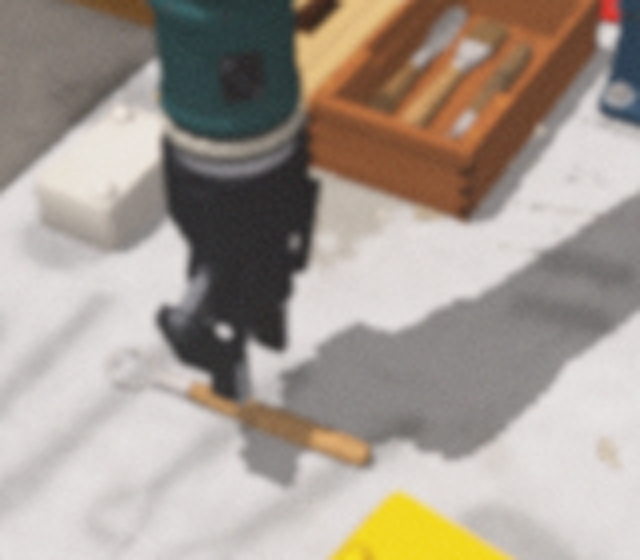

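Emit:
step_arm(steps=[{"tx": 0,"ty": 0.15,"tz": 0.75,"wx": -0.01,"wy": -0.006,"wz": 0},{"tx": 1,"ty": 0.15,"tz": 0.75,"wx": -0.01,"wy": -0.006,"wz": 0},{"tx": 2.2,"ty": 0.15,"tz": 0.75,"wx": -0.01,"wy": -0.006,"wz": 0},{"tx": 2.7,"ty": 0.15,"tz": 0.75,"wx": -0.01,"wy": -0.006,"wz": 0},{"tx": 2.7,"ty": 0.15,"tz": 0.75,"wx": -0.01,"wy": -0.006,"wz": 0}])

```text
time_s: 31.4
tcp_pos: [0.4903, 0.4953, -0.0]
tcp_rot: [-0.51, 0.492, 0.511, 0.487]
contact_force: [-0.4, -1.0, -0.2]
opening: 0.0367
```

Emit:
step_arm(steps=[{"tx": 0,"ty": 0,"tz": 0,"wx": 0,"wy": 0,"wz": 0},{"tx": 0,"ty": 0,"tz": 0,"wx": 0,"wy": 0,"wz": 0},{"tx": 0,"ty": 0,"tz": 0,"wx": 0,"wy": 0,"wz": 0},{"tx": 0,"ty": 0,"tz": 0,"wx": 0,"wy": 0,"wz": 0},{"tx": 0,"ty": 0,"tz": 0,"wx": 0,"wy": 0,"wz": 0},{"tx": -2,"ty": 0,"tz": 0,"wx": 0,"wy": 0,"wz": 0},{"tx": -6,"ty": 0,"tz": 0,"wx": 0,"wy": 0,"wz": 0},{"tx": -10,"ty": 0,"tz": 0,"wx": 0,"wy": 0,"wz": 0},{"tx": -11.5,"ty": 0,"tz": 0,"wx": 0,"wy": 0,"wz": 0},{"tx": -11.5,"ty": 0,"tz": 0,"wx": 0,"wy": 0,"wz": 0}], gripper=255)

```text
time_s: 32.4
tcp_pos: [0.4925, 0.4987, 0.1209]
tcp_rot: [-0.51, 0.488, 0.511, 0.49]
contact_force: [0.9, 0.3, -1.4]
opening: 0.0124
```

```bash
python3 - <<'E'
from h import *
st(); go([.488,.180,.12],FA); go([.49,.160,.12],FC)
b=snap('side','s18.png');crop(b,220,140,380,280,4,'c29.png')
E
```

```text
t 32.4 tcp [0.4925 0.4987 0.1209] F [ 0.9  0.3 -1.4] M [ 0.   -0.02  0.05] op 0.0124
axes (cols x,y,z)
 [[-0.    -0.999 -0.043]
 [ 0.003 -0.043  0.999]
 [-1.    -0.     0.003]] q [-0.44  0.77 -0.65  1.72  0.59  0.86  0.25]
t[cm] [-2.000e-02  1.810e+00 -3.182e+01] w [ 1.6134  0.0028 -0.0028] rows>= 10.8
t[cm] [-3.000e-02  1.700e+00 -3.383e+01] w [-1.5282  0.0027  0.0027] rows>= 10.2
```

View pics/c29.png

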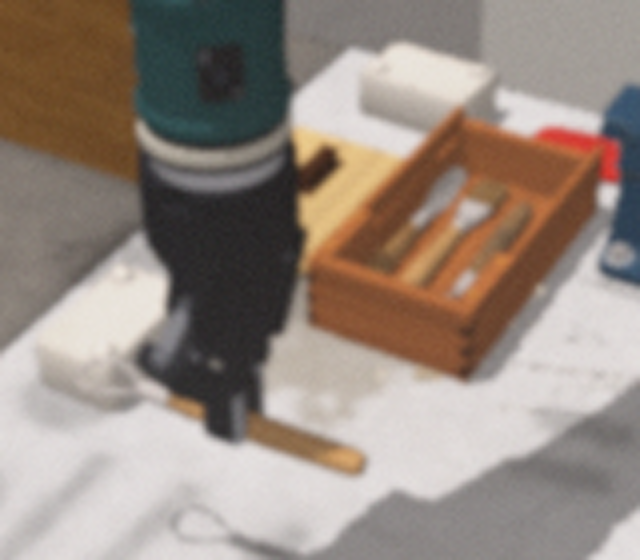

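Emit:
step_arm(steps=[{"tx": 0,"ty": 0.2,"tz": -3,"wx": -0.1,"wy": 0,"wz": 0},{"tx": 0,"ty": 0.4,"tz": -7,"wx": -0.2,"wy": 0,"wz": 0},{"tx": 0,"ty": 0.6,"tz": -11,"wx": -0.3,"wy": 0,"wz": 0},{"tx": 0,"ty": 0.8,"tz": -15,"wx": -0.45,"wy": 0,"wz": 0},{"tx": 0,"ty": 1,"tz": -19,"wx": -0.6,"wy": 0,"wz": 0},{"tx": 0,"ty": 1.2,"tz": -23,"wx": -0.75,"wy": 0,"wz": 0},{"tx": 0,"ty": 1.4,"tz": -27,"wx": -0.9,"wy": 0,"wz": 0},{"tx": 0,"ty": 1.6,"tz": -31,"wx": -1.05,"wy": 0,"wz": 0},{"tx": 0,"ty": 1.6,"tz": -33.8,"wx": -1.2,"wy": 0,"wz": 0},{"tx": 0,"ty": 1.6,"tz": -33.8,"wx": -1.35,"wy": 0,"wz": 0},{"tx": 0,"ty": 1.6,"tz": -33.8,"wx": -1.5,"wy": 0,"wz": 0},{"tx": 0,"ty": 1.6,"tz": -33.8,"wx": -1.528,"wy": 0,"wz": 0}])

```text
time_s: 33.65
tcp_pos: [0.4885, 0.1569, 0.1155]
tcp_rot: [-0.704, 0.001, 0.71, -0.001]
contact_force: [0.6, -0.1, -0.2]
opening: 0.0122
```

```bash
python3 - <<'E'
from h import *
st(); go([.491,.160,.027],FC); a=snap('top','t19.png');crop(a,300,160,420,235,6.6,'c30.png');b=snap('side','s19.png');crop(b,270,120,400,220,6,'c31.png')
E
```

```text
t 33.65 tcp [0.4885 0.1569 0.1155] F [ 0.6 -0.1 -0.2] M [ 0.06  0.02 -0.  ] op 0.0122
axes (cols x,y,z)
 [[-0.008  0.    -1.   ]
 [-0.002 -1.    -0.   ]
 [-1.     0.002  0.008]] q [ 0.33  0.74 -1.05  2.13  0.92  0.83  1.84]
t[cm] [ 8.85 -0.33 -0.32] w [ 0.0003  0.0085 -0.0022] rows>= 1.8
```

View pics/c30.png

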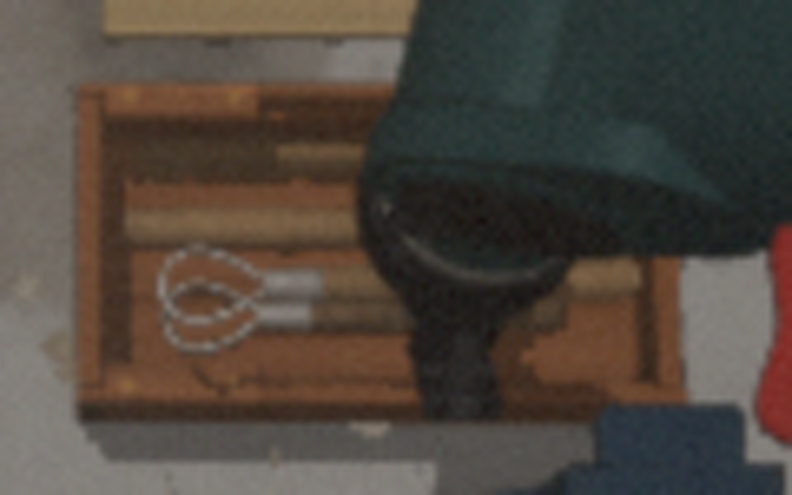

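View pics/c31.png

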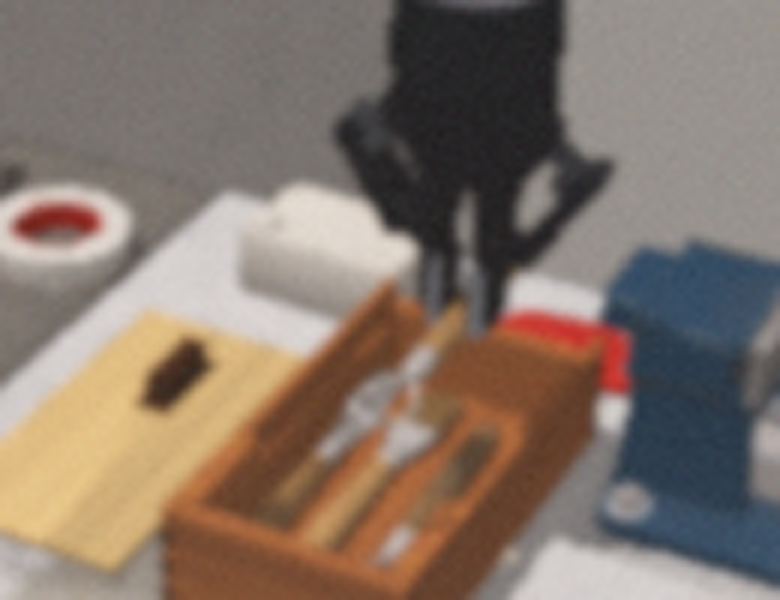

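Emit:
step_arm(steps=[{"tx": 2,"ty": -0.2,"tz": -0.2,"wx": 0,"wy": 0,"wz": 0},{"tx": 4.5,"ty": -0.2,"tz": -0.2,"wx": 0,"wy": 0,"wz": 0},{"tx": 7,"ty": -0.2,"tz": -0.2,"wx": 0,"wy": 0.008,"wz": 0},{"tx": 8.5,"ty": -0.2,"tz": -0.2,"wx": 0,"wy": 0.008,"wz": 0},{"tx": 8.8,"ty": -0.2,"tz": -0.2,"wx": 0,"wy": 0.008,"wz": 0},{"tx": 8.8,"ty": -0.2,"tz": -0.2,"wx": 0,"wy": 0.008,"wz": 0}])

```text
time_s: 34.35
tcp_pos: [0.491, 0.1603, 0.0289]
tcp_rot: [0.708, -0.001, -0.706, 0.001]
contact_force: [-0.3, -0.0, 0.2]
opening: 0.0123
```

Emit:
step_arm(steps=[{"tx": 0,"ty": 0,"tz": 0,"wx": 0,"wy": 0,"wz": 0},{"tx": 0,"ty": 0,"tz": 0,"wx": 0,"wy": 0,"wz": 0},{"tx": -1,"ty": 0,"tz": 0,"wx": 0,"wy": 0,"wz": 0},{"tx": -3,"ty": 0,"tz": 0,"wx": 0,"wy": 0,"wz": 0},{"tx": -7,"ty": 0,"tz": 0,"wx": 0,"wy": 0,"wz": 0},{"tx": -10,"ty": 0,"tz": 0,"wx": 0,"wy": 0,"wz": 0},{"tx": -10,"ty": 3,"tz": 0,"wx": 0,"wy": 0,"wz": 0},{"tx": -10,"ty": 7,"tz": 0,"wx": 0.1,"wy": 0,"wz": 0},{"tx": -10,"ty": 11,"tz": 0,"wx": 0.25,"wy": 0,"wz": 0},{"tx": -10,"ty": 15,"tz": 0,"wx": 0.4,"wy": 0,"wz": 0},{"tx": -10,"ty": 17,"tz": 0,"wx": 0.55,"wy": 0,"wz": 0}], gripper=192)

```text
time_s: 35.45
tcp_pos: [0.4905, -0.0139, 0.1301]
tcp_rot: [0.681, -0.197, -0.678, -0.195]
contact_force: [0.4, 0.3, -0.5]
opening: 0.021
```

```bash
python3 - <<'E'
from h import *
st();b=snap('side','s20.png');crop(b,240,130,400,250,5,'c32.png');a=snap('top','t20.png');crop(a,280,140,460,270,4.4,'c33.png')
E
```

```text
t 35.45 tcp [ 0.4905 -0.0139  0.1301] F [ 0.4  0.3 -0.5] M [-0.03 -0.05  0.01] op 0.021
axes (cols x,y,z)
 [[ 0.003 -0.532 -0.847]
 [-0.004 -0.847  0.532]
 [-1.     0.002 -0.005]] q [ 0.62  0.64 -0.95  2.18  0.82  0.73  1.69]
```

View pics/c32.png

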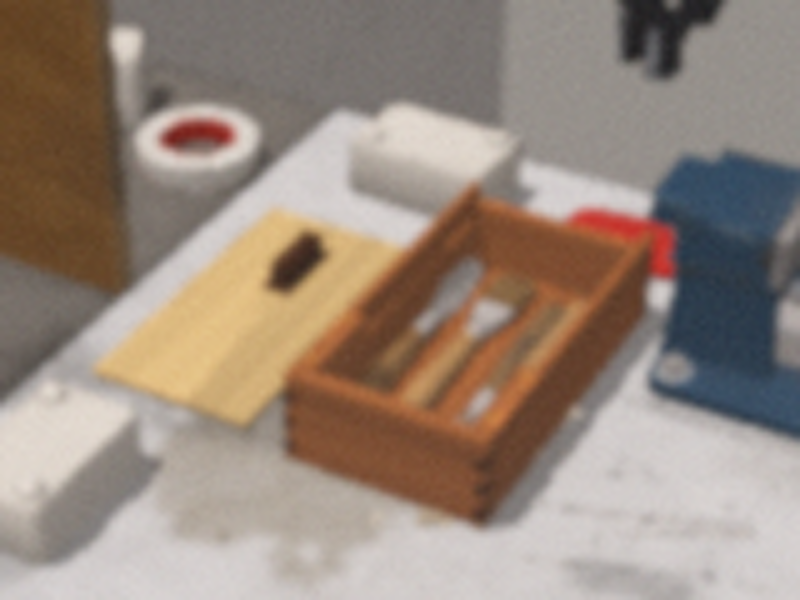

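View pics/c33.png

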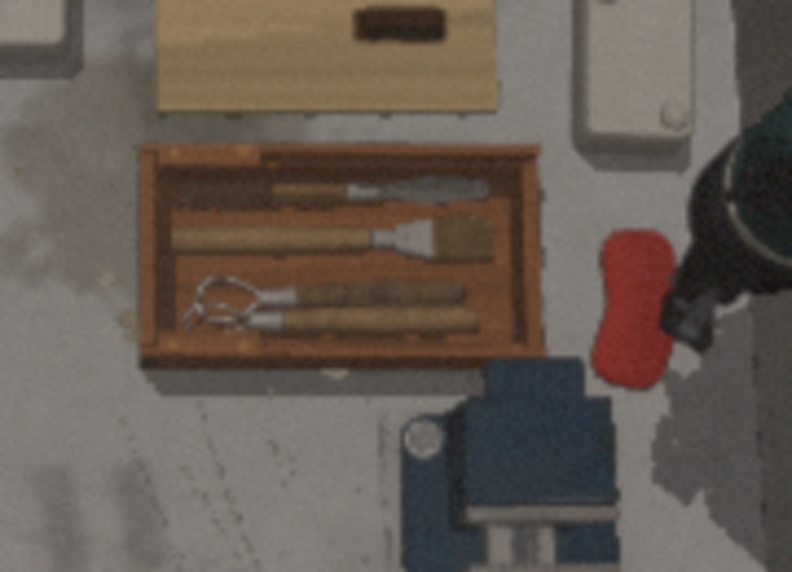

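```bash
python3 - <<'E'
from h import *
f=lambda p,z:np.round(ray('top',c2p(p,280,140,4.4),z),4)
print(f([(640,230),(630,389),(607,300),(672,280),(598,250),(598,350)],.007)); b=f([(140,147),(540,147),(545,358),(140,360)],.061);print(b,b.mean(0))
go([.494,-.0125,.10],Rz(-.11)@FB)
E
```

```text
[[ 0.5353 -0.015   0.007 ]
 [ 0.4395 -0.0043  0.007 ]
 [ 0.4929  0.0068  0.007 ]
 [ 0.5047 -0.0326  0.007 ]
 [ 0.5233  0.0108  0.007 ]
 [ 0.4629  0.0136  0.007 ]]
[[0.5755 0.2839 0.061 ]
 [0.5737 0.0532 0.061 ]
 [0.4509 0.0554 0.061 ]
 [0.4517 0.2848 0.061 ]] [0.51295  0.169325 0.061   ]
t[cm] [ 3.02 -0.29 -0.19] w [ 1.1232e+00 -6.6000e-03  1.1000e-03] rows>= 7.5
```

Emit:
step_arm(steps=[{"tx": 0,"ty": -0.3,"tz": -0.3,"wx": 0.15,"wy": 0,"wz": 0},{"tx": 0,"ty": -0.3,"tz": -0.3,"wx": 0.3,"wy": 0,"wz": 0},{"tx": 0,"ty": -0.3,"tz": -0.3,"wx": 0.45,"wy": 0,"wz": 0},{"tx": 0,"ty": -0.3,"tz": -0.3,"wx": 0.6,"wy": 0,"wz": 0},{"tx": 0,"ty": -0.3,"tz": -0.3,"wx": 0.75,"wy": 0,"wz": 0},{"tx": 0,"ty": -0.3,"tz": -0.3,"wx": 0.9,"wy": 0,"wz": 0},{"tx": 1,"ty": -0.3,"tz": -0.3,"wx": 1.05,"wy": 0,"wz": 0},{"tx": 3,"ty": -0.3,"tz": -0.3,"wx": 1.123,"wy": 0,"wz": 0},{"tx": 4,"ty": -0.3,"tz": -0.3,"wx": 1.123,"wy": 0,"wz": 0},{"tx": 4,"ty": -0.3,"tz": -0.3,"wx": 1.123,"wy": 0,"wz": 0}], gripper=60)

```text
time_s: 36.55
tcp_pos: [0.4946, -0.0075, 0.089]
tcp_rot: [-0.476, 0.524, 0.474, 0.524]
contact_force: [-1.3, -0.5, 0.1]
opening: 0.0652
```

```bash
python3 - <<'E'
from h import *
st();go([.495,-.0145,-.001],Rz(-.11)@FB);b=snap('side','s21.png');crop(b,320,80,460,220,4.4,'c34.png');a=snap('top','t21.png');crop(a,340,140,460,270,4.4,'c35.png')
E
```

```text
t 36.55 tcp [ 0.4946 -0.0075  0.089 ] F [-1.3 -0.5  0.1] M [0.01 0.   0.  ] op 0.0652
axes (cols x,y,z)
 [[ 0.002 -0.995  0.097]
 [-0.001  0.097  0.995]
 [-1.    -0.002 -0.001]] q [ 0.36  0.6  -0.59  2.2   0.69  0.52  0.71]
t[cm] [ 9.   -0.09 -0.68] w [ 0.0125 -0.0009  0.0018] rows>= 1.8
```

View pics/c34.png

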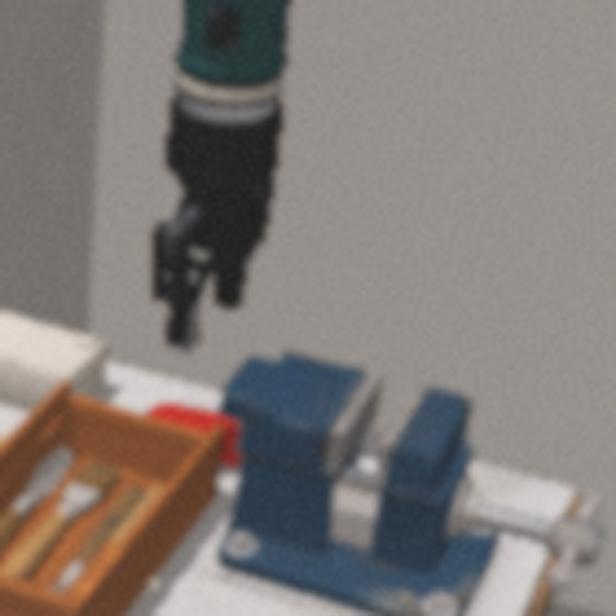

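View pics/c35.png

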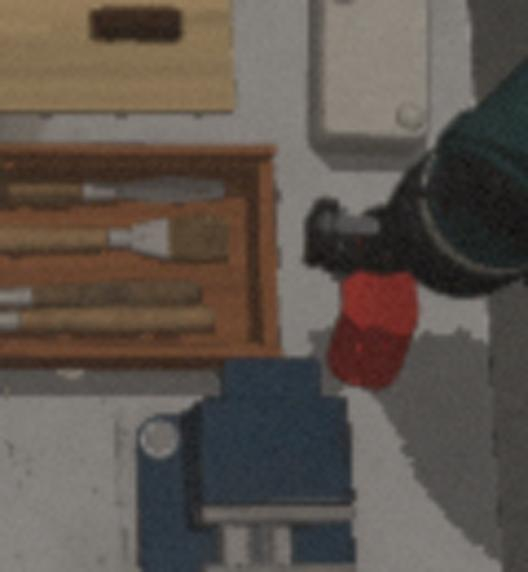

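Clear of the vice. Descend.

Emit:
step_arm(steps=[{"tx": 1,"ty": -0.1,"tz": -0.7,"wx": 0,"wy": 0,"wz": 0},{"tx": 3,"ty": -0.1,"tz": -0.7,"wx": 0,"wy": 0,"wz": 0},{"tx": 5,"ty": -0.1,"tz": -0.7,"wx": 0,"wy": 0,"wz": 0},{"tx": 7,"ty": -0.1,"tz": -0.7,"wx": 0,"wy": 0,"wz": 0},{"tx": 8.3,"ty": -0.1,"tz": -0.7,"wx": 0,"wy": 0,"wz": 0},{"tx": 8.7,"ty": -0.1,"tz": -0.7,"wx": 0,"wy": 0,"wz": 0},{"tx": 9.0,"ty": -0.1,"tz": -0.7,"wx": 0,"wy": 0,"wz": 0},{"tx": 9.0,"ty": -0.1,"tz": -0.7,"wx": 0,"wy": 0,"wz": 0}])

```text
time_s: 37.45
tcp_pos: [0.4962, -0.0162, -0.0003]
tcp_rot: [-0.475, 0.524, 0.472, 0.526]
contact_force: [-0.1, 0.3, -0.0]
opening: 0.0652
```

Emit:
step_arm(steps=[{"tx": 0,"ty": 0,"tz": 0,"wx": 0,"wy": 0,"wz": 0},{"tx": 0,"ty": 0,"tz": 0,"wx": 0,"wy": 0,"wz": 0},{"tx": 0,"ty": 0,"tz": 0,"wx": 0,"wy": 0,"wz": 0},{"tx": 0,"ty": 0,"tz": 0,"wx": 0,"wy": 0,"wz": 0},{"tx": 0,"ty": 0,"tz": 0,"wx": 0,"wy": 0,"wz": 0}], gripper=255)

```text
time_s: 37.95
tcp_pos: [0.4966, -0.0155, 0.001]
tcp_rot: [-0.476, 0.523, 0.472, 0.526]
contact_force: [-1.1, 0.6, 7.6]
opening: 0.0468
```

```bash
python3 - <<'E'
from h import *
st();b=snap('side','s22.png');crop(b,320,80,460,220,4.4,'c34.png');a=snap('top','t22.png');crop(a,340,140,460,270,4.4,'c35.png')
E
```

```text
t 37.95 tcp [ 0.4966 -0.0155  0.001 ] F [-1.1  0.6  7.6] M [0.03 0.27 0.08] op 0.0468
axes (cols x,y,z)
 [[ 0.006 -0.995  0.101]
 [-0.001  0.101  0.995]
 [-1.    -0.006 -0.001]] q [ 0.21  0.74 -0.37  2.23  0.9   0.32  0.52]
```

View pics/c34.png

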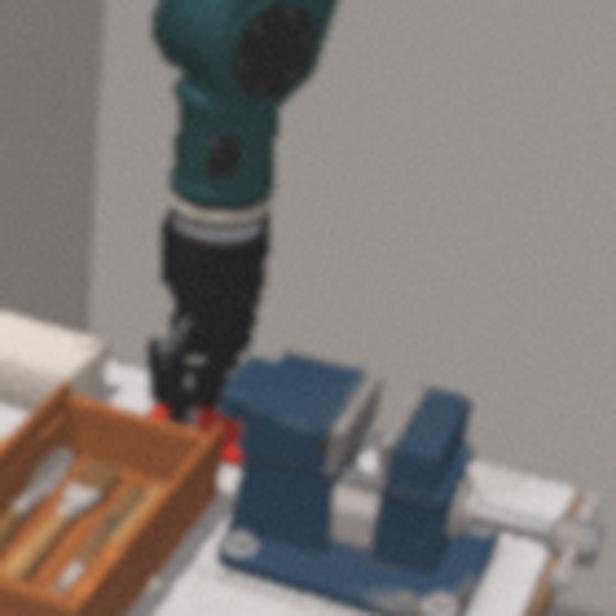

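View pics/c35.png

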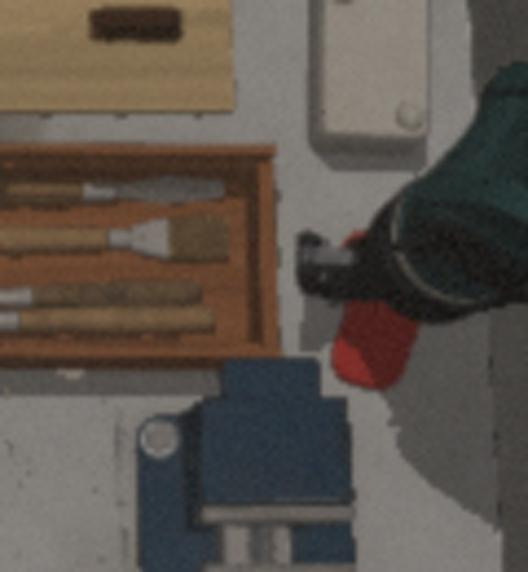

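Emit:
step_arm(steps=[{"tx": -2,"ty": 0,"tz": 0,"wx": 0,"wy": 0,"wz": 0},{"tx": -6,"ty": 0,"tz": 0,"wx": 0,"wy": 0,"wz": 0},{"tx": -10,"ty": 0,"tz": 0,"wx": 0,"wy": 0,"wz": 0},{"tx": -13,"ty": 0,"tz": 0,"wx": 0,"wy": 0,"wz": 0},{"tx": -13,"ty": 0,"tz": 0,"wx": 0,"wy": 0,"wz": 0}])

```text
time_s: 38.55
tcp_pos: [0.4982, -0.0156, 0.1336]
tcp_rot: [-0.477, 0.522, 0.47, 0.528]
contact_force: [1.0, -0.1, -0.4]
opening: 0.047
```

```bash
python3 - <<'E'
from h import *
st();go([.513,.15,.13],FA)
b=snap('side','s23.png');crop(b,320,80,460,220,4.4,'c34.png')
E
```

```text
t 38.55 tcp [ 0.4982 -0.0156  0.1336] F [ 1.  -0.1 -0.4] M [-0.01 -0.04 -0.05] op 0.047
axes (cols x,y,z)
 [[ 0.012 -0.995  0.103]
 [-0.002  0.103  0.995]
 [-1.    -0.012 -0.   ]] q [ 0.45  0.54 -0.68  2.18  0.61  0.61  0.79]
t[cm] [ 0.35  0.23 16.62] w [1.4678 0.0085 0.0102] rows>= 9.8
```

View pics/c34.png

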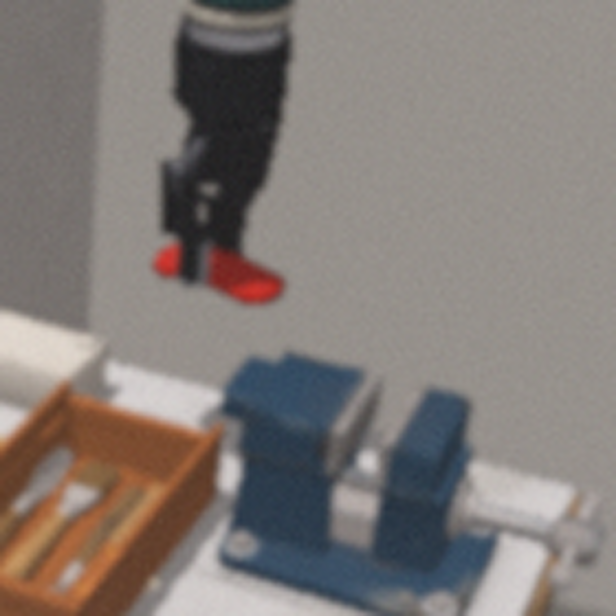

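Emit:
step_arm(steps=[{"tx": 0,"ty": 0,"tz": 2,"wx": 0.15,"wy": 0,"wz": 0},{"tx": 0,"ty": 0,"tz": 4,"wx": 0.3,"wy": 0,"wz": 0},{"tx": 0,"ty": 0,"tz": 6,"wx": 0.45,"wy": 0,"wz": 0},{"tx": 0,"ty": 0,"tz": 8,"wx": 0.6,"wy": 0,"wz": 0},{"tx": 0,"ty": 0.1,"tz": 10,"wx": 0.75,"wy": 0,"wz": 0},{"tx": 0,"ty": 0.2,"tz": 12,"wx": 0.9,"wy": 0,"wz": 0},{"tx": 0,"ty": 0.2,"tz": 14,"wx": 1.05,"wy": 0.01,"wz": 0},{"tx": 0,"ty": 0.2,"tz": 16,"wx": 1.2,"wy": 0.01,"wz": 0.01},{"tx": 0,"ty": 0.2,"tz": 16.6,"wx": 1.35,"wy": 0.01,"wz": 0.01},{"tx": 0,"ty": 0.2,"tz": 16.6,"wx": 1.468,"wy": 0.01,"wz": 0.01},{"tx": 0,"ty": 0.2,"tz": 16.6,"wx": 1.468,"wy": 0.01,"wz": 0.01}])

```text
time_s: 39.7
tcp_pos: [0.5094, 0.1495, 0.1283]
tcp_rot: [-0.002, 0.711, -0.0, 0.703]
contact_force: [-0.7, -0.4, 0.1]
opening: 0.0471
```

```bash
python3 - <<'E'
from h import *
st();go([.513,.15,.028],FA)
b=snap('side','s24.png');a=snap('top','t24.png');crop(a,300,160,420,235,6.6,'c35.png')
E
```

```text
t 39.7 tcp [0.5094 0.1495 0.1283] F [-0.7 -0.4  0.1] M [ 0.04 -0.03 -0.04] op 0.0471
axes (cols x,y,z)
 [[-0.011 -0.002  1.   ]
 [-0.003  1.     0.002]
 [-1.    -0.003 -0.011]] q [-0.17  0.52 -0.27  2.11  0.25  0.56 -0.61]
t[cm] [10.02  0.08  0.47] w [ 0.0017 -0.0112  0.0028] rows>= 2.0
```

View pics/c35.png

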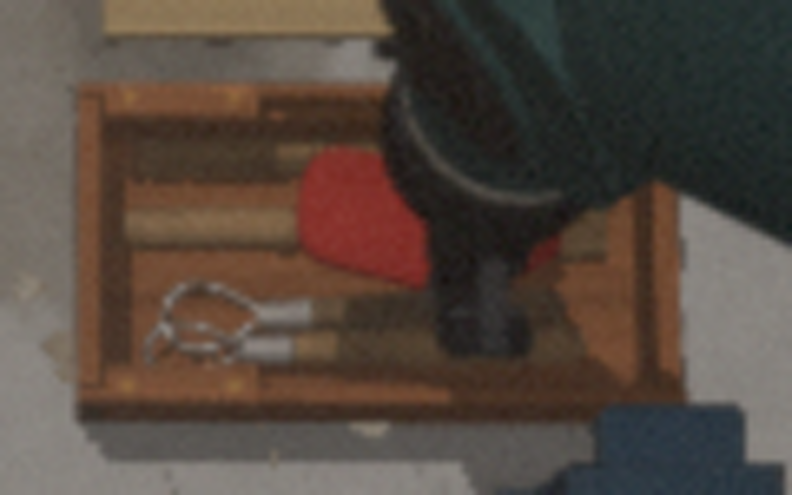

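Emit:
step_arm(steps=[{"tx": 2,"ty": 0,"tz": 0.4,"wx": 0,"wy": -0.011,"wz": 0},{"tx": 5,"ty": 0,"tz": 0.4,"wx": 0,"wy": -0.011,"wz": 0},{"tx": 8,"ty": 0,"tz": 0.4,"wx": 0,"wy": -0.011,"wz": 0},{"tx": 9.5,"ty": 0,"tz": 0.4,"wx": 0,"wy": -0.011,"wz": 0},{"tx": 10,"ty": 0,"tz": 0.4,"wx": 0,"wy": -0.011,"wz": 0},{"tx": 10,"ty": 0,"tz": 0.4,"wx": 0,"wy": -0.011,"wz": 0}])

```text
time_s: 40.4
tcp_pos: [0.513, 0.149, 0.0286]
tcp_rot: [-0.001, 0.707, -0.0, 0.707]
contact_force: [0.1, -0.3, -0.5]
opening: 0.0471
```

```bash
python3 - <<'E'
from h import *
st()
E
```

```text
t 40.4 tcp [0.513  0.149  0.0286] F [ 0.1 -0.3 -0.5] M [ 0.02 -0.02 -0.02] op 0.0471
axes (cols x,y,z)
 [[ 0.    -0.001  1.   ]
 [-0.002  1.     0.001]
 [-1.    -0.002  0.   ]] q [-0.25  0.68 -0.17  2.15  0.33  0.34 -0.69]
```

Emit:
step_arm(steps=[{"tx": 0,"ty": 0,"tz": 0,"wx": 0,"wy": 0,"wz": 0},{"tx": 0,"ty": 0,"tz": 0,"wx": 0,"wy": 0,"wz": 0},{"tx": 0,"ty": 0,"tz": 0,"wx": 0,"wy": 0,"wz": 0},{"tx": -1,"ty": 0,"tz": 0,"wx": 0,"wy": 0,"wz": 0},{"tx": -3,"ty": 0,"tz": 0,"wx": 0,"wy": 0,"wz": 0},{"tx": -7,"ty": 0,"tz": 0,"wx": 0,"wy": 0,"wz": 0},{"tx": -11,"ty": 0,"tz": 0,"wx": 0,"wy": 0,"wz": 0},{"tx": -13,"ty": -2,"tz": 4,"wx": 0,"wy": 0,"wz": 0},{"tx": -13,"ty": -2.4,"tz": 8,"wx": 0,"wy": 0,"wz": 0},{"tx": -13,"ty": -2.4,"tz": 12,"wx": 0,"wy": 0,"wz": 0},{"tx": -13,"ty": -2.4,"tz": 15,"wx": 0,"wy": 0,"wz": 0}], gripper=88)

```text
time_s: 41.5
tcp_pos: [0.6661, 0.1246, 0.1616]
tcp_rot: [0.0, 0.705, -0.001, 0.709]
contact_force: [-0.1, 0.2, -0.5]
opening: 0.0558
```

```bash
python3 - <<'E'
from h import *
st()
b=snap('side','s25.png');crop(b,240,130,400,250,5,'c36.png');a=snap('top','t25.png');crop(a,280,120,460,250,4.4,'c37.png')
E
```

```text
t 41.5 tcp [0.6661 0.1246 0.1616] F [-0.1  0.2 -0.5] M [ 0.05  0.01 -0.  ] op 0.0558
axes (cols x,y,z)
 [[ 0.005  0.001  1.   ]
 [-0.001  1.    -0.001]
 [-1.    -0.001  0.005]] q [-0.06  0.62 -0.28  1.77  0.24  0.78 -0.47]
```

View pics/c36.png

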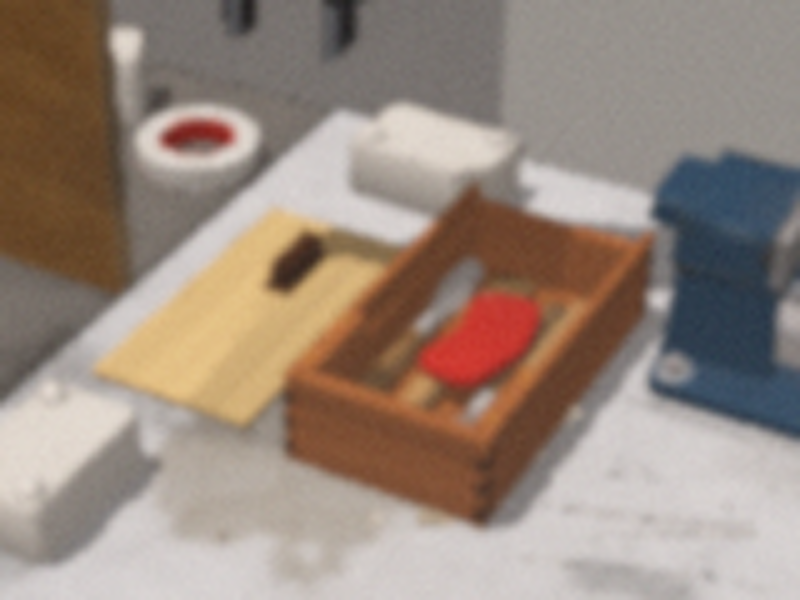

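View pics/c37.png

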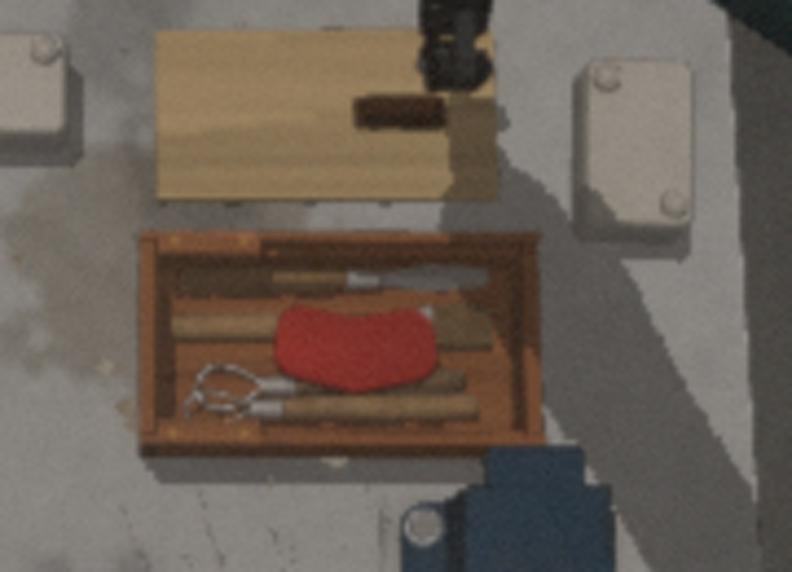

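```bash
python3 - <<'E'
from h import *
f=lambda p,z:np.round(ray('top',c2p(p,280,120,4.4),z),4)
print('knob',f([(355,112),(445,112)],.024).tolist(),'lid',f([(156,198),(497,198),(156,30)],.006).tolist())
b=f([(140,235),(540,235),(543,444),(140,446)],.061);print(b,b.mean(0),'Rmould',f([(583,225),(690,225),(577,60)],.05))
go([.6645,.1265,.0105],FA)
E
```

```text
knob [[0.6595, 0.1543, 0.024], [0.6591, 0.1002, 0.024]] lid [[0.6118, 0.2743, 0.006], [0.6103, 0.0678, 0.006], [0.7181, 0.2733, 0.006]]
[[0.5755 0.2839 0.061 ]
 [0.5737 0.0532 0.061 ]
 [0.452  0.0565 0.061 ]
 [0.4529 0.2848 0.061 ]] [0.513525 0.1696   0.061   ] Rmould [[ 0.5822  0.0257  0.05  ]
 [ 0.5817 -0.0368  0.05  ]
 [ 0.6825  0.0247  0.05  ]]
t[cm] [15.07  0.17 -0.5 ] w [-0.0026  0.008  -0.0001] rows>= 3.0
```

Emit:
step_arm(steps=[{"tx": 3,"ty": 0.2,"tz": -0.3,"wx": 0,"wy": 0.008,"wz": 0},{"tx": 6,"ty": 0.2,"tz": -0.4,"wx": 0,"wy": 0.008,"wz": 0},{"tx": 9,"ty": 0.2,"tz": -0.4,"wx": 0,"wy": 0.008,"wz": 0},{"tx": 12,"ty": 0.2,"tz": -0.4,"wx": 0,"wy": 0.008,"wz": 0},{"tx": 14,"ty": 0.2,"tz": -0.4,"wx": 0,"wy": 0.008,"wz": 0},{"tx": 15,"ty": 0.2,"tz": -0.4,"wx": 0,"wy": 0.008,"wz": 0},{"tx": 15,"ty": 0.2,"tz": -0.4,"wx": 0,"wy": 0.008,"wz": 0},{"tx": 15,"ty": 0.2,"tz": -0.4,"wx": 0,"wy": 0.008,"wz": 0}], gripper=135)

```text
time_s: 42.4
tcp_pos: [0.6599, 0.1278, 0.0108]
tcp_rot: [-0.0, 0.709, 0.0, 0.705]
contact_force: [0.3, 0.1, 0.9]
opening: 0.0404
```

```bash
python3 - <<'E'
from h import *
st();go([.6645,.1265,.0105],FA)
E
```

```text
t 42.4 tcp [0.6599 0.1278 0.0108] F [0.3 0.1 0.9] M [ 0.01 -0.02  0.  ] op 0.0404
axes (cols x,y,z)
 [[-0.005 -0.001  1.   ]
 [-0.001  1.     0.001]
 [-1.    -0.001 -0.005]] q [-0.11  0.81 -0.22  1.83  0.31  0.54 -0.53]
t[cm] [ 0.02 -0.13  0.46] w [ 0.0007 -0.0052  0.0006] rows>= 0.1
```

Emit:
step_arm(steps=[{"tx": 0,"ty": -0.1,"tz": 0.45,"wx": 0,"wy": -0.005,"wz": 0},{"tx": 0,"ty": -0.1,"tz": 0.45,"wx": 0,"wy": -0.005,"wz": 0},{"tx": 0,"ty": -0.1,"tz": 0.45,"wx": 0,"wy": -0.005,"wz": 0}])

```text
time_s: 42.7
tcp_pos: [0.6649, 0.1264, 0.0106]
tcp_rot: [-0.0, 0.707, -0.0, 0.707]
contact_force: [-0.5, 0.6, 0.2]
opening: 0.0399
```

Emit:
step_arm(steps=[{"tx": 0,"ty": 0,"tz": 0,"wx": 0,"wy": 0,"wz": 0},{"tx": 0,"ty": 0,"tz": 0,"wx": 0,"wy": 0,"wz": 0},{"tx": 0,"ty": 0,"tz": 0,"wx": 0,"wy": 0,"wz": 0},{"tx": 0,"ty": 0,"tz": 0,"wx": 0,"wy": 0,"wz": 0},{"tx": 0,"ty": 0,"tz": 0,"wx": 0,"wy": 0,"wz": 0}], gripper=255)

```text
time_s: 43.2
tcp_pos: [0.6643, 0.1266, 0.01]
tcp_rot: [-0.001, 0.707, -0.0, 0.707]
contact_force: [-0.8, -0.6, 4.6]
opening: 0.0121
```

```bash
python3 - <<'E'
from h import *
st()
E
```

```text
t 43.2 tcp [0.6643 0.1266 0.01  ] F [-0.8 -0.6  4.6] M [ 0.    0.14 -0.  ] op 0.0121
axes (cols x,y,z)
 [[-0.001 -0.001  1.   ]
 [-0.001  1.     0.001]
 [-1.    -0.001 -0.001]] q [-0.11  0.82 -0.22  1.82  0.31  0.54 -0.53]
```

```bash
python3 - <<'E'
from h import *
A=cv2.imread('pics/t3.png').astype(float);B=cv2.imread('pics/t25.png').astype(float)
def prof(I,c0,c1): return I[160:235,c0:c1].mean(1)
for c0,c1 in((314,326),(326,340),(380,396)):
    a=prof(A,c0,c1);b=prof(B,c0,c1)
    xs=np.arange(75)
    for nm,lo,hi in(('far',6,20),('near',52,70)):
        best=min((np.abs(np.array([np.interp(xs[lo:hi]-s,xs,a[:,k]) for k in range(3)]).T-b[lo:hi]).sum(),s) for s in np.arange(-4,4,.1)); print(c0,nm,best)
print(np.diff(ray('top',[[330,175],[330,176]],.061)[:,0]))
E
```

```text
314 far (np.float64(228.0833333333333), np.float64(-0.7999999999999972))
314 near (np.float64(428.0583333333335), np.float64(-1.0999999999999974))
326 far (np.float64(291.2428571428571), np.float64(-0.8999999999999972))
326 near (np.float64(339.8071428571437), np.float64(-0.8999999999999972))
380 far (np.float64(1099.16875), np.float64(-3.6999999999999997))
380 near (np.float64(318.575), np.float64(-0.09999999999999654))
[-0.00260043]
```

```bash
python3 - <<'E'
from h import *
def edge(I,cols,lo,hi):
    # bench gray vs wood: use R-B
    D=(I[:,:,2].astype(float)-I[:,:,0]); D=cv2.GaussianBlur(D,(5,1),0)
    pts=[]
    for c in cols:
        d=D[lo:hi,c]; t=12 if 0 else (d.min()+d.max())/2
        s=np.sign(d-t); k=np.where(s[:-1]*s[1:]<0)[0]
        if len(k): k=k[0]; pts.append((c,lo+k+(t-d[k])/(d[k+1]-d[k])))
    return np.array(pts)
for fn,lo,hi in(('t0a',0,0),('t3',168,178),('t25',167,177),('t20',167,177)):
    if fn=='t0a':I=cv2.imread('pics/top0.png');lo,hi=143,153
    else: I=cv2.imread(f'pics/{fn}.png')
    for c0,c1 in((314,350),(350,402)) :
        p=edge(I,range(c0,c1),lo,hi); 
        w=ray('top',p,.061); k=np.polyfit(w[:,1],w[:,0],1); r=w[:,0]-np.polyval(k,w[:,1]); print(fn,c0,len(p),'slope',k[0].round(4),'x@y.25,.17,.06',np.polyval(k,[.25,.17,.06]).round(4),r.std().round(4))
E
```

```text
t0a 314 36 slope 0.0126 x@y.25,.17,.06 [0.6416 0.6406 0.6392] 0.0002
t0a 350 52 slope 0.0082 x@y.25,.17,.06 [0.6411 0.6405 0.6396] 0.0001
t3 314 36 slope 0.0017 x@y.25,.17,.06 [0.5759 0.5757 0.5756] 0.0003
t3 350 52 slope 0.002 x@y.25,.17,.06 [0.5758 0.5757 0.5755] 0.0003
t25 314 36 slope 0.0113 x@y.25,.17,.06 [0.5788 0.5779 0.5767] 0.0001
t25 350 52 slope 0.0156 x@y.25,.17,.06 [0.579  0.5778 0.576 ] 0.0002
t20 314 36 slope 0.0123 x@y.25,.17,.06 [0.5788 0.5778 0.5765] 0.0001
t20 350 52 slope 0.0139 x@y.25,.17,.06 [0.5789 0.5777 0.5762] 0.0002
```

```bash
python3 - <<'E'
from h import *
I=cv2.imread('pics/t25.png')
D=(I[:,:,2].astype(float)-I[:,:,0]); D=cv2.GaussianBlur(D,(5,1),0)
def run(lo,hi,cols,z,last=True):
    pts=[]
    for c in cols:
        d=D[lo:hi,c]; t=(d.min()+d.max())/2; s=np.sign(d-t);k=np.where(s[:-1]*s[1:]<0)[0]
        if len(k): k=k[-1] if last else k[0]; pts.append((c,lo+k+(t-d[k])/(d[k+1]-d[k])))
    p=np.array(pts); w=ray('top',p,z); k=np.polyfit(w[:,1],w[:,0],1);r=w[:,0]-np.polyval(k,w[:,1]);g=abs(r)<.001;k=np.polyfit(w[g,1],w[g,0],1);print(len(p),g.sum(),k.round(4),np.polyval(k,[.25,.17,.08]).round(4),r.std().round(5))
run(160,170,range(318,378),.006); run(122,132,range(318,372),.006,False)
run(216,226,range(314,385),.061)
E
```

```text
60 60 [0.0046 0.6107] [0.6119 0.6115 0.6111] 0.00012
54 54 [0.0019 0.7184] [0.7189 0.7187 0.7185] 0.00017
71 71 [0.0202 0.4491] [0.4541 0.4525 0.4507] 0.00033
```

Emit:
step_arm(steps=[{"tx": -3,"ty": 0,"tz": 0,"wx": 0,"wy": 0,"wz": 0},{"tx": -7,"ty": 0,"tz": 0,"wx": 0,"wy": 0,"wz": 0},{"tx": -11,"ty": 0,"tz": 0,"wx": 0,"wy": 0,"wz": 0},{"tx": -15,"ty": 0,"tz": 0,"wx": 0,"wy": 0,"wz": 0},{"tx": -15,"ty": -1.5,"tz": -3,"wx": 0,"wy": 0,"wz": 0},{"tx": -15,"ty": -3,"tz": -6,"wx": 0,"wy": 0,"wz": 0},{"tx": -15,"ty": -5,"tz": -10,"wx": 0,"wy": 0,"wz": 0},{"tx": -15,"ty": -6.5,"tz": -13,"wx": 0,"wy": 0,"wz": 0},{"tx": -15,"ty": -7.7,"tz": -15.2,"wx": 0,"wy": 0,"wz": 0},{"tx": -15,"ty": -7.7,"tz": -15.2,"wx": 0,"wy": 0,"wz": 0}])

```text
time_s: 44.2
tcp_pos: [0.5067, 0.0466, 0.1588]
tcp_rot: [-0.001, 0.71, -0.002, 0.704]
contact_force: [-0.2, 0.0, -1.7]
opening: 0.0125
```

```bash
python3 - <<'E'
from h import *
st()
T=Rz(-.011)@R.from_rotvec([-.062,0,0]).as_matrix()@FA
go([.5125,.049,.072],T)
a=snap('top','t26.png');crop(a,280,120,460,250,4.4,'c37.png')
E
```

```text
t 44.2 tcp [0.5067 0.0466 0.1588] F [-0.2  0.  -1.7] M [-0.01 -0.04 -0.02] op 0.0125
axes (cols x,y,z)
 [[-0.008  0.001  1.   ]
 [-0.004  1.    -0.001]
 [-1.    -0.004 -0.008]] q [ 0.05  0.45 -0.3   2.14  0.24  0.6  -0.42]
t[cm] [8.67 0.28 0.65] w [ 0.01   -0.0081 -0.0576] rows>= 1.7
```

View pics/c37.png

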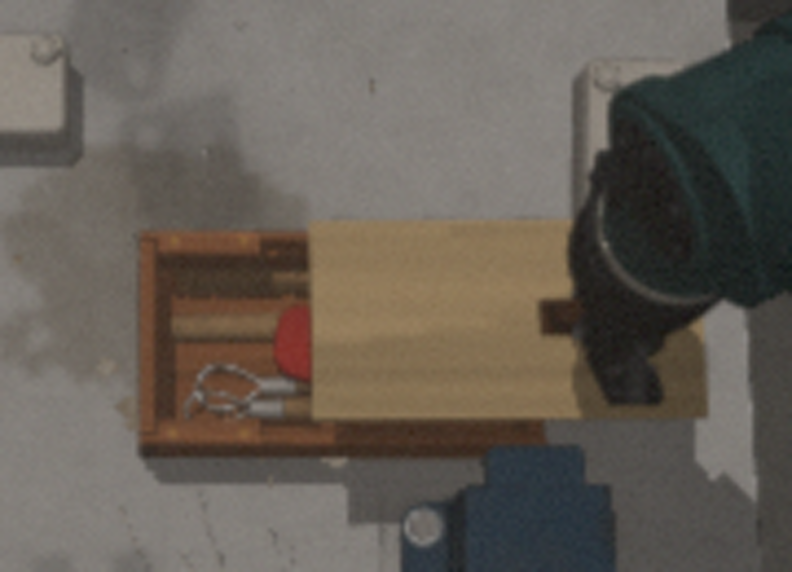

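Emit:
step_arm(steps=[{"tx": 0,"ty": 0.2,"tz": 0.5,"wx": 0.01,"wy": -0.008,"wz": -0.03},{"tx": 3,"ty": 0.2,"tz": 0.5,"wx": 0.01,"wy": -0.008,"wz": -0.058},{"tx": 5.5,"ty": 0.2,"tz": 0.5,"wx": 0.01,"wy": -0.008,"wz": -0.058},{"tx": 7.5,"ty": 0.2,"tz": 0.5,"wx": 0.01,"wy": -0.008,"wz": -0.058},{"tx": 7.9,"ty": 0.2,"tz": 0.5,"wx": 0.01,"wy": -0.008,"wz": -0.058},{"tx": 7.9,"ty": 0.2,"tz": 0.5,"wx": 0.01,"wy": -0.008,"wz": -0.058},{"tx": 7.9,"ty": 0.2,"tz": 0.5,"wx": 0.01,"wy": -0.008,"wz": -0.058}])

```text
time_s: 44.95
tcp_pos: [0.5183, 0.052, 0.0814]
tcp_rot: [-0.017, 0.704, -0.024, 0.71]
contact_force: [0.3, -0.1, -1.6]
opening: 0.0125
```

```bash
python3 - <<'E'
from h import *
st()
T=Rz(-.011)@R.from_rotvec([-.062,0,0]).as_matrix()@FA
go([.5125,.049,.065],T)
b=snap('side','s27.png');crop(b,240,100,400,220,5,'c39.png')
a=snap('top','t27.png');crop(a,280,120,460,250,4.4,'c38.png')
E
```

```text
t 44.95 tcp [0.5183 0.052  0.0814] F [ 0.3 -0.1 -1.6] M [ 0.03 -0.04 -0.03] op 0.0125
axes (cols x,y,z)
 [[ 0.008  0.01   1.   ]
 [-0.058  0.998 -0.009]
 [-0.998 -0.058  0.009]] q [-0.09  0.58 -0.18  2.16  0.38  0.44 -0.59]
t[cm] [ 1.65 -0.21 -0.59] w [ 0.0014  0.0087 -0.0036] rows>= 0.4
```

View pics/c39.png

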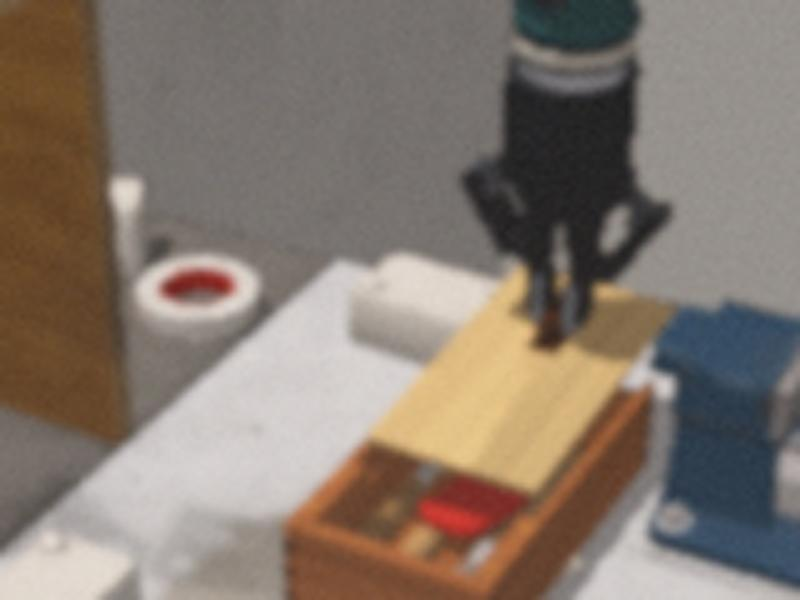

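View pics/c38.png

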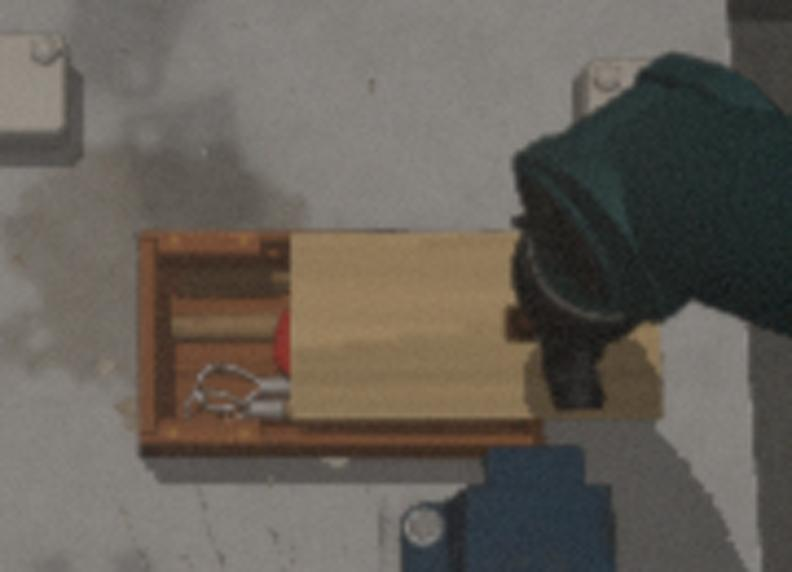

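Emit:
step_arm(steps=[{"tx": 0,"ty": -0.2,"tz": -0.6,"wx": 0,"wy": 0.009,"wz": -0.004},{"tx": 0.5,"ty": -0.2,"tz": -0.6,"wx": 0,"wy": 0.009,"wz": -0.004},{"tx": 0.9,"ty": -0.2,"tz": -0.6,"wx": 0,"wy": 0.009,"wz": -0.004},{"tx": 0.9,"ty": -0.2,"tz": -0.6,"wx": 0,"wy": 0.009,"wz": -0.004},{"tx": 0.9,"ty": -0.2,"tz": -0.6,"wx": 0,"wy": 0.009,"wz": -0.004}])

```text
time_s: 45.55
tcp_pos: [0.5115, 0.0488, 0.0721]
tcp_rot: [-0.019, 0.707, -0.026, 0.706]
contact_force: [0.4, -1.6, 3.8]
opening: 0.0123
```

```bash
python3 - <<'E'
from h import *
st()
T=Rz(-.011)@R.from_rotvec([-.062,0,0]).as_matrix()@FA
go([.5125,.049,.063],T)
b=snap('side','s28.png');crop(b,270,140,370,215,8,'c39.png')
a=snap('top','t28.png');crop(a,300,160,420,235,6.6,'c38.png')
E
```

```text
t 45.55 tcp [0.5115 0.0488 0.0721] F [ 0.4 -1.6  3.8] M [0.22 0.25 0.07] op 0.0123
axes (cols x,y,z)
 [[-0.002  0.01   1.   ]
 [-0.063  0.998 -0.01 ]
 [-0.998 -0.063 -0.002]] q [-0.1   0.59 -0.17  2.18  0.38  0.42 -0.6 ]
t[cm] [0.9  0.07 0.1 ] w [ 0.0012 -0.0016  0.0012] rows>= 0.2
```

View pics/c39.png

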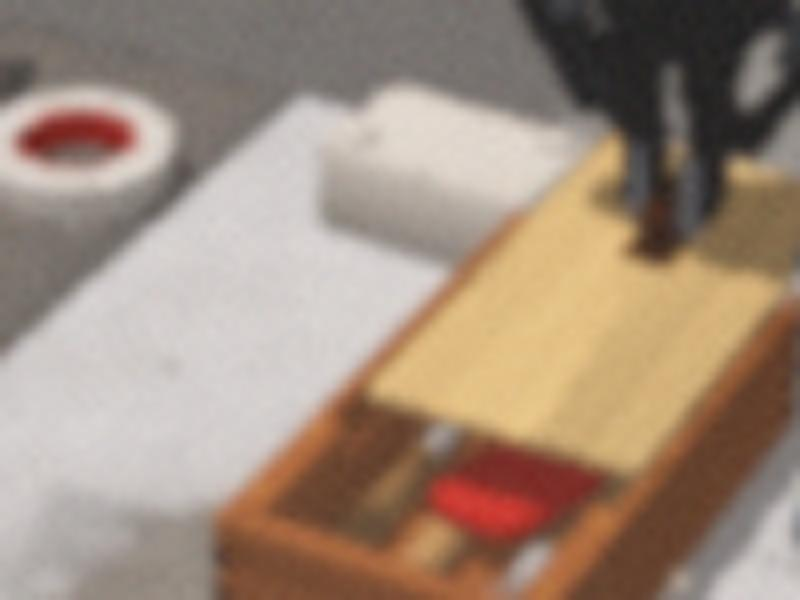

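View pics/c38.png

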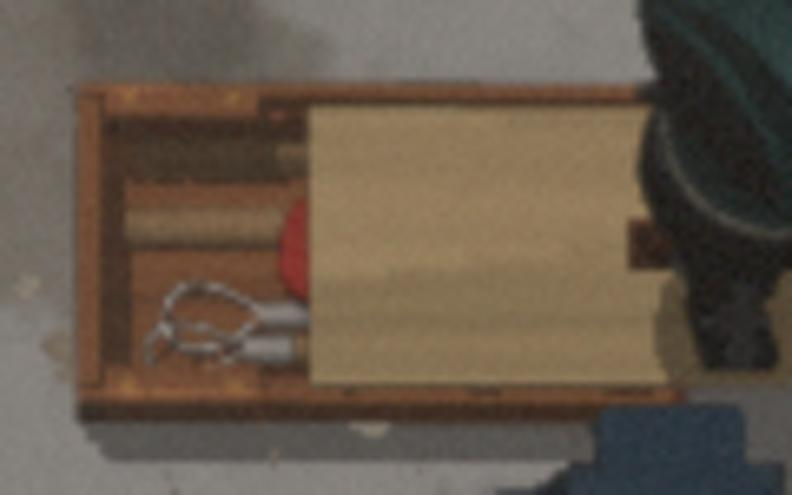

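Emit:
step_arm(steps=[{"tx": 0,"ty": 0,"tz": 0,"wx": 0,"wy": 0,"wz": 0},{"tx": 0,"ty": 0,"tz": 0,"wx": 0,"wy": 0,"wz": 0}])

```text
time_s: 45.85
tcp_pos: [0.5114, 0.0488, 0.0721]
tcp_rot: [-0.019, 0.707, -0.026, 0.706]
contact_force: [0.1, -2.5, 3.4]
opening: 0.0123
```

```bash
python3 - <<'E'
from h import *
st()
D0=cv2.imread('pics/t28.png').astype(float);D=D0[:,:,2]-D0[:,:,0]
I=D0.sum(2)/3
for c in (350,370,392):
    print(c,np.round(I[170:182,c]).astype(int),np.round(I[214:226,c]).astype(int))
E
```

```text
t 45.85 tcp [0.5114 0.0488 0.0721] F [ 0.1 -2.5  3.4] M [0.17 0.13 0.03] op 0.0123
axes (cols x,y,z)
 [[-0.002  0.01   1.   ]
 [-0.063  0.998 -0.01 ]
 [-0.998 -0.063 -0.002]] q [-0.1   0.59 -0.17  2.18  0.38  0.42 -0.6 ]
350 [118 114  96  84  65  56  99 113 118 115 117 115] [112 110 112 114  82  81  75  56  47  52  78  80]
370 [127 122  96  82  77  62  91 116 119 118 119 117] [109 108 109 114  76  75  73  49  47  52  72  81]
392 [129 129 115  85  75  57  91 113 113 117 115 121] [111 107 111 110  75  60  72  58  55  58  56  61]
```

Emit:
step_arm(steps=[{"tx": -0.3,"ty": 0,"tz": 0,"wx": 0,"wy": 0,"wz": 0},{"tx": -0.3,"ty": 0,"tz": 0.15,"wx": 0,"wy": 0,"wz": 0},{"tx": -0.1,"ty": 0,"tz": 0.15,"wx": 0,"wy": 0,"wz": 0},{"tx": 0.2,"ty": 0,"tz": 0.15,"wx": 0,"wy": 0,"wz": 0},{"tx": 0.4,"ty": 0,"tz": 0.15,"wx": 0,"wy": 0,"wz": 0},{"tx": 0.4,"ty": 0,"tz": 0.15,"wx": 0,"wy": 0,"wz": 0}])

```text
time_s: 46.45
tcp_pos: [0.5122, 0.0488, 0.0674]
tcp_rot: [-0.019, 0.708, -0.026, 0.706]
contact_force: [0.2, -0.3, -0.4]
opening: 0.0119
```

```bash
python3 - <<'E'
from h import *
st()
E
```

```text
t 46.45 tcp [0.5122 0.0488 0.0674] F [ 0.2 -0.3 -0.4] M [ 0.05 -0.04  0.01] op 0.0119
axes (cols x,y,z)
 [[-0.004  0.009  1.   ]
 [-0.063  0.998 -0.01 ]
 [-0.998 -0.063 -0.003]] q [-0.1   0.6  -0.16  2.18  0.39  0.42 -0.6 ]
```

Emit:
step_arm(steps=[{"tx": 0.2,"ty": 0,"tz": 0.03,"wx": 0,"wy": 0,"wz": 0},{"tx": 0.4,"ty": 0,"tz": 0.03,"wx": 0,"wy": 0,"wz": 0},{"tx": 0.4,"ty": 0,"tz": 0.03,"wx": 0,"wy": 0,"wz": 0},{"tx": 0.4,"ty": 0,"tz": 0.03,"wx": 0,"wy": 0,"wz": 0}])

```text
time_s: 46.85
tcp_pos: [0.513, 0.0485, 0.0639]
tcp_rot: [-0.019, 0.708, -0.026, 0.706]
contact_force: [0.7, -0.1, -2.2]
opening: 0.0125
```

```bash
python3 - <<'E'
from h import *
st()
b=snap('side','s29.png');crop(b,270,140,370,215,8,'c39.png')
a=snap('top','t29.png');crop(a,300,160,420,235,6.6,'c38.png')
E
```

```text
t 46.85 tcp [0.513  0.0485 0.0639] F [ 0.7 -0.1 -2.2] M [-0.02 -0.03 -0.09] op 0.0125
axes (cols x,y,z)
 [[-0.003  0.01   1.   ]
 [-0.063  0.998 -0.01 ]
 [-0.998 -0.063 -0.002]] q [-0.1   0.61 -0.16  2.18  0.39  0.41 -0.61]
```

View pics/c39.png

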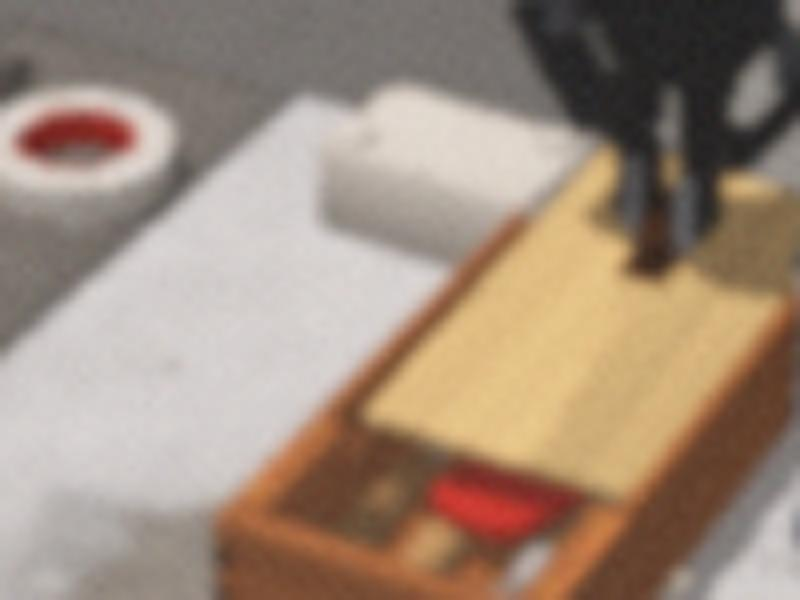

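View pics/c38.png

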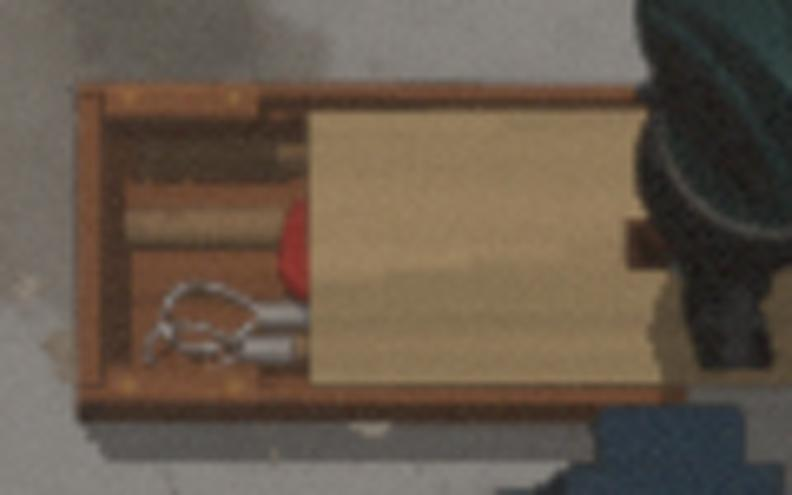

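Emit:
step_arm(steps=[{"tx": -0.06,"ty": 1,"tz": 0,"wx": 0,"wy": 0,"wz": 0},{"tx": -0.12,"ty": 2,"tz": 0,"wx": 0,"wy": 0,"wz": 0},{"tx": -0.18,"ty": 2.9,"tz": 0,"wx": 0,"wy": 0,"wz": 0},{"tx": -0.22,"ty": 3.5,"tz": 0,"wx": 0,"wy": 0,"wz": 0},{"tx": -0.22,"ty": 3.5,"tz": 0,"wx": 0,"wy": 0,"wz": 0}])

```text
time_s: 47.45
tcp_pos: [0.5134, 0.0855, 0.064]
tcp_rot: [-0.019, 0.707, -0.024, 0.706]
contact_force: [-0.2, 0.2, -1.2]
opening: 0.0122
```

```bash
python3 - <<'E'
from h import *
st()
a=snap('top','t30.png');crop(a,300,160,420,235,6.6,'c38.png')
E
```

```text
t 47.45 tcp [0.5134 0.0855 0.064 ] F [-0.2  0.2 -1.2] M [ 0.03 -0.02 -0.02] op 0.0122
axes (cols x,y,z)
 [[-0.002  0.007  1.   ]
 [-0.062  0.998 -0.007]
 [-0.998 -0.062 -0.002]] q [-0.17  0.61 -0.16  2.16  0.38  0.42 -0.66]
```

View pics/c38.png

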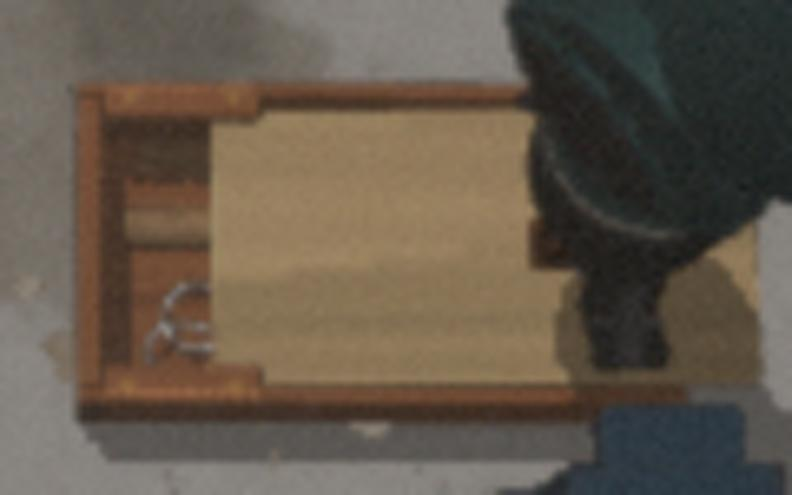

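Emit:
step_arm(steps=[{"tx": -0.06,"ty": 1,"tz": 0.01,"wx": 0,"wy": 0,"wz": 0},{"tx": -0.12,"ty": 2,"tz": 0.02,"wx": 0,"wy": 0,"wz": 0},{"tx": -0.18,"ty": 3,"tz": 0.02,"wx": 0,"wy": 0,"wz": 0},{"tx": -0.22,"ty": 3.6,"tz": 0.03,"wx": 0,"wy": 0,"wz": 0},{"tx": -0.24,"ty": 3.9,"tz": 0.03,"wx": 0,"wy": 0,"wz": 0},{"tx": -0.24,"ty": 3.9,"tz": 0.03,"wx": 0,"wy": 0,"wz": 0},{"tx": -0.24,"ty": 3.9,"tz": 0.03,"wx": 0,"wy": 0,"wz": 0}])

```text
time_s: 48.2
tcp_pos: [0.5135, 0.1232, 0.0637]
tcp_rot: [-0.019, 0.708, -0.025, 0.706]
contact_force: [-0.4, 1.8, -3.8]
opening: 0.0122
```

```bash
python3 - <<'E'
from h import *
st()
a=snap('top','t31.png');crop(a,300,160,420,235,6.6,'c38.png')
b=snap('side','s31.png');crop(b,270,140,370,215,8,'c39.png')
E
```

```text
t 48.2 tcp [0.5135 0.1232 0.0637] F [-0.4  1.8 -3.8] M [0.06 0.05 0.01] op 0.0122
axes (cols x,y,z)
 [[-0.003  0.009  1.   ]
 [-0.062  0.998 -0.01 ]
 [-0.998 -0.062 -0.003]] q [-0.24  0.62 -0.16  2.14  0.36  0.44 -0.71]
```

View pics/c38.png

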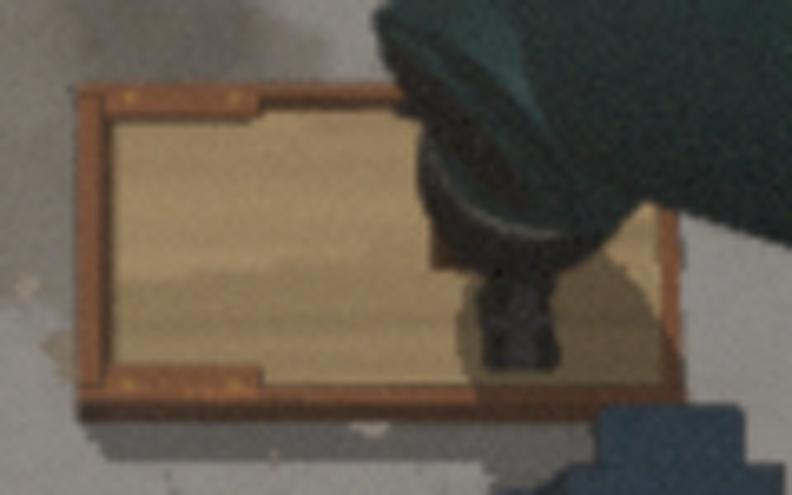

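View pics/c39.png

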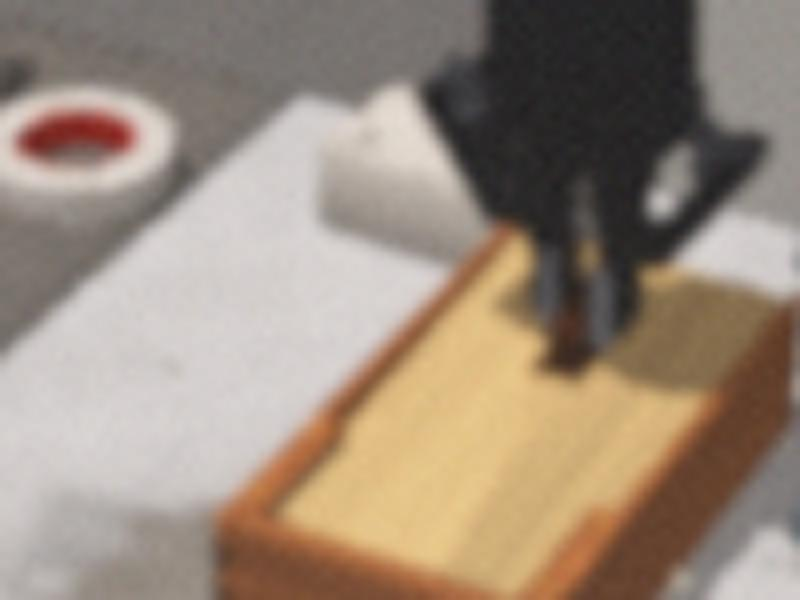

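Emit:
step_arm(steps=[{"tx": 0,"ty": 0.1,"tz": 0,"wx": 0,"wy": 0,"wz": 0},{"tx": 0,"ty": 0.2,"tz": 0,"wx": 0,"wy": 0,"wz": 0},{"tx": 0,"ty": 0.3,"tz": 0,"wx": 0,"wy": 0,"wz": 0},{"tx": 0,"ty": 0.3,"tz": 0,"wx": 0,"wy": 0,"wz": 0}])

```text
time_s: 48.7
tcp_pos: [0.5142, 0.1249, 0.0637]
tcp_rot: [-0.019, 0.708, -0.026, 0.706]
contact_force: [-1.1, -1.6, -4.7]
opening: 0.0127
```

```bash
python3 - <<'E'
from h import *
st()
E
```

```text
t 48.7 tcp [0.5142 0.1249 0.0637] F [-1.1 -1.6 -4.7] M [-0.65 -0.04  0.18] op 0.0127
axes (cols x,y,z)
 [[-0.003  0.01   1.   ]
 [-0.064  0.998 -0.01 ]
 [-0.998 -0.064 -0.002]] q [-0.24  0.62 -0.16  2.14  0.36  0.44 -0.71]
```

Emit:
step_arm(steps=[{"tx": 0.25,"ty": 0,"tz": 0,"wx": 0,"wy": 0,"wz": 0.016},{"tx": 0.5,"ty": 0,"tz": 0,"wx": 0,"wy": 0,"wz": 0.032},{"tx": 0.75,"ty": 0,"tz": 0,"wx": 0,"wy": 0,"wz": 0.048},{"tx": 0.95,"ty": 0,"tz": 0,"wx": 0,"wy": 0,"wz": 0.062},{"tx": 0.95,"ty": 0,"tz": 0,"wx": 0,"wy": 0,"wz": 0.062},{"tx": 0.95,"ty": 0,"tz": 0,"wx": 0,"wy": 0,"wz": 0.062}])

```text
time_s: 49.3
tcp_pos: [0.5148, 0.1254, 0.0548]
tcp_rot: [0.004, 0.707, -0.003, 0.707]
contact_force: [-0.4, 0.5, 3.2]
opening: 0.0124
```

```bash
python3 - <<'E'
from h import *
st()
a=snap('top','t32.png');crop(a,300,160,420,235,6.6,'c38.png')
b=snap('side','s32.png');crop(b,270,130,370,205,8,'c39.png')
E
```

```text
t 49.3 tcp [0.5148 0.1254 0.0548] F [-0.4  0.5  3.2] M [-0.2  -0.05 -0.02] op 0.0124
axes (cols x,y,z)
 [[-0.    0.01  1.  ]
 [ 0.    1.   -0.01]
 [-1.    0.   -0.  ]] q [-0.17  0.63 -0.21  2.15  0.34  0.39 -0.66]
```

View pics/c39.png

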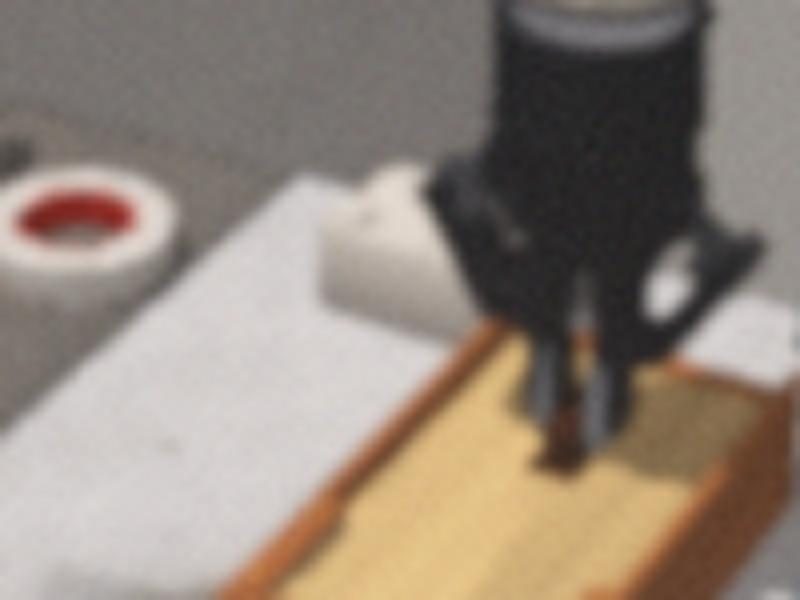

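Emit:
step_arm(steps=[{"tx": 0.1,"ty": 0,"tz": 0,"wx": 0,"wy": 0,"wz": 0},{"tx": 0.1,"ty": 0,"tz": 0,"wx": 0,"wy": 0,"wz": 0}])

```text
time_s: 49.6
tcp_pos: [0.5147, 0.1256, 0.0541]
tcp_rot: [0.003, 0.707, -0.004, 0.707]
contact_force: [-0.5, 0.9, 9.2]
opening: 0.0124
```

Emit:
step_arm(steps=[{"tx": 0,"ty": 0,"tz": 0,"wx": 0,"wy": 0,"wz": 0},{"tx": 0,"ty": 0,"tz": 0,"wx": 0,"wy": 0,"wz": 0},{"tx": 0,"ty": 0,"tz": 0,"wx": 0,"wy": 0,"wz": 0},{"tx": -1,"ty": 0,"tz": 0,"wx": 0,"wy": 0,"wz": 0},{"tx": -4,"ty": 0,"tz": 0,"wx": 0,"wy": 0,"wz": 0},{"tx": -8,"ty": 0,"tz": 0,"wx": 0,"wy": 0,"wz": 0},{"tx": -12,"ty": 0,"tz": 0,"wx": 0,"wy": 0,"wz": 0},{"tx": -16,"ty": 0,"tz": 4,"wx": 0,"wy": 0,"wz": 0},{"tx": -17,"ty": 0,"tz": 8,"wx": 0,"wy": 0,"wz": 0},{"tx": -17,"ty": 0,"tz": 12,"wx": 0,"wy": 0,"wz": 0}], gripper=135)

```text
time_s: 50.6
tcp_pos: [0.6378, 0.1243, 0.2277]
tcp_rot: [0.004, 0.705, -0.003, 0.709]
contact_force: [0.5, -0.0, 0.9]
opening: 0.04
```

```bash
python3 - <<'E'
from h import *
st()
a=snap('top','t33.png');crop(a,300,160,420,235,6.6,'c38.png')
b=snap('side','s33.png');crop(b,270,140,370,215,8,'c39.png')
E
```

```text
t 50.6 tcp [0.6378 0.1243 0.2277] F [ 0.5 -0.   0.9] M [ 0.04 -0.03 -0.04] op 0.04
axes (cols x,y,z)
 [[ 0.006  0.01   1.   ]
 [ 0.001  1.    -0.01 ]
 [-1.     0.001  0.006]] q [-0.03  0.52 -0.33  1.78  0.21  0.87 -0.47]
```

View pics/c38.png

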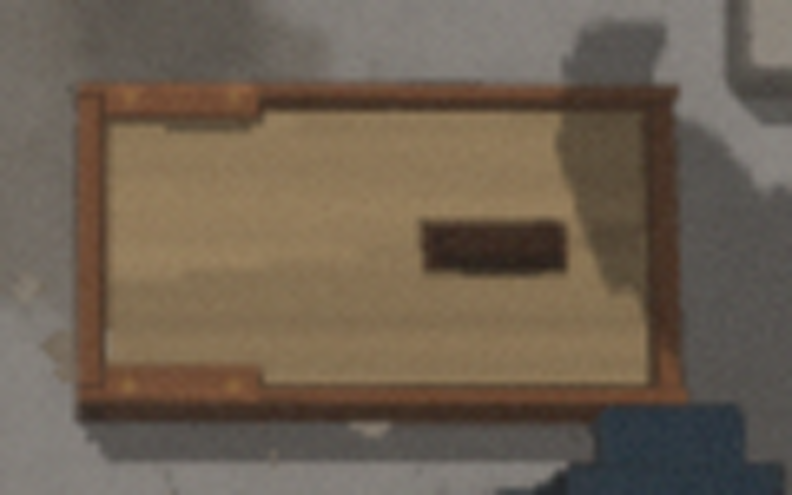

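View pics/c39.png

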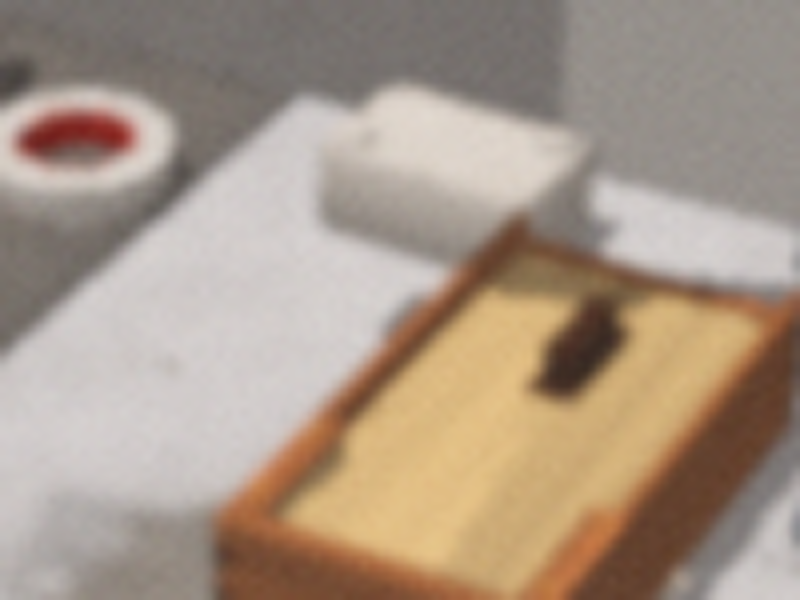

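```bash
python3 - <<'E'
from h import *
go([.422,.185,.2],Rz(-.0135)@FB)
E
```

```text
t[cm] [  2.36   5.9  -21.95] w [-1.571   0.0049  0.004 ] rows>= 10.5
```

Emit:
step_arm(steps=[{"tx": 1,"ty": 1,"tz": -3,"wx": -0.1,"wy": 0,"wz": 0},{"tx": 2,"ty": 2,"tz": -6,"wx": -0.25,"wy": 0,"wz": 0},{"tx": 2.4,"ty": 3,"tz": -10,"wx": -0.4,"wy": 0,"wz": 0},{"tx": 2.4,"ty": 4,"tz": -14,"wx": -0.55,"wy": 0,"wz": 0},{"tx": 2.4,"ty": 5,"tz": -18,"wx": -0.7,"wy": 0,"wz": 0},{"tx": 2.4,"ty": 5.9,"tz": -22,"wx": -0.85,"wy": 0,"wz": 0},{"tx": 2.4,"ty": 5.9,"tz": -22,"wx": -1.0,"wy": 0,"wz": 0},{"tx": 2.4,"ty": 5.9,"tz": -22,"wx": -1.15,"wy": 0,"wz": 0},{"tx": 2.4,"ty": 5.9,"tz": -22,"wx": -1.3,"wy": 0,"wz": 0},{"tx": 2.4,"ty": 5.9,"tz": -22,"wx": -1.45,"wy": 0,"wz": 0},{"tx": 2.4,"ty": 5.9,"tz": -22,"wx": -1.571,"wy": 0,"wz": 0},{"tx": 2.4,"ty": 5.9,"tz": -22,"wx": -1.571,"wy": 0,"wz": 0}], gripper=75)

```text
time_s: 51.9
tcp_pos: [0.4138, 0.1845, 0.1993]
tcp_rot: [-0.497, 0.504, 0.498, 0.501]
contact_force: [-1.0, -1.2, 0.1]
opening: 0.0602
```

```bash
python3 - <<'E'
from h import *
st();go([.424,.185,.08],Rz(-.0135)@FB)
b=snap('side','s34.png');crop(b,250,60,450,220,4,'c40.png')
E
```

```text
t 51.9 tcp [0.4138 0.1845 0.1993] F [-1.  -1.2  0.1] M [-0.02  0.01  0.02] op 0.0602
axes (cols x,y,z)
 [[-0.003 -1.     0.009]
 [-0.002  0.009  1.   ]
 [-1.     0.003 -0.002]] q [ 0.11  0.4  -0.79  2.21  0.44  0.7   0.57]
t[cm] [11.92 -1.06  0.08] w [ 0.004  -0.0019 -0.0032] rows>= 2.4
```

View pics/c40.png

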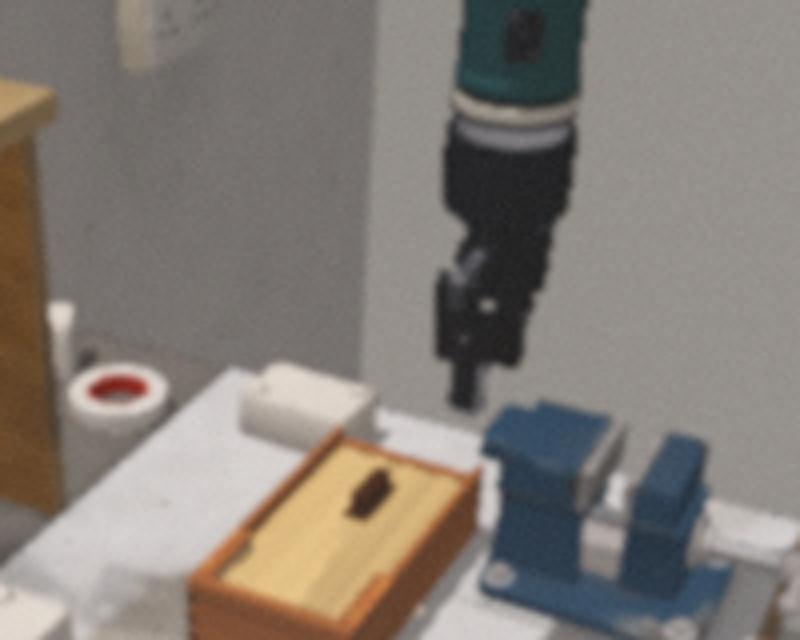

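Emit:
step_arm(steps=[{"tx": 3,"ty": -0.8,"tz": 0.1,"wx": 0.004,"wy": -0.002,"wz": -0.003},{"tx": 7,"ty": -0.8,"tz": 0.1,"wx": 0.004,"wy": -0.002,"wz": -0.003},{"tx": 11,"ty": -0.8,"tz": 0.1,"wx": 0.004,"wy": -0.002,"wz": -0.003},{"tx": 14,"ty": -0.8,"tz": 0.1,"wx": 0.004,"wy": -0.002,"wz": -0.003},{"tx": 16.5,"ty": -0.8,"tz": 0.1,"wx": 0.004,"wy": -0.002,"wz": -0.003},{"tx": 18,"ty": -0.8,"tz": 0.1,"wx": 0.004,"wy": -0.002,"wz": -0.003},{"tx": 18.6,"ty": -0.8,"tz": 0.1,"wx": 0.004,"wy": -0.002,"wz": -0.003},{"tx": 18.6,"ty": -0.8,"tz": 0.1,"wx": 0.004,"wy": -0.002,"wz": -0.003}])

```text
time_s: 52.75
tcp_pos: [0.4222, 0.1859, 0.0131]
tcp_rot: [-0.497, 0.503, 0.496, 0.504]
contact_force: [0.4, -0.6, -0.4]
opening: 0.0602
```

```bash
python3 - <<'E'
from h import *
st();go([.440,.185,.013],Rz(-.0135)@FB)
b=snap('side','s35.png');crop(b,270,90,430,230,5,'c40.png')
E
```

```text
t 52.75 tcp [0.4222 0.1859 0.0131] F [ 0.4 -0.6 -0.4] M [0.01 0.   0.02] op 0.0602
axes (cols x,y,z)
 [[ 0.    -1.     0.014]
 [-0.     0.014  1.   ]
 [-1.    -0.    -0.   ]] q [-0.25  0.69 -0.35  2.31  0.92  0.28  0.13]
t[cm] [ 0.01 -1.78 -0.06] w [-0.0006 -0.0002  0.0005] rows>= 0.4
```

View pics/c40.png

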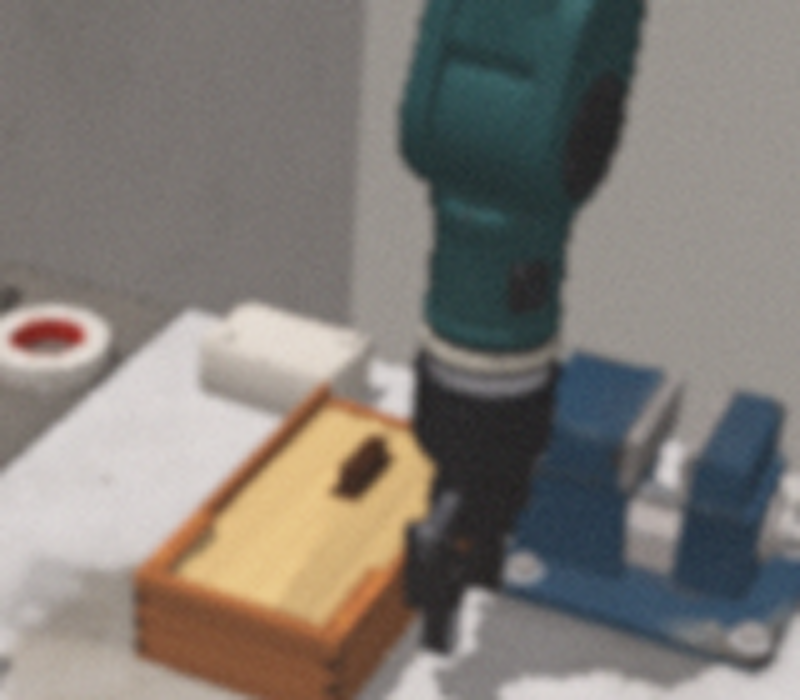

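Emit:
step_arm(steps=[{"tx": 0,"ty": -1,"tz": 0,"wx": 0,"wy": 0,"wz": 0},{"tx": 0,"ty": -1.6,"tz": 0,"wx": 0,"wy": 0,"wz": 0},{"tx": 0,"ty": -2.2,"tz": 0,"wx": 0,"wy": 0,"wz": 0},{"tx": 0,"ty": -2.8,"tz": 0,"wx": 0,"wy": 0,"wz": 0},{"tx": 0,"ty": -3.5,"tz": 0,"wx": 0,"wy": 0,"wz": 0},{"tx": 0,"ty": -4.2,"tz": 0,"wx": 0,"wy": 0,"wz": 0},{"tx": 0,"ty": -4.9,"tz": 0.1,"wx": 0,"wy": 0,"wz": 0},{"tx": 0,"ty": -5.6,"tz": 0.1,"wx": 0,"wy": 0,"wz": 0},{"tx": 0,"ty": -6.3,"tz": 0.1,"wx": 0,"wy": 0,"wz": 0},{"tx": 0,"ty": -6.9,"tz": 0.1,"wx": 0,"wy": 0,"wz": 0},{"tx": 0,"ty": -7.2,"tz": 0.1,"wx": 0,"wy": 0,"wz": 0},{"tx": 0,"ty": -7.2,"tz": 0.1,"wx": 0,"wy": 0,"wz": 0}])

```text
time_s: 54.0
tcp_pos: [0.4904, 0.1847, 0.0136]
tcp_rot: [-0.495, 0.505, 0.497, 0.502]
contact_force: [-7.6, 0.0, 6.1]
opening: 0.0604
```

```bash
cat >> h.py <<'E'
def faredge(I,lo,hi,c0,c1,z=.061):
    D=(I[:,:,2].astype(float)-I[:,:,0]); D=cv2.GaussianBlur(D,(5,1),0); pts=[]
    for c in range(c0,c1):
        d=D[lo:hi,c]; t=(d.min()+d.max())/2; s=np.sign(d-t); k=np.where(s[:-1]*s[1:]<0)[0]
        if len(k): k=k[0]; pts.append((c,lo+k+(t-d[k])/(d[k+1]-d[k])))
    w=ray('top',np.array(pts),z); k=np.polyfit(w[:,1],w[:,0],1); print('slope',k[0].round(4),'x@.25,.17,.06',np.polyval(k,[.25,.17,.06]).round(4),'rms',(w[:,0]-np.polyval(k,w[:,1])).std().round(5))
E
python3 - <<'E'
from h import *
st(); a=snap('top','t36.png'); faredge(a,143,158,314,350);faredge(a,143,158,350,400);crop(a,280,120,460,250,4.4,'c41.png')
E
```

```text
t 54.0 tcp [0.4904 0.1847 0.0136] F [-7.6  0.   6.1] M [-0.12  1.47 -0.12] op 0.0604
axes (cols x,y,z)
 [[-0.005 -1.     0.015]
 [-0.001  0.015  1.   ]
 [-1.     0.005 -0.001]] q [-0.11  0.74 -0.47  2.16  0.83  0.43  0.31]
slope 0.0089 x@.25,.17,.06 [0.6277 0.627  0.6261] rms 9e-05
slope 0.0137 x@.25,.17,.06 [0.6285 0.6274 0.6259] rms 0.00332
```

View pics/c41.png

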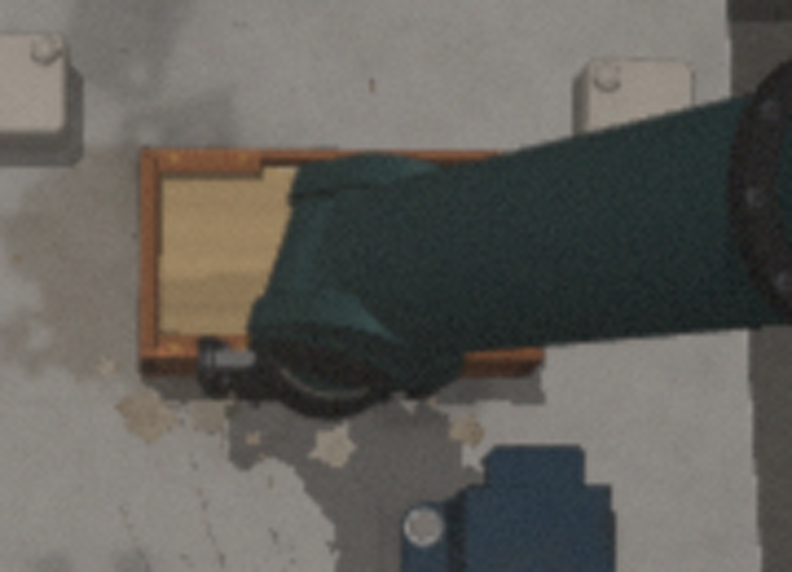

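Emit:
step_arm(steps=[{"tx": 0,"ty": -0.5,"tz": 0,"wx": 0.002,"wy": 0,"wz": 0},{"tx": 0,"ty": -1.0,"tz": 0,"wx": 0.003,"wy": 0,"wz": 0},{"tx": 0,"ty": -1.3,"tz": 0,"wx": 0.003,"wy": 0,"wz": 0},{"tx": 0,"ty": -1.3,"tz": 0,"wx": 0.003,"wy": 0,"wz": 0},{"tx": 0,"ty": -1.3,"tz": 0,"wx": 0.003,"wy": 0,"wz": 0}])

```text
time_s: 54.55
tcp_pos: [0.5034, 0.1847, 0.0136]
tcp_rot: [-0.495, 0.506, 0.497, 0.503]
contact_force: [-8.8, 0.0, 4.8]
opening: 0.0604
```

```bash
python3 - <<'E'
from h import *
st(); a=snap('top','t37.png'); faredge(a,143,153,314,345);faredge(cv2.imread('pics/top0.png'),143,153,314,345)
E
```

```text
t 54.55 tcp [0.5034 0.1847 0.0136] F [-8.8  0.   4.8] M [-0.07  1.4  -0.13] op 0.0604
axes (cols x,y,z)
 [[-0.005 -1.     0.017]
 [-0.001  0.017  1.   ]
 [-1.     0.005 -0.001]] q [-0.09  0.75 -0.48  2.13  0.82  0.45  0.34]
slope 0.0139 x@.25,.17,.06 [0.6408 0.6397 0.6382] rms 0.0002
slope 0.0102 x@.25,.17,.06 [0.6416 0.6408 0.6397] rms 0.00018
```

Emit:
step_arm(steps=[{"tx": 0,"ty": -0.1,"tz": 0,"wx": 0,"wy": 0,"wz": 0},{"tx": 0,"ty": -0.1,"tz": 0,"wx": 0,"wy": 0,"wz": 0},{"tx": 0,"ty": 1,"tz": 0,"wx": 0,"wy": 0,"wz": 0},{"tx": 0,"ty": 4,"tz": 0,"wx": 0,"wy": 0,"wz": 0},{"tx": -4,"ty": 6,"tz": 0,"wx": 0,"wy": 0,"wz": 0},{"tx": -9,"ty": 6,"tz": 0,"wx": 0,"wy": 0,"wz": 0},{"tx": -14,"ty": 6,"tz": 0,"wx": 0,"wy": 0,"wz": 0},{"tx": -19,"ty": 6,"tz": 0,"wx": 0,"wy": 0,"wz": 0},{"tx": -24,"ty": 6,"tz": 0,"wx": 0,"wy": 0,"wz": 0},{"tx": -24,"ty": 6,"tz": 0,"wx": 0,"wy": 0,"wz": 0}])

```text
time_s: 55.6
tcp_pos: [0.4516, 0.1892, 0.2602]
tcp_rot: [-0.498, 0.499, 0.493, 0.51]
contact_force: [1.0, 0.8, 0.1]
opening: 0.0602
```

Emit:
step_arm(steps=[{"tx": 0,"ty": 0,"tz": -4,"wx": 0,"wy": 0,"wz": 0},{"tx": 0,"ty": 0,"tz": -8,"wx": 0,"wy": 0,"wz": 0},{"tx": 0,"ty": 0,"tz": -12,"wx": 0,"wy": 0,"wz": 0},{"tx": 0,"ty": 0,"tz": -16,"wx": 0,"wy": 0,"wz": 0},{"tx": 0,"ty": 0,"tz": -20,"wx": 0,"wy": 0,"wz": 0},{"tx": 0,"ty": 0,"tz": -24,"wx": 0,"wy": 0,"wz": 0},{"tx": 0,"ty": 0,"tz": -28,"wx": 0,"wy": 0,"wz": 0},{"tx": 0,"ty": 0,"tz": -32,"wx": 0,"wy": 0,"wz": 0},{"tx": 0,"ty": 0,"tz": -36,"wx": 0,"wy": 0,"wz": 0},{"tx": 0,"ty": 0,"tz": -36,"wx": 0,"wy": 0,"wz": 0}])

```text
time_s: 56.6
tcp_pos: [0.4404, -0.1804, 0.2524]
tcp_rot: [-0.493, 0.507, 0.493, 0.507]
contact_force: [-0.8, -0.2, 0.1]
opening: 0.0602
```

```bash
python3 - <<'E'
from h import *
st(); a=snap('top','t38.png'); b=snap('side','s38.png')
for c in((314,350),(350,400)): faredge(a,143,153,*c);faredge(cv2.imread('pics/top0.png'),143,153,*c)
crop(a,200,100,460,270,3,'c42.png'); crop(b,220,120,400,260,4.4,'c43.png')
# left edge compare
for f in('top0','t38'):
    I=cv2.imread(f'pics/{f}.png').astype(float);D=(I[:,:,2]-I[:,:,0])[160:190,300:325].mean(0);R_=(I[:,:,2]-I[:,:,0])[160:190,390:412].mean(0)
    t=(D.min()+D.max())/2;k=np.argmax(D>t);print(f,300+k-1+(t-D[k-1])/(D[k]-D[k-1]),D.round()[:5])
E
```

```text
t 56.6 tcp [ 0.4404 -0.1804  0.2524] F [-0.8 -0.2  0.1] M [-0.04  0.04 -0.02] op 0.0602
axes (cols x,y,z)
 [[ 0.    -1.     0.028]
 [-0.001  0.028  1.   ]
 [-1.    -0.    -0.001]] q [ 0.94  0.34 -0.8   2.11  0.33  0.82  1.48]
slope 0.0124 x@.25,.17,.06 [0.6407 0.6397 0.6383] rms 0.00013
slope 0.0126 x@.25,.17,.06 [0.6416 0.6406 0.6392] rms 0.00019
slope 0.0118 x@.25,.17,.06 [0.6407 0.6397 0.6384] rms 0.00015
slope 0.0083 x@.25,.17,.06 [0.6412 0.6405 0.6396] rms 5e-05
top0 311.3419395465995 [14. 14. 13. 14. 14.]
t38 311.43620899149454 [14. 14. 13. 14. 13.]
```

View pics/c42.png

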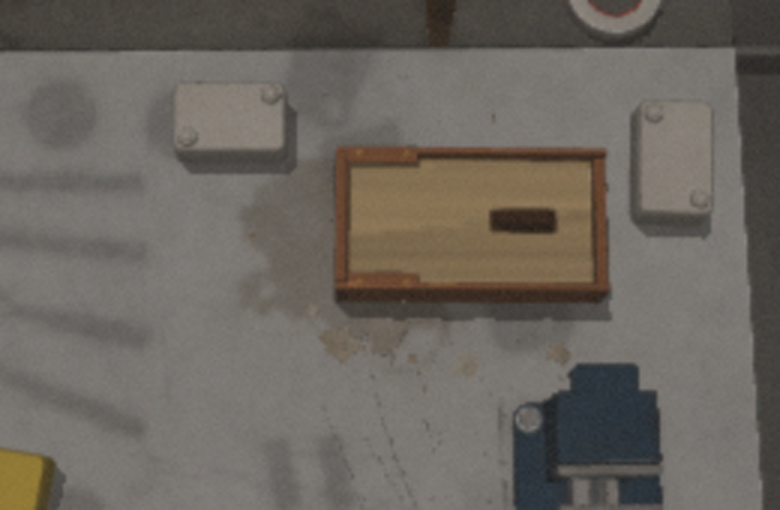

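View pics/c43.png

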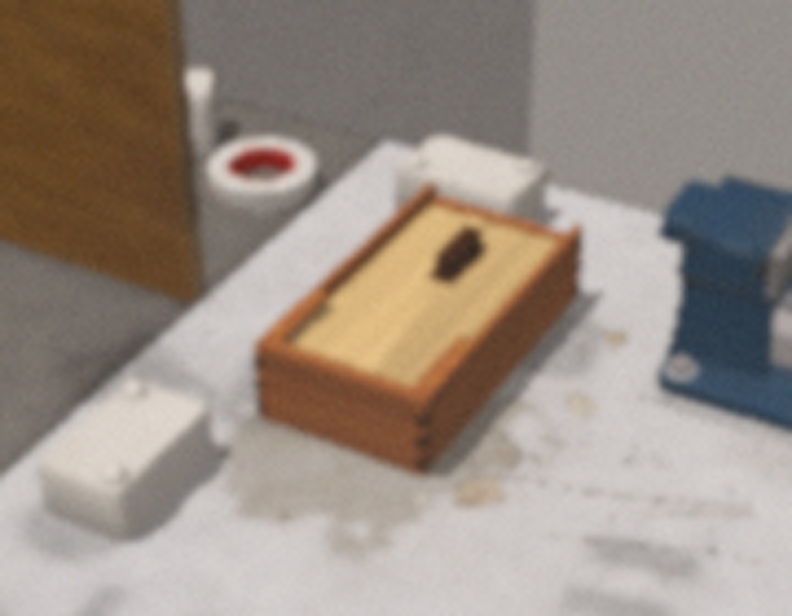

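Emit:
step_arm(steps=[{"tx": 0,"ty": 0,"tz": 0,"wx": 0,"wy": 0,"wz": 0},{"tx": 0,"ty": 0,"tz": 0,"wx": 0,"wy": 0,"wz": 0}])

```text
time_s: 56.9
tcp_pos: [0.4414, -0.172, 0.2531]
tcp_rot: [-0.497, 0.503, 0.496, 0.504]
contact_force: [-0.4, 0.7, 0.6]
opening: 0.0601
```

```bash
python3 - <<'E'
from h import *
print(arm.job_done()); st()
E
```

```text
the job is handed in; nothing more can be done
None
the job is handed in; nothing more can be done
```

The job is handed in at about 57 s: the tools are in the box, the lid is shut, and the box is back between the mould halves.

I hooked the box by its far side and dragged it in front of both mould halves. I slid the lid out tilted and laid it behind the box. All four wooden-handled tools and the rubber kidney were there, and all five went into the box. The slip brush had been knocked aside early on, so I measured it again before gripping it. I then slid the lid home and pushed the box back from its near side.

**Last checks**
- **Box:** its far edge is about 1 mm short of where it started, with the left end and angle the same. No loose tools remain in the view around the box.
- **Lid:** it looks flat, with the low end lip fully visible and the knob in its starting place.
- **Mould halves:** they look unmoved in the pictures, and the arm is clear.

**What did not go smoothly**
- **Box nudged:** while I was placing tools, the fingers pushed the box a few millimetres and turned it slightly. By my measurement it stayed about 4 mm or more in front of the right mould half.
- **First try at the lid:** the lid briefly rested on the near side wall, with about 5 N of contact. I lifted it, shifted it about 1 mm and it went in cleanly.

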